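Empty the parts canister and pull the speed-control boards

TASK

Get the pit table ready for fitting speed controllers: unscrew the orange cap from the canister and put it down on the cork pad, then tip the canister with its red crank until every brass spacer has dropped into the catch tray below, keeping it tipped until they have. Turn the canister upright again and screw the cap back on fully home. Also slide every circuit board up out of the black rack and stand it in the blue bin, heat sink upwards; leave the other things on the table where they are.

Things in the scene. Friction and masses are not known exactly. Their poses are not given: they have to be found in the camera images.
- canister (a joint): tilt of the canister in its stand, rad: 0 upright, mouth up (end stop), growing as the mouth tips towards the stand's +x, over the catch tray, to 2.5 (end stop, mouth steeply down). It turns stiffly (about 0.4 N m) and stays where it is left. The spacers slide out beyond about 2.2
- stand: fixed grey tipping stand: an open catch tray with a black rubber floor, 170 mm long along its x (from -35 to +135 mm) and 118 mm wide along y, walls 30 mm high and 4 mm thick, with two aluminium posts 118 mm high at y = +-55 mm carrying the canister between them. Origin on the table under the canister's axis, z up
- tilt_axis (a point): point on the canister's horizontal tilt axis, 105 mm above the table, midway between the posts; the axis runs along the stand's y (this point's y)
- canister_mouth (a point): centre of the rim of the canister's mouth, turning with it, z out of the mouth; 50 mm from the tilt axis, so 155 mm above the table when upright. Aluminium canister 53 mm in diameter; white neck with a right-hand three-start thread, 36 mm inside, 49 mm over the thread; it is open straight down, 91 mm deep
- crank_grip (a point): middle of the round red hand grip of the crank, 12 mm in diameter, 58 mm long, lying along the stand's y on its +y side, 103 mm from the canister's centre and 65 mm from the tilt axis: canister upright, it is 62 mm behind (-x) and 20 mm above the axis; it swings over the top as the canister tips and ends 62 mm in front
- cap: orange 12-sided screw cap, 59 mm over its flats (61 at the rim of its top), 28 mm high, white stripe on top. Origin at the centre of its open lower edge, z up. Home, its origin lies 24 mm below the mouth's rim. Anticlockwise (from above) it rises 18 mm a turn, stays put when let go, and comes free after 270 degrees (13 mm). To refit, set it over the neck at any yaw (13 to 19 mm proud) and turn it clockwise up to 1 1/4 turns
- cap_pad: fixed round cork pad on the table for the cap, 72 mm in diameter, 2 mm thick, origin at its underside
- rack: fixed black rack for circuit boards, 64 mm (x) by 124 mm (y), 40 mm high, with three slots 42 mm apart along its y (at -42, 0 and +42 mm), each 52 mm long (x), 6.5 mm wide and 30 mm deep; slot floor 10 mm above the table. Origin at the centre of its underside
- bin: fixed narrow blue open bin, 36 mm (x) by 248 mm (y), 45 mm high, walls and floor 4 mm, so 28 by 240 mm inside. Origin at the centre of its underside
- battery: bystander: grey and yellow battery pack 46 x 135 x 25 mm, long along its y; origin under its centre
- tyre: bystander: small black wheel lying flat, 64 mm in diameter, 28 mm high
- oil: bystander: small upright bottle with a red cap, 42 mm in diameter, 110 mm high
- spacer0: brass spacer, a solid cylinder 11 mm in diameter and 14 mm long, inside the canister at the start (2 to 4 are present); origin at the centre of one end, z along its length
- spacer1: brass spacer, a solid cylinder 11 mm in diameter and 14 mm long, inside the canister at the start (2 to 4 are present); origin at the centre of one end, z along its length
- spacer2: brass spacer, a solid cylinder 11 mm in diameter and 14 mm long, inside the canister at the start (2 to 4 are present); origin at the centre of one end, z along its length
- spacer3: brass spacer, a solid cylinder 11 mm in diameter and 14 mm long, inside the canister at the start (2 to 4 are present); origin at the centre of one end, z along its length
- board0: green circuit board standing in a rack slot (1 to 3 are present): 48 mm wide (its x), 4 mm thick (its y), 77 mm tall, with a heat sink 46 mm wide, 10 mm thick and 14 mm tall along its top edge (63 to 77 mm above the origin), the place to grip. Origin at the middle of its bottom edge, z up
- board1: green circuit board standing in a rack slot (1 to 3 are present): 48 mm wide (its x), 4 mm thick (its y), 77 mm tall, with a heat sink 46 mm wide, 10 mm thick and 14 mm tall along its top edge (63 to 77 mm above the origin), the place to grip. Origin at the middle of its bottom edge, z up
- board2: green circuit board standing in a rack slot (1 to 3 are present): 48 mm wide (its x), 4 mm thick (its y), 77 mm tall, with a heat sink 46 mm wide, 10 mm thick and 14 mm tall along its top edge (63 to 77 mm above the origin), the place to grip. Origin at the middle of its bottom edge, z up

How it is judged:
By the outcome, as a careful person would: the job done as asked, in the order asked, and still so for the second after the job is handed in, with the robot touching nothing.
Of spacer0, spacer1, spacer2, spacer3 only 2 to 4 are there at a start; the rules pass over those that are not, and their reading is None.
Of board0, board1, board2 only 1 to 3 are there at a start; the rules pass over those that are not, and their reading is None.
At some moment in a run one of board0, board1, board2, cap may be knocked a few centimetres aside while the robot is not near it.
Once in a run the grip may slacken for a moment while it holds something.
It also fails if it takes over 210 s, if anything falls off the work surface, if the arm or the gripper's body presses on something with over 40 N, if the wrist force passes 120 N, or if a joint passes its speed limit or range.

ROBOT

A 6-joint arm with a two-finger parallel gripper is mounted at the origin on the work surface. World frame = base frame: x ahead of the robot, y to its left, z up, the work surface at z = 0. Lengths are in m, angles in rad, forces in N, time in s.
With the tool pointing down it reaches from about 0.425 to 0.95 m from the base axis. Payload 3.5 kg.
Tool frame: the origin (TCP) lies midway between the tips of the shut fingers; the grasp point (between the pads) lies 19 mm behind it (grip_point_offset is the distance from the TCP to the grasp point, in m); y points along the fingers, x is the direction in which the jaws open and shut, and the axes are right-handed (so a half turn about y gives the same grasp; the last joint's range is limited). The gripper opens to 85 mm and grips with 20 to 120 N. Pads are 22 mm wide; open, the fingers measure 114 mm over their backs; the gripper's body (76 mm by 85 mm) begins 54 mm behind the grasp point. The pads swing forward as they close: fully open they stand 13 mm farther back than shut.
Start: joints at [1.093, 0.286, 1.577, -0, 1.279, -0.15], TCP at [0.217, 0.639, 0.231] pointing down, gripper open.
Joint ranges: [-2.77, 2.77], [-0.9, 2.22], [0.21, 2.48], [-1.53, 4.67], [0.24, 2.81], [-2.84, 2.84]. Speed limits (rad/s): [2.79, 2.79, 3.14, 3.14, 3.14, 3.14].

INTERFACE

Orientations are given as a 3x3 rotation matrix whose columns are the frame's x, y, z axes.
In Python, from rig import * gives the robot as it stands.
- The arm moves only by the shell command python3 -m pendant 'ROWS' [FORCE]. ROWS is JSON, a list of rows, each an object with "linear": the shift along the tool's x, y, z in mm, a list of three; "turn": the turn, a rotation vector about the tool's x, y, z in degrees, a list of three; "gripper": the closure in counts, from 0 (fully open) to 255 (shut). A call has 1 to 12 rows; each row is the pose to reach, as a shift and turn from the pose commanded when the call began, along the tool's axes at that moment; what a row does not reach only later rows make up. A row lasts 1/10 s, in which the tool goes at most 50 mm and 8.59 degrees, less where a joint would pass 70% of its speed; a pose out of reach is approached as far as the arm can. A call with a gripper value outside its range is refused whole. The fingers move at their own pace and stop on an object; FORCE is the grip in N (left out, the last holds). Time passes only in rows, so rows that repeat a pose let the fingers close. It gives the time, the measured TCP pose, the force and the opening at its end, in the units of the state.
- sense(): the state, without advancing time (a new reading comes with each control period).
- camera(name): name is "scene" or "top" or "wrist"; returns a dict with "pixels" (480x640x3 uint8, red, green, blue), "fx", "fy", "cx", "cy" (pixels), "R" (3x3) and "t" (3): a world point X has camera coordinates R X + t. Camera axes: x right, y down, z forward; pixel columns grow to the right and rows downward; lengths in m; the calibration is good to about 2 mm. A picture is of the moment at which its call begins. There is no depth.
- finish_job(): hands the job in, once; it reports no verdict.
The state is a dict: "time_s": time; "joints": joint angles; "joint_vel": joint speeds; "joint_torque": joint torques, N m; "tool_pos": TCP position; "orientation": TCP orientation; "ft_force": force on the tool from outside, world axes, zero at the start; "moment": the same for the moment, N m; "opening": opening from 0.0 (shut) to 1.0 (fully open).
Only numpy, scipy, OpenCV 4.12 (cv2) and the standard library are available. Lean on these libraries where they do the work, as an engineer would, in place of code of your own. Each camera call takes 0.05 s, during which the arm holds its last target.

## Working session

There is one attempt and no reset: what is moved stays moved. The work goes in short steps, Python scripts to look and compute and a shell command to move; the robot and the scene stay as the last step left them, time stands still between calls to the robot, and variables do not carry over. Pictures are saved under pics/ and viewed, and the job is handed in when it is done.

```bash
ls; mkdir -p pics; python3 - <<'E'
from rig import *
import cv2
for n in("scene","top","wrist"):
    c=camera(n); cv2.imwrite(f"pics/a_{n}.png",c["pixels"][:,:,::-1]); print(n,c["fx"],c["fy"],c["cx"],c["cy"],c["R"],c["t"])
print(sense())
E
```

```text
pics
scene 449.88511482033323 449.88511482033323 322.941021246617 243.58832349238918 [[-0.59063715  0.80672692 -0.01842387]
 [ 0.52404338  0.36611121 -0.76898708]
 [-0.61361739 -0.46384724 -0.63899878]] [ 0.35117101 -0.22521459  1.28716123]
top 527.2233376879755 527.2233376879755 319.3901030144055 238.1300303747987 [[-0.02546809 -0.999431   -0.02211444]
 [-0.99577026  0.02731587 -0.08772367]
 [ 0.08827783  0.01978674 -0.99589935]] [0.02471558 0.6053081  0.93967428]
wrist 376.6279679805515 376.6279679805515 323.20704046301705 236.75128747118933 [[ 0.3220245   0.94672929 -0.00196939]
 [ 0.9057112  -0.30746541  0.29180858]
 [ 0.27565821 -0.09575321 -0.95647471]] [-0.67534153 -0.0381085   0.37865906]
{'time_s': 0.15, 'joints': array([ 1.09299121e+00,  2.87021314e-01,  1.57789343e+00, -2.71803365e-06,
        1.27861766e+00, -1.50018844e-01]), 'joint_vel': array([-0.00101802, -0.00145037, -0.00385755, -0.00053376,  0.00458009,
        0.00076093]), 'joint_torque': array([ 2.61829537e-04, -4.06603467e+01, -2.93141681e+01, -1.93406031e-04,
        3.98092074e-03,  1.18015251e-05]), 'tool_pos': array([0.21704936, 0.63858335, 0.23019696]), 'orientation': array([[ 3.21946363e-01, -8.89646262e-04, -9.46757492e-01],
       [ 9.46755966e-01, -1.72370715e-03,  3.21947464e-01],
       [-1.91835201e-03, -9.99998119e-01,  2.87336660e-04]]), 'ft_force': array([-0.29635286, -0.95858818, -0.4693822 ]), 'moment': array([-0.02655316,  0.00881865, -0.02649527]), 'opening': 1.0035826400478836}
```

View pics/a_scene.png

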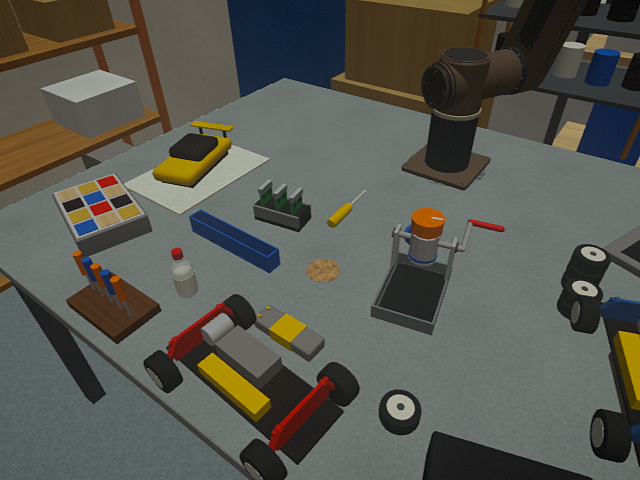

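View pics/a_top.png

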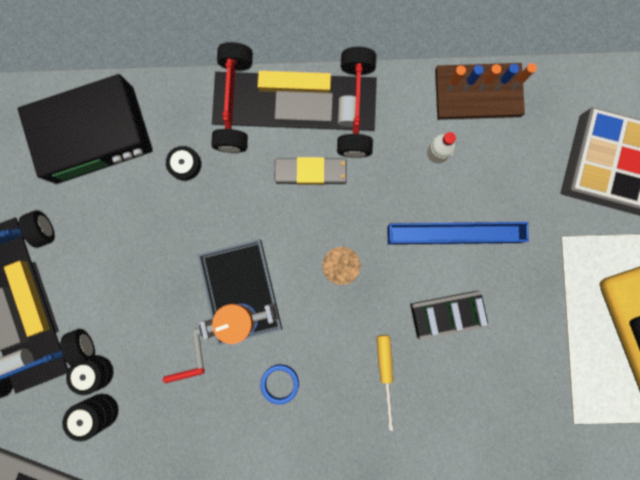

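View pics/a_wrist.png

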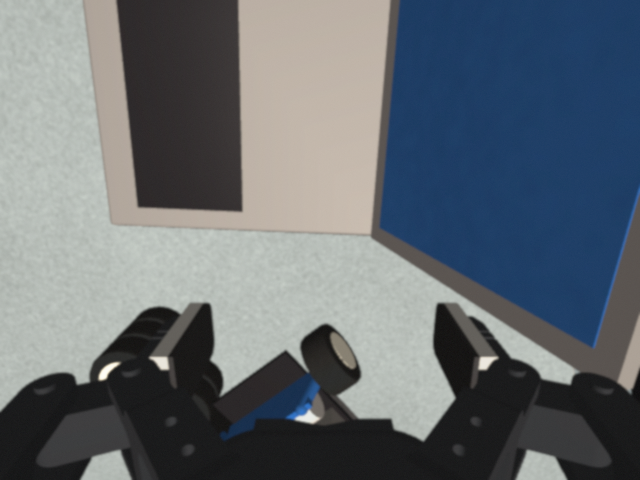

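```bash
cat > h.py <<'E'
from rig import *
import numpy as np, cv2
def ray(c,u,v):
    R=np.array(c["R"]);t=np.array(c["t"])
    d=R.T@np.array([(u-c["cx"])/c["fx"],(v-c["cy"])/c["fy"],1.0]); return -R.T@t,d
def onz(c,u,v,z):
    o,d=ray(c,u,v); return o+d*(z-o[2])/d[2]
def tri(*obs):
    A=np.zeros((3,3));b=np.zeros(3);L=[]
    for c,u,v in obs:
        o,d=ray(c,u,v);d=d/np.linalg.norm(d);P=np.eye(3)-np.outer(d,d);A+=P;b+=P@o;L.append((o,P))
    X=np.linalg.solve(A,b); return X,max(np.linalg.norm(P@(X-o)) for o,P in L)
def proj(c,X):
    p=np.array(c["R"])@np.array(X)+c["t"]; return np.array([c["fx"]*p[0]/p[2]+c["cx"],c["fy"]*p[1]/p[2]+c["cy"]])
def mask(c,lo,hi,roi=None):
    h=cv2.cvtColor(c["pixels"],cv2.COLOR_RGB2HSV); m=cv2.inRange(h,np.array(lo),np.array(hi))
    if roi:
        x0,y0,x1,y1=roi; k=np.zeros_like(m);k[y0:y1,x0:x1]=255;m&=k
    return m
def blob(m,roi=None):
    n,l,s,ce=cv2.connectedComponentsWithStats(m)
    if n<2:return None
    i=1+np.argmax(s[1:,4]); return ce[i],s[i],(l==i)
def shot(n,f,roi=None,k=1):
    c=camera(n);im=c["pixels"][:,:,::-1]
    if roi: x0,y0,x1,y1=roi; im=im[y0:y1,x0:x1]
    im=cv2.resize(im,None,fx=k,fy=k,interpolation=cv2.INTER_CUBIC); cv2.imwrite("pics/"+f,im); return c
E
python3 - <<'E'
from h import *
np.set_printoptions(precision=4,suppress=True)
t=shot("top","b_t1.png",(150,220,320,400),4); s=shot("scene","b_s1.png",(360,190,520,340),4)
im=t["pixels"][:,:,::-1][200:350,310:540];cv2.imwrite("pics/b_t2.png",cv2.resize(im,None,fx=3.4,fy=3.4,interpolation=cv2.INTER_CUBIC))
im=s["pixels"][:,:,::-1][165:285,180:350];cv2.imwrite("pics/b_s2.png",cv2.resize(im,None,fx=4,fy=4,interpolation=cv2.INTER_CUBIC))
# cap
m=mask(t,(5,150,120),(20,255,255),(190,290,270,360));ce,st,_=blob(m);print("cap top",ce,st,onz(t,*ce,.157))
# red grip
m=mask(t,(0,150,80),(4,255,255),(150,350,215,400))|mask(t,(172,150,80),(180,255,255),(150,350,215,400));ce,st,bl=blob(m);print("grip",ce,st)
r=cv2.minAreaRect(np.argwhere(bl)[:,::-1].astype(np.float32));print(r)
m2=mask(s,(0,150,80),(4,255,255),(460,210,515,240))|mask(s,(172,150,80),(180,255,255),(460,210,515,240));ce2,st2,_=blob(m2);print(ce2,st2)
print(tri((t,*ce),(s,*ce2)),onz(t,*ce,.125))
# bin
m=mask(t,(105,120,40),(125,255,255),(380,210,540,255));ce,st,bl=blob(m);r=cv2.minAreaRect(np.argwhere(bl)[:,::-1].astype(np.float32));print("bin",ce,r)
# pad
m=mask(t,(8,60,60),(22,220,255),(315,240,370,290));ce,st,_=blob(m);print("pad",ce,st,onz(t,*ce,.002))
E
```

```text
cap top [232.3552 322.8069] [ 212  304   40   39 1129] [0.4646 0.1461 0.157 ]
grip [182.7046 374.8903] [163 369  41  14 237]
((182.9412078857422, 374.76470947265625), (5.820855140686035, 41.231056213378906), 75.96376037597656)
[486.6185 224.7977] [468 219  37  12 173]
(array([0.3804, 0.2347, 0.1249]), np.float64(0.0011195539532048865)) [0.381  0.2336 0.125 ]
bin [457.6511 232.6193] ((457.92816162109375, 232.5430145263672), (20.625011444091797, 140.0741729736328), 89.30972290039062)
pad [341.1687 265.3234] [ 323  247   38   38 1138] [ 0.5558 -0.0302  0.002 ]
```

View pics/b_t1.png

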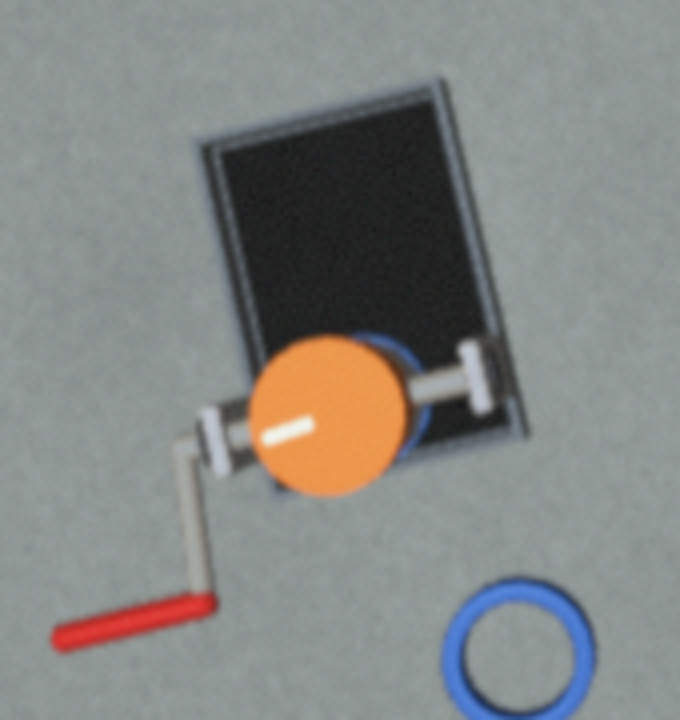

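View pics/b_s1.png

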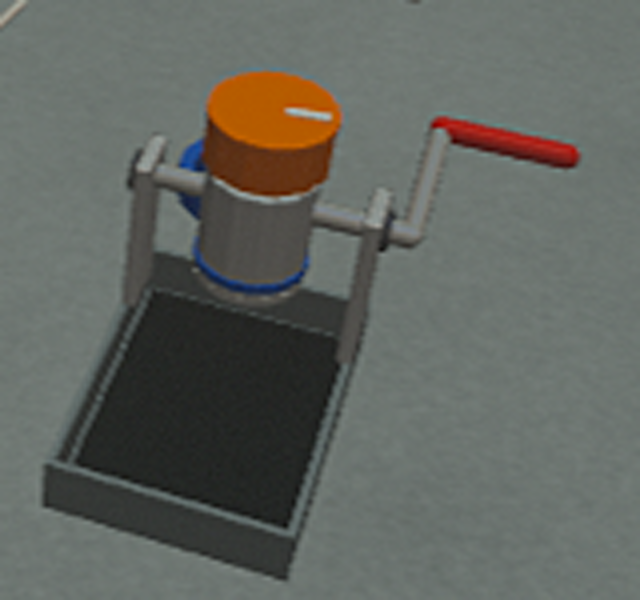

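View pics/b_t2.png

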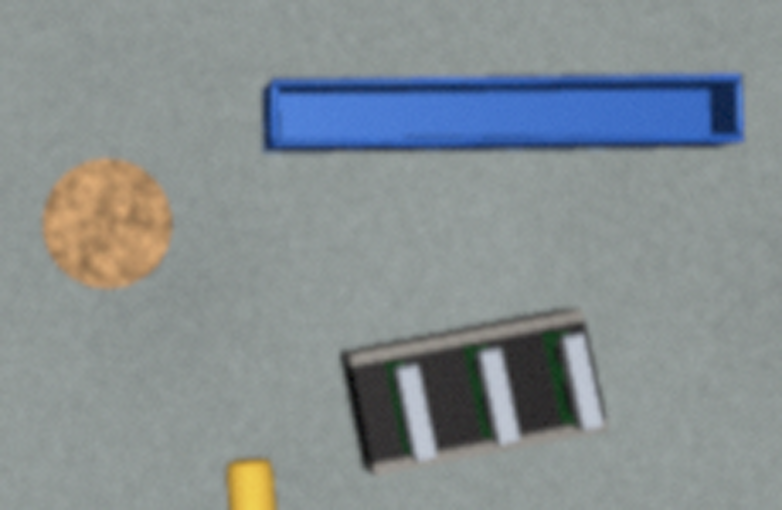

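View pics/b_s2.png

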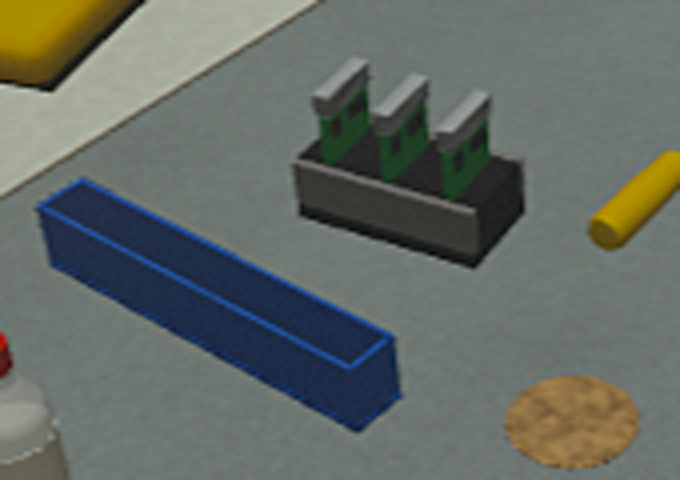

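```bash
python3 - <<'E'
from h import *
np.set_printoptions(precision=4,suppress=True)
t=camera("top");s=camera("scene")
print("camc",-t["R"].T@t["t"],-s["R"].T@s["t"])
P=[onz(t,*p,.03) for p in((200,255.75),(260.75,240.5),(281.75,329.25))]
print("tray",P,np.linalg.norm(P[0]-P[1]),np.linalg.norm(P[2]-P[1]))
u=P[1]-P[0];print("yaw of y axis",np.degrees(np.arctan2(u[1],u[0]))+90,"x:",np.degrees(np.arctan2(*(P[1]-P[2])[1::-1])))
a,b=onz(t,203,330,.118),onz(t,269.25,314.25,.118);print("posts",a,b,(a+b)/2,np.linalg.norm(a-b),np.degrees(np.arctan2(*(a-b)[1::-1]))-90)
# heat sinks
m=mask(t,(0,0,170),(180,45,255),(410,285,495,340))
n,l,st,ce=cv2.connectedComponentsWithStats(m)
for i in range(1,n):
    if st[i,4]>40:
        r=cv2.minAreaRect(np.argwhere(l==i)[:,::-1].astype(np.float32));
        bx=cv2.boxPoints(r);w=np.array([onz(t,*p,.087) for p in bx]);e=[w[1]-w[0],w[2]-w[1]];L=max(e,key=np.linalg.norm)
        print("sink",ce[i],st[i,4],onz(t,*r[0],.087),[np.linalg.norm(x) for x in e],np.degrees(np.arctan2(L[1],L[0])))
# bin corners at z .045
for p in((310+268/3.4,200+84/3.4),(310+741/3.4,200+77/3.4),(310+741/3.4,200+137/3.4),(310+268/3.4,200+148/3.4)):print("bin",onz(t,*p,.045))
# scene bin corners
q=[(180+38/4,165+206/4),(180+82/4,165+180/4),(180+395/4,165+338/4),(180+350/4,165+365/4)]
for p in q: print("bin sc",onz(s,*p,.045))
q=[(180+295/4,165+160/4),(180+475/4,165+210/4),(180+524/4,165+160/4)]
for p in q: print("rack sc",onz(s,*p,.04))
for p in((347,358),(583,322),(605,428),(370,468)): print("rack top",onz(t,310+p[0]/3.4,200+p[1]/3.4,.04))
for b in((313,98,365,60),(376,115,427,78),(440,133,490,96)):
    print("sink sc",onz(s,180+(b[0]+b[2])/8,165+(b[1]+b[3])/8,.087))
E
```

```text
camc [ 0.5204 -0.0104  0.9895] [1.1153 0.3962 0.6558]
tray [array([0.5791, 0.2281, 0.03  ]), array([0.6041, 0.1161, 0.03  ]), array([0.4425, 0.0807, 0.03  ])] 0.1146956179420482 0.16541683324967746
yaw of y axis 12.575921491230105 x: 12.366865374680454
posts [0.4515 0.2019 0.118 ] [0.4745 0.0924 0.118 ] [0.463  0.1472 0.118 ] 0.11187134857358677 11.862677954213709
sink [481.3521 312.2183] 142 [ 0.4677 -0.2623  0.087 ] [np.float64(0.008728574140111784), np.float64(0.04507767118697735)] -170.83941072798763
sink [456.6879 316.3972] 141 [ 0.4615 -0.2208  0.087 ] [np.float64(0.008797992240490842), np.float64(0.04493564230447356)] -170.1556910263393
sink [432.3944 321.4366] 142 [ 0.4542 -0.1795  0.087 ] [np.float64(0.008735714192959019), np.float64(0.04533381851639084)] -170.35098952529557
bin [ 0.6249 -0.1171  0.045 ]
bin [ 0.6217 -0.3651  0.045 ]
bin [ 0.5901 -0.3633  0.045 ]
bin [ 0.591  -0.1158  0.045 ]
bin sc [ 0.6264 -0.3581  0.045 ]
bin sc [ 0.5941 -0.3567  0.045 ]
bin sc [ 0.5975 -0.1117  0.045 ]
bin sc [ 0.6272 -0.1168  0.045 ]
rack sc [ 0.5022 -0.2726  0.04  ]
rack sc [ 0.4799 -0.1522  0.04  ]
rack sc [ 0.4238 -0.1595  0.04  ]
rack top [ 0.48   -0.1536  0.04  ]
rack top [ 0.4957 -0.2773  0.04  ]
rack top [ 0.4406 -0.2859  0.04  ]
rack top [ 0.4228 -0.1632  0.04  ]
sink sc [ 0.4725 -0.2575  0.087 ]
sink sc [ 0.466  -0.2147  0.087 ]
sink sc [ 0.4597 -0.1724  0.087 ]
```

```bash
R='{"linear":[-387,-50,-394],"turn":[0,100,0],"gripper":0}'; python3 -m pendant '[{"linear":[-387,-50,-394],"turn":[0,100,0],"gripper":0},{"linear":[-387,-50,-394],"turn":[0,100,0],"gripper":0},{"linear":[-387,-50,-394],"turn":[0,100,0],"gripper":0},{"linear":[-387,-50,-394],"turn":[0,100,0],"gripper":0},{"linear":[-387,-50,-394],"turn":[0,100,0],"gripper":0},{"linear":[-387,-50,-394],"turn":[0,100,0],"gripper":0},{"linear":[-387,-50,-394],"turn":[0,100,0],"gripper":0},{"linear":[-387,-50,-394],"turn":[0,100,0],"gripper":0},{"linear":[-387,-50,-394],"turn":[0,100,0],"gripper":0},{"linear":[-387,-50,-394],"turn":[0,100,0],"gripper":0},{"linear":[-387,-50,-394],"turn":[0,100,0],"gripper":0},{"linear":[-387,-50,-394],"turn":[0,100,0],"gripper":0}]' 40
python3 - <<'E'
from h import *
np.set_printoptions(precision=4,suppress=True)
w=shot("wrist","c_w.png");x=sense()
c=-w["R"].T@w["t"];print(x["joints"],x["tool_pos"],"cam in tool",x["orientation"].T@(c-x["tool_pos"]),x["orientation"].T@w["R"].T)
print(x["orientation"])
E
```

```text
time_s: 1.55
tool_pos: [0.468, 0.1414, 0.2824]
orientation: [[0.871, 0.003, 0.491], [-0.491, -0.001, 0.871], [0.003, -1.0, -0.0]]
ft_force: [-0.3, 1.5, 0.5]
opening: 1.001
[ 0.0887 -0.1734  1.9647 -0.0007  1.3488  0.6033] [0.4673 0.1427 0.282 ] cam in tool [ 0.0014 -0.1422  0.0753] [[ 1.      0.0003  0.001 ]
 [-0.0008 -0.2928  0.9562]
 [ 0.0006 -0.9562 -0.2928]]
[[ 0.8706  0.0015  0.492 ]
 [-0.492  -0.0005  0.8706]
 [ 0.0016 -1.      0.0003]]
```

View pics/c_w.png

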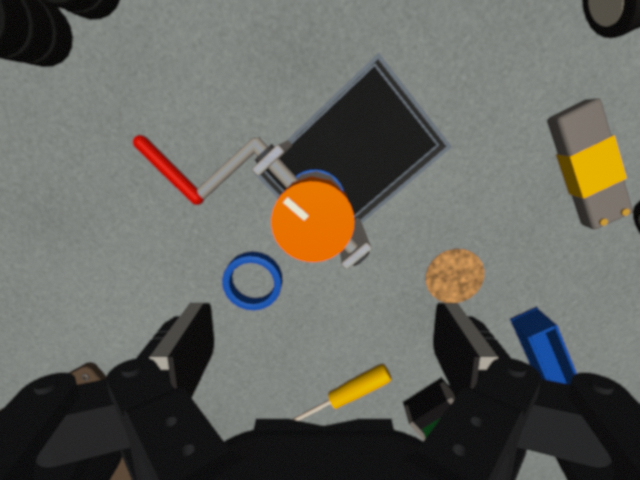

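```bash
python3 - <<'E'
from h import *
np.set_printoptions(precision=4,suppress=True)
w=camera("wrist");t=camera("top");s=camera("scene")
h=w["pixels"]
m=mask(w,(3,150,120),(25,255,255),(250,160,370,280));m=cv2.morphologyEx(m,cv2.MORPH_CLOSE,np.ones((15,15),np.uint8))
ce,st,bl=blob(m);print(ce,st,onz(w,*ce,.159)); (cx,cy),r=cv2.minEnclosingCircle(np.argwhere(bl)[:,::-1].astype(np.float32));print(cx,cy,r,onz(w,cx,cy,.157))
cn=max(cv2.findContours(m,0,1)[0],key=cv2.contourArea)
P=np.array([onz(w,*p[0],.159)[:2] for p in cn]);c=onz(w,*ce,.159)[:2]
d=P-c;a=np.degrees(np.arctan2(d[:,1],d[:,0]))%30;rr=np.hypot(*d.T)
for k in range(0,30,3):
    print(k,rr[(a>=k)&(a<k+3)].mean()*1e3)
m=mask(w,(0,0,200),(180,90,255),(275,190,320,225));cs,_,b2=blob(m);d=onz(w,*cs,.159)[:2]-c;print("stripe",np.degrees(np.arctan2(d[1],d[0])))
mt=mask(t,(5,150,120),(20,255,255),(190,260,280,360));mt=cv2.morphologyEx(mt,cv2.MORPH_CLOSE,np.ones((15,15),np.uint8));print(onz(t,*blob(mt)[0],.159))
# pad
m=mask(w,(8,60,60),(22,220,255),(420,240,490,310));print("pad",onz(w,*blob(m)[0],.002))
m=(mask(w,(0,150,80),(4,255,255),(120,120,215,210))|mask(w,(172,150,80),(180,255,255),(120,120,215,210)));print("crank",onz(w,*blob(m)[0],.128))
E
```

```text
[314.3368 221.8007] [ 273  181   84   82 5395] [0.4653 0.1513 0.159 ]
314.48822021484375 221.994384765625 41.92071533203125 [0.465  0.1507 0.157 ]
0 30.30010611706252
3 30.215666038691015
6 30.192657010354754
9 30.38833453402894
12 30.39152797706023
15 30.254341115332853
18 30.270035987060595
21 30.2447096920372
24 30.37779273868794
27 30.26993764605247
stripe 114.04907215670912
[0.4631 0.1369 0.159 ]
pad [ 0.5571 -0.0266  0.002 ]
crank [0.3827 0.2365 0.128 ]
```

```bash
python3 -m pendant '[{"linear":[-6,0,5],"turn":[0,100,0],"gripper":0},{"linear":[-6,0,5],"turn":[0,100,0],"gripper":0},{"linear":[-6,0,5],"turn":[0,100,0],"gripper":0},{"linear":[-6,0,5],"turn":[0,100,0],"gripper":0},{"linear":[-6,0,5],"turn":[0,100,0],"gripper":0},{"linear":[-6,0,5],"turn":[0,100,0],"gripper":0},{"linear":[-6,0,5],"turn":[0,100,0],"gripper":0},{"linear":[-6,0,5],"turn":[0,100,0],"gripper":0},{"linear":[-6,0,5],"turn":[0,100,0],"gripper":0},{"linear":[-6,0,5],"turn":[0,100,0],"gripper":0},{"linear":[-6,0,5],"turn":[0,100,0],"gripper":0},{"linear":[-6,0,5],"turn":[0,100,0],"gripper":0}]' 60
python3 - <<'E'
from h import *
np.set_printoptions(precision=4,suppress=True)
w=shot("wrist","d_w.png");x=sense();print(x["joints"],x["tool_pos"])
m=mask(w,(3,150,120),(25,255,255));m=cv2.morphologyEx(m,cv2.MORPH_CLOSE,np.ones((15,15),np.uint8))
ce,st,bl=blob(m);print(ce,st,onz(w,*ce,.159))
E
```

```text
time_s: 2.95
tool_pos: [0.462, 0.1546, 0.2811]
orientation: [[-0.626, -0.0, 0.779], [-0.779, 0.0, -0.626], [0.0, -1.0, -0.0]]
ft_force: [0.0, 0.3, 0.5]
opening: 1.0
[ 0.1141 -0.1751  1.9678  0.0002  1.3493  2.3637] [0.4621 0.1546 0.2811]
[328.2612 220.1411] [ 287  180   84   82 5437] [0.4657 0.1489 0.159 ]
```

View pics/d_w.png

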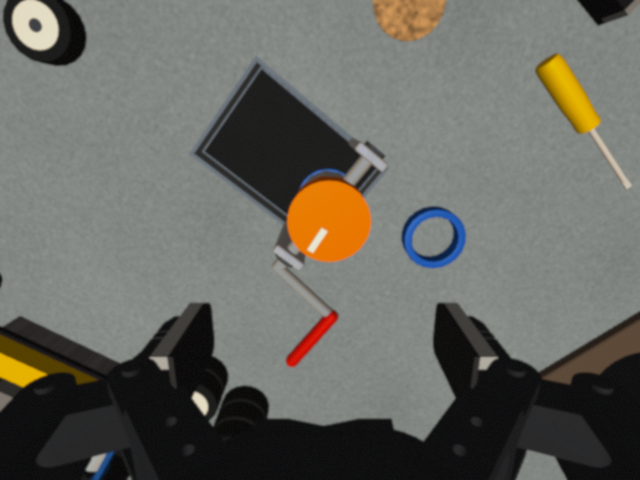

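```bash
python3 -m pendant '[{"linear":[2,40,6],"turn":[0,0,0],"gripper":0},{"linear":[2,80,6],"turn":[0,0,0],"gripper":0},{"linear":[2,110,6],"turn":[0,0,0],"gripper":0},{"linear":[2,135,6],"turn":[0,0,0],"gripper":0},{"linear":[2,150,6],"turn":[0,0,0],"gripper":0},{"linear":[2,159,6],"turn":[0,0,0],"gripper":0},{"linear":[2,159,6],"turn":[0,0,0],"gripper":0}]' 60
python3 - <<'E'
from h import *
w=shot("wrist","e_w.png")
s=shot("scene","e_s.png",(360,120,520,280),4)
E
```

```text
time_s: 3.7
tool_pos: [0.465, 0.1485, 0.1211]
orientation: [[-0.624, -0.003, 0.782], [-0.782, -0.0, -0.624], [0.002, -1.0, -0.002]]
ft_force: [-0.9, 0.1, -0.9]
opening: 0.994
```

View pics/e_w.png

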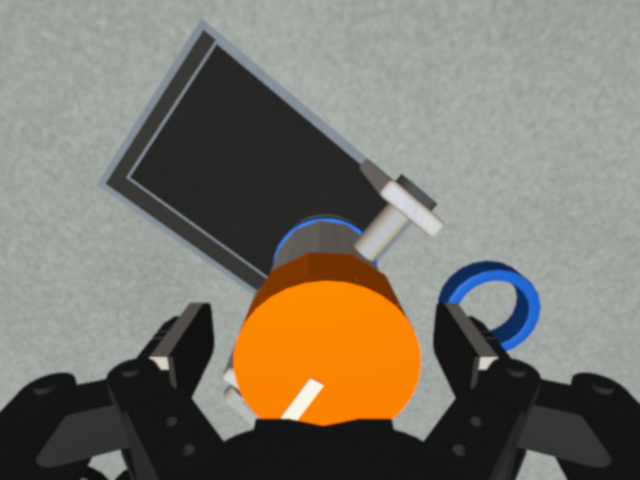

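View pics/e_s.png

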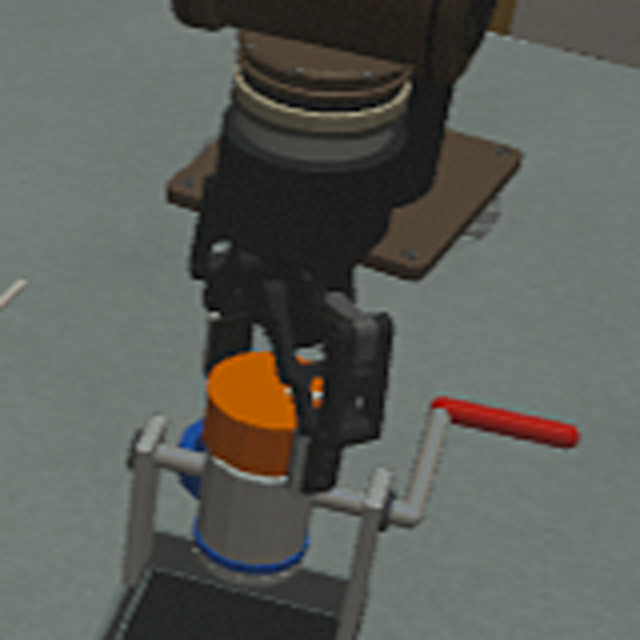

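```bash
python3 -m pendant '[{"linear":[0,-4,0],"turn":[0,5,0],"gripper":0},{"linear":[0,-4,0],"turn":[0,5,0],"gripper":60},{"linear":[0,-4,0],"turn":[0,5,0],"gripper":110},{"linear":[0,-4,0],"turn":[0,5,0],"gripper":110},{"linear":[0,-4,0],"turn":[0,5,0],"gripper":110},{"linear":[0,-4,0],"turn":[0,5,0],"gripper":110},{"linear":[0,-4,0],"turn":[0,5,0],"gripper":110},{"linear":[0,-4,0],"turn":[0,5,0],"gripper":110}]' 80
```

```text
time_s: 4.6
tool_pos: [0.4666, 0.1473, 0.1281]
orientation: [[-0.69, 0.0, 0.724], [-0.724, -0.001, -0.69], [0.001, -1.0, 0.001]]
ft_force: [-3.7, -2.2, 7.0]
opening: 0.682
```

```bash
python3 -m pendant '[{"linear":[0,-0.4,0],"turn":[0,-8,0],"gripper":120},{"linear":[0,-0.8,0],"turn":[0,-16,0],"gripper":120},{"linear":[0,-1.2,0],"turn":[0,-24,0],"gripper":120},{"linear":[0,-1.6,0],"turn":[0,-32,0],"gripper":120},{"linear":[0,-2,0],"turn":[0,-40,0],"gripper":120},{"linear":[0,-2.4,0],"turn":[0,-48,0],"gripper":120},{"linear":[0,-2.8,0],"turn":[0,-56,0],"gripper":120},{"linear":[0,-3.2,0],"turn":[0,-64,0],"gripper":120},{"linear":[0,-3.6,0],"turn":[0,-72,0],"gripper":120},{"linear":[0,-4,0],"turn":[0,-80,0],"gripper":120},{"linear":[0,-4.4,0],"turn":[0,-88,0],"gripper":120},{"linear":[0,-4.8,0],"turn":[0,-96,0],"gripper":120}]' 80
python3 - <<'E'
from h import *
w=shot("wrist","f_w.png")
E
```

```text
time_s: 5.8
tool_pos: [0.4669, 0.1496, 0.1326]
orientation: [[0.794, 0.002, 0.608], [-0.608, 0.005, 0.794], [-0.002, -1.0, 0.005]]
ft_force: [-1.0, 6.2, 4.6]
opening: 0.68
```

View pics/f_w.png

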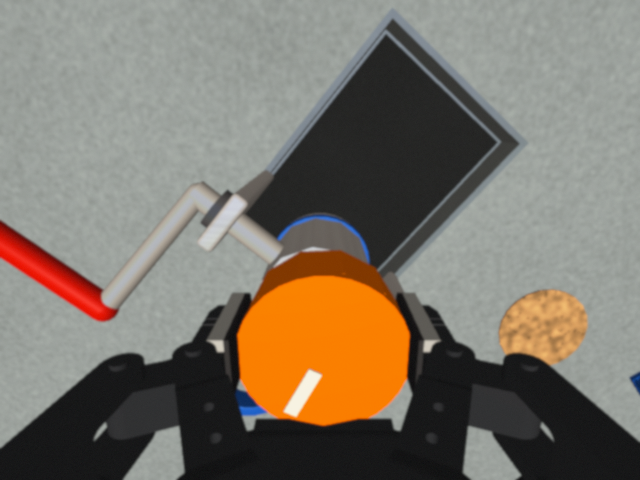

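```bash
python3 -m pendant '[{"linear":[0,-0.4,0],"turn":[0,-8,0],"gripper":120},{"linear":[0,-0.8,0],"turn":[0,-16,0],"gripper":120},{"linear":[0,-1.2,0],"turn":[0,-24,0],"gripper":120},{"linear":[0,-1.6,0],"turn":[0,-32,0],"gripper":120},{"linear":[0,-2,0],"turn":[0,-40,0],"gripper":120},{"linear":[0,-2.4,0],"turn":[0,-48,0],"gripper":120},{"linear":[0,-2.8,0],"turn":[0,-56,0],"gripper":120},{"linear":[0,-3.2,0],"turn":[0,-64,0],"gripper":120},{"linear":[0,-3.6,0],"turn":[0,-72,0],"gripper":120},{"linear":[0,-4,0],"turn":[0,-80,0],"gripper":120},{"linear":[0,-4.4,0],"turn":[0,-88,0],"gripper":120},{"linear":[0,-4.8,0],"turn":[0,-96,0],"gripper":120}]' 80
python3 -m pendant '[{"linear":[0,-0.4,0],"turn":[0,-8,0],"gripper":120},{"linear":[0,-0.8,0],"turn":[0,-16,0],"gripper":120},{"linear":[0,-1.2,0],"turn":[0,-24,0],"gripper":120},{"linear":[0,-1.6,0],"turn":[0,-32,0],"gripper":120},{"linear":[0,-2,0],"turn":[0,-40,0],"gripper":120},{"linear":[0,-2.4,0],"turn":[0,-48,0],"gripper":120},{"linear":[0,-2.8,0],"turn":[0,-56,0],"gripper":120},{"linear":[0,-3.2,0],"turn":[0,-64,0],"gripper":120},{"linear":[0,-3.6,0],"turn":[0,-72,0],"gripper":120},{"linear":[0,-4,0],"turn":[0,-80,0],"gripper":120},{"linear":[0,-4.4,0],"turn":[0,-88,0],"gripper":120}]' 80
python3 - <<'E'
from h import *
w=shot("wrist","g_w.png");s=shot("scene","g_s.png",(360,120,520,280),4);print(sense()["joints"])
E
```

```text
time_s: 7.05
tool_pos: [0.4631, 0.1502, 0.1362]
orientation: [[0.523, -0.009, -0.852], [0.852, 0.006, 0.523], [0.0, -1.0, 0.011]]
ft_force: [-9.5, -3.4, 9.7]
opening: 0.682
time_s: 8.15
tool_pos: [0.4641, 0.1482, 0.1412]
orientation: [[-0.835, -0.007, -0.551], [0.551, 0.001, -0.835], [0.006, -1.0, 0.003]]
ft_force: [-8.3, 1.5, 8.1]
opening: 0.681
[ 9.96340231e-02 -3.22493224e-02  2.10298658e+00  5.14199055e-05
  1.07729084e+00 -2.45747239e+00]
```

View pics/g_w.png

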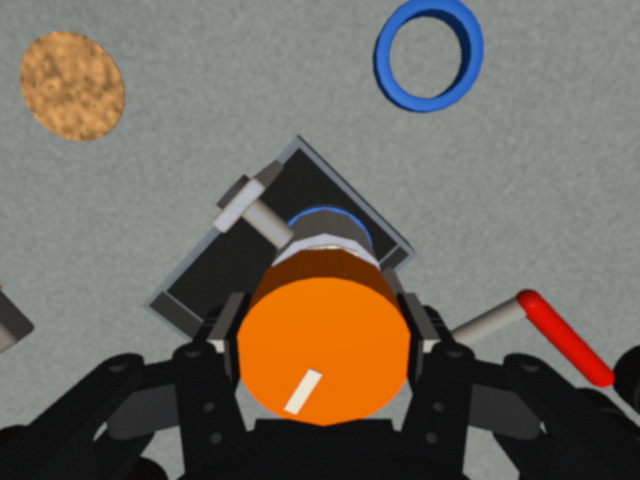

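View pics/g_s.png

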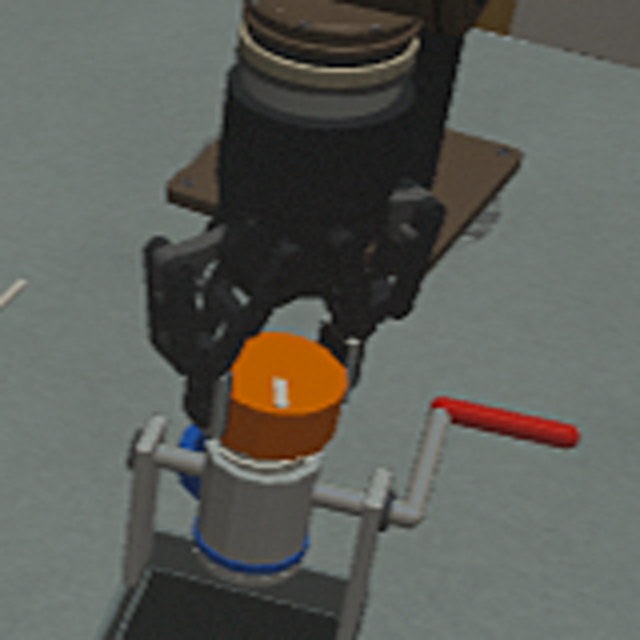

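```bash
python3 -m pendant '[{"linear":[0,-0.4,0],"turn":[0,-6,0],"gripper":120},{"linear":[0,-1.5,0],"turn":[0,-12,0],"gripper":120},{"linear":[0,-3,0],"turn":[0,-12,0],"gripper":120},{"linear":[0,-6,0],"turn":[0,-12,0],"gripper":120},{"linear":[0,-10,0],"turn":[0,-12,0],"gripper":120}]' 80
```

```text
time_s: 8.75
tool_pos: [0.4652, 0.1479, 0.1494]
orientation: [[-0.928, -0.003, -0.371], [0.371, 0.0, -0.928], [0.002, -1.0, 0.001]]
ft_force: [-1.4, 0.6, -1.0]
opening: 0.68
```

```bash
python3 -m pendant '[{"linear":[0,-35,0],"turn":[0,0,0],"gripper":120},{"linear":[0,-70,0],"turn":[0,0,0],"gripper":120},{"linear":[-30,-70,26],"turn":[0,8,0],"gripper":120},{"linear":[-60,-70,52],"turn":[0,16,0],"gripper":120},{"linear":[-90,-60,78],"turn":[0,24,0],"gripper":120},{"linear":[-120,-40,104],"turn":[0,32,0],"gripper":120},{"linear":[-150,-10,130],"turn":[0,40,0],"gripper":120},{"linear":[-150,30,130],"turn":[0,48,0],"gripper":120},{"linear":[-150,65,130],"turn":[0,56,0],"gripper":120},{"linear":[-150,90,130],"turn":[0,60,0],"gripper":120},{"linear":[-150,90,130],"turn":[0,60,0],"gripper":120}]' 80
python3 - <<'E'
from h import *
w=shot("wrist","h_w.png");s=shot("scene","h_s.png",(250,180,410,340),4)
E
```

```text
time_s: 9.85
tool_pos: [0.5557, -0.0288, 0.0571]
orientation: [[-0.142, -0.005, -0.99], [0.99, 0.001, -0.142], [0.002, -1.0, 0.005]]
ft_force: [-1.3, 0.4, -1.1]
opening: 0.683
```

View pics/h_w.png

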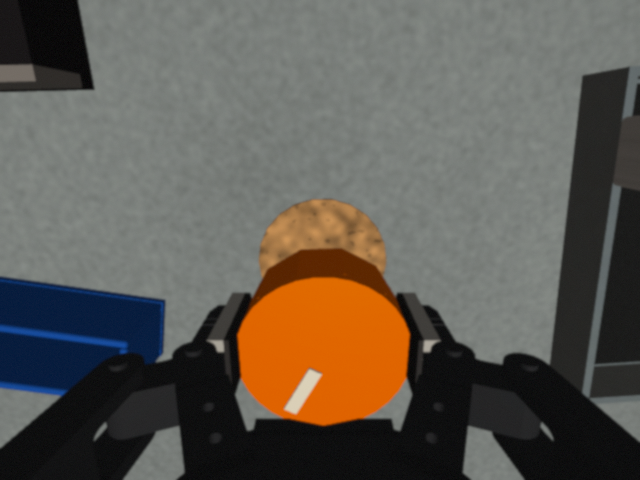

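View pics/h_s.png

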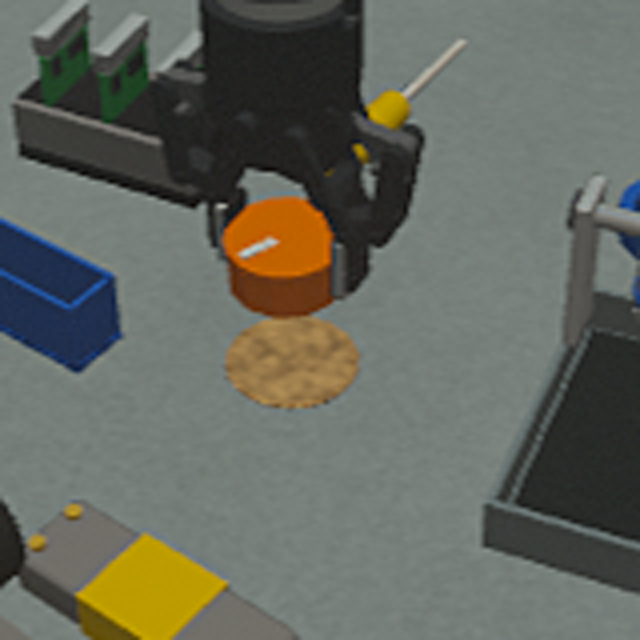

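```bash
python3 -m pendant '[{"linear":[0,25,0],"turn":[0,0,0],"gripper":120},{"linear":[0,42,0],"turn":[0,0,0],"gripper":120},{"linear":[0,49,0],"turn":[0,0,0],"gripper":120},{"linear":[0,52,0],"turn":[0,0,0],"gripper":120},{"linear":[0,52,0],"turn":[0,0,0],"gripper":120}]' 80
python3 -m pendant '[{"linear":[0,1,0],"turn":[0,0,0],"gripper":120},{"linear":[0,2,0],"turn":[0,0,0],"gripper":120},{"linear":[0,2,0],"turn":[0,0,0],"gripper":120}]' 80
```

```text
time_s: 10.45
tool_pos: [0.5586, -0.0288, 0.0097]
orientation: [[-0.143, 0.003, -0.99], [0.99, -0.001, -0.143], [-0.001, -1.0, -0.002]]
ft_force: [0.2, 0.3, 0.9]
opening: 0.684
time_s: 10.75
tool_pos: [0.5577, -0.0287, 0.0068]
orientation: [[-0.143, 0.001, -0.99], [0.99, -0.0, -0.143], [-0.0, -1.0, -0.001]]
ft_force: [-1.0, -0.3, -1.0]
opening: 0.68
```

```bash
python3 -m pendant '[{"linear":[0,1,0],"turn":[0,0,0],"gripper":120},{"linear":[0,2,0],"turn":[0,0,0],"gripper":120},{"linear":[0,2,0],"turn":[0,0,0],"gripper":120}]' 80
python3 -m pendant '[{"linear":[0,1,0],"turn":[0,0,0],"gripper":120},{"linear":[0,2,0],"turn":[0,0,0],"gripper":120},{"linear":[0,2,0],"turn":[0,0,0],"gripper":120}]' 80
python3 -c "
from h import *
shot('scene','i_s.png',(250,180,410,340),4)"
```

```text
time_s: 11.05
tool_pos: [0.5572, -0.0286, 0.0041]
orientation: [[-0.143, -0.0, -0.99], [0.99, 0.0, -0.143], [0.0, -1.0, 0.0]]
ft_force: [0.5, -0.7, -0.0]
opening: 0.677
time_s: 11.35
tool_pos: [0.5572, -0.0286, 0.0021]
orientation: [[-0.143, -0.0, -0.99], [0.99, 0.0, -0.143], [0.0, -1.0, 0.0]]
ft_force: [0.6, -0.7, -0.5]
opening: 0.679
```

View pics/i_s.png

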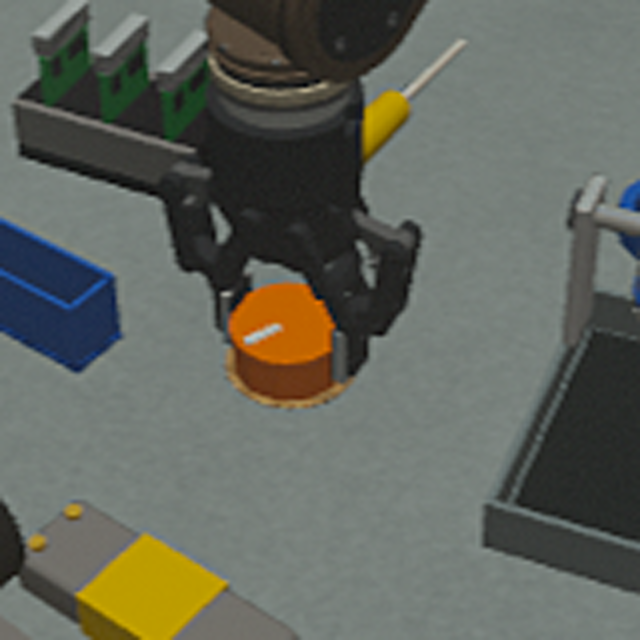

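```bash
python3 -m pendant '[{"linear":[0,1,0],"turn":[0,0,0],"gripper":120},{"linear":[0,2,0],"turn":[0,0,0],"gripper":120},{"linear":[0,2,0],"turn":[0,0,0],"gripper":120}]' 80
python3 -m pendant '[{"linear":[0,0.5,0],"turn":[0,0,0],"gripper":120},{"linear":[0,1,0],"turn":[0,0,0],"gripper":120},{"linear":[0,1,0],"turn":[0,0,0],"gripper":120}]' 80
```

```text
time_s: 11.7
tool_pos: [0.5574, -0.0286, 0.0007]
orientation: [[-0.143, -0.0, -0.99], [0.99, 0.0, -0.143], [0.0, -1.0, 0.0]]
ft_force: [-1.2, 0.5, 1.6]
opening: 0.68
time_s: 12.0
tool_pos: [0.5574, -0.0287, 0.0005]
orientation: [[-0.143, -0.001, -0.99], [0.99, -0.0, -0.143], [0.0, -1.0, 0.001]]
ft_force: [-4.3, -0.3, 8.6]
opening: 0.684
```

```bash
python3 -m pendant '[{"linear":[0,-1,0],"turn":[0,0,0],"gripper":90},{"linear":[0,-1,0],"turn":[0,0,0],"gripper":60},{"linear":[0,-1,0],"turn":[0,0,0],"gripper":0},{"linear":[0,-1,0],"turn":[0,0,0],"gripper":0},{"linear":[0,-10,0],"turn":[0,0,0],"gripper":0},{"linear":[0,-40,0],"turn":[0,0,0],"gripper":0},{"linear":[0,-85,0],"turn":[0,0,0],"gripper":0},{"linear":[0,-130,0],"turn":[0,0,0],"gripper":0},{"linear":[0,-180,0],"turn":[0,0,0],"gripper":0},{"linear":[0,-230,0],"turn":[0,0,0],"gripper":0},{"linear":[0,-250,0],"turn":[0,0,0],"gripper":0}]' 60
python3 - <<'E'
from h import *
np.set_printoptions(precision=4,suppress=True)
t=shot("top","j_t.png",(150,200,390,380),3.3);s=camera("scene")
m=mask(t,(5,170,150),(16,255,255),(300,220,390,310));ce,st,_=blob(m);print("cap",ce,st,onz(t,*ce,.03))
im=t["pixels"][:,:,::-1][280:360,190:280];cv2.imwrite("pics/j_m.png",cv2.resize(im,None,fx=7,fy=7,interpolation=cv2.INTER_CUBIC))
w=shot("wrist","j_w.png");m=mask(w,(3,170,120),(16,255,255));print(blob(m)[:2],onz(w,*blob(m)[0],.03));print(sense()["tool_pos"])
E
```

```text
time_s: 13.1
tool_pos: [0.5596, -0.0291, 0.2569]
orientation: [[-0.143, 0.011, -0.99], [0.99, -0.003, -0.143], [-0.004, -1.0, -0.01]]
ft_force: [-0.1, -0.8, 0.6]
opening: 1.001Traceback (most recent call last):
  File "<stdin>", line 4, in <module>
TypeError: cannot unpack non-iterable NoneType object
```

View pics/j_t.png

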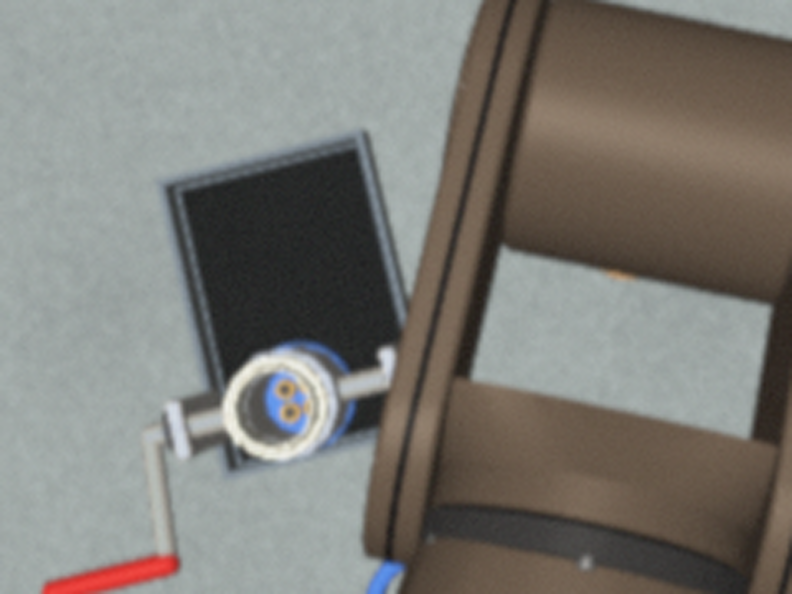

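```bash
python3 -m pendant '[{"linear":[29,0,14],"turn":[0,8,0],"gripper":0},{"linear":[58,0,28],"turn":[0,16,0],"gripper":0},{"linear":[92,0,42],"turn":[0,24,0],"gripper":40},{"linear":[126,0,60],"turn":[0,32,0],"gripper":100},{"linear":[160,0,78],"turn":[0,40,0],"gripper":150},{"linear":[195,0,94],"turn":[0,48,0],"gripper":150},{"linear":[225,0,108],"turn":[0,56,0],"gripper":150},{"linear":[260,0,122],"turn":[0,64,0],"gripper":150},{"linear":[292,0,138],"turn":[0,72,0],"gripper":150},{"linear":[292,0,138],"turn":[0,80,0],"gripper":150},{"linear":[292,0,138],"turn":[0,86,0],"gripper":150},{"linear":[292,0,138],"turn":[0,86,0],"gripper":150}]' 60
python3 - <<'E'
from h import *
np.set_printoptions(precision=4,suppress=True)
t=shot("top","j2_t.png",(150,200,390,380),3.3)
m=mask(t,(3,150,120),(20,255,255),(300,220,390,310))
print("cap",onz(t,*blob(m)[0],.03) if blob(m) is not None else None)
im=t["pixels"][:,:,::-1][290:350,200:270];cv2.imwrite("pics/j_m.png",cv2.resize(im,None,fx=9,fy=9,interpolation=cv2.INTER_CUBIC))
w=shot("wrist","j_w.png");m=(mask(w,(0,150,80),(3,255,255))|mask(w,(172,150,80),(180,255,255)))
ce,st,bl=blob(m);print(ce,st,onz(w,*ce,.128));r=cv2.minAreaRect(np.argwhere(bl)[:,::-1].astype(np.float32));print(r,[onz(w,*p,.128) for p in cv2.boxPoints(r)])
print(sense()["tool_pos"],sense()["joints"],sense()["orientation"])
E
```

```text
time_s: 14.4
tool_pos: [0.3779, 0.2407, 0.2476]
orientation: [[0.977, -0.003, -0.213], [0.213, -0.001, 0.977], [-0.003, -1.0, -0.0]]
ft_force: [0.4, -0.5, 0.7]
opening: 0.412
cap [ 0.5582 -0.0287  0.03  ]
[325.4763 235.3165] [ 318  192   16   90 1245] [0.3814 0.2377 0.128 ]
((325.5, 236.5), (89.0, 15.0), 90.0) [array([0.3694, 0.2675, 0.128 ]), array([0.3797, 0.2698, 0.128 ]), array([0.3947, 0.2038, 0.128 ]), array([0.3836, 0.2013, 0.128 ])]
[0.3784 0.2404 0.2481] [ 0.3389 -0.2485  2.0888 -0.      1.3035  0.1235] [[ 0.9769 -0.0021 -0.2137]
 [ 0.2137 -0.0008  0.9769]
 [-0.0022 -1.     -0.0003]]
```

View pics/j_w.png

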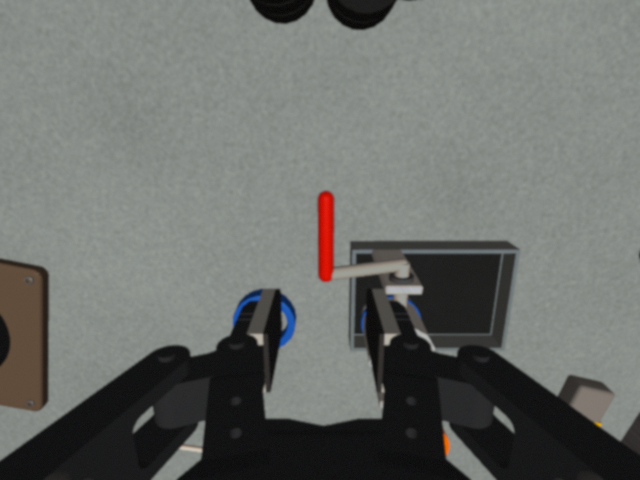

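View pics/j2_t.png

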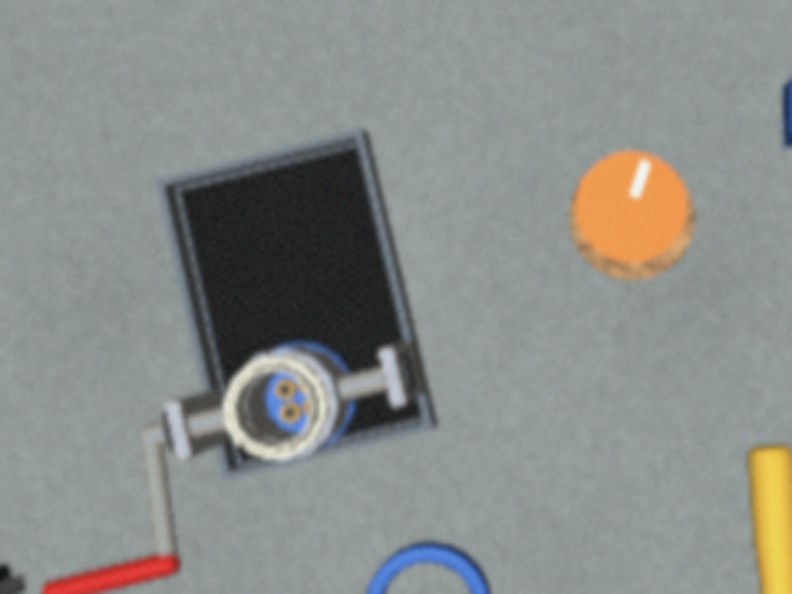

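View pics/j_m.png

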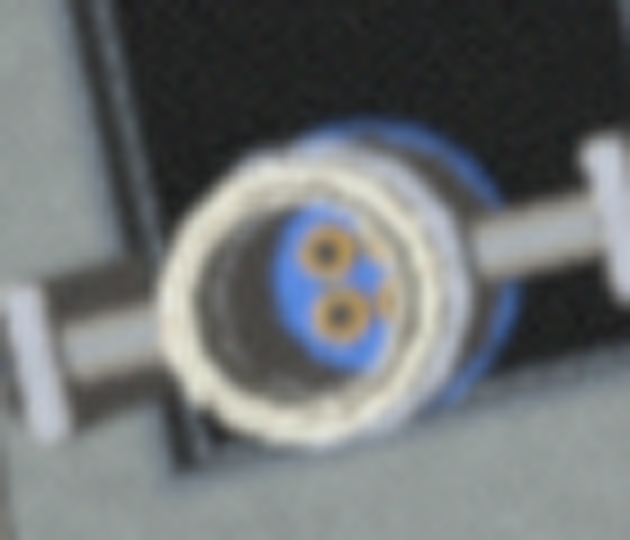

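```bash
python3 -m pendant '[{"linear":[3,40,0],"turn":[0,0,0],"gripper":150},{"linear":[3,80,0],"turn":[0,0,0],"gripper":150},{"linear":[3,110,0],"turn":[0,0,0],"gripper":150},{"linear":[3,130,0],"turn":[0,0,0],"gripper":150},{"linear":[3,141,0],"turn":[0,0,0],"gripper":150},{"linear":[3,141,0],"turn":[0,0,0],"gripper":150},{"linear":[3,141,0],"turn":[0,0,0],"gripper":190},{"linear":[3,141,0],"turn":[0,0,0],"gripper":235},{"linear":[3,141,0],"turn":[0,0,0],"gripper":235},{"linear":[3,141,0],"turn":[0,0,0],"gripper":235}]' 50
python3 - <<'E'
from h import *
w=shot("wrist","k_w.png");s=shot("scene","k_s.png",(360,120,560,300),3.5)
E
```

```text
time_s: 15.5
tool_pos: [0.3795, 0.2409, 0.1094]
orientation: [[0.977, -0.007, -0.212], [0.212, -0.002, 0.977], [-0.008, -1.0, -0.001]]
ft_force: [-9.5, -2.5, 7.0]
opening: 0.12
```

View pics/k_w.png

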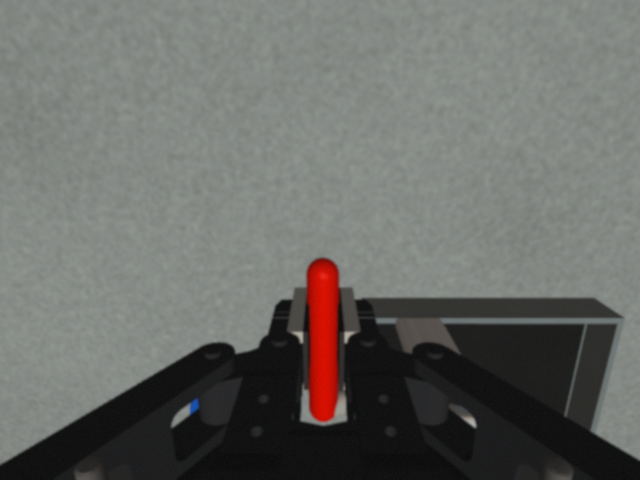

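View pics/k_s.png

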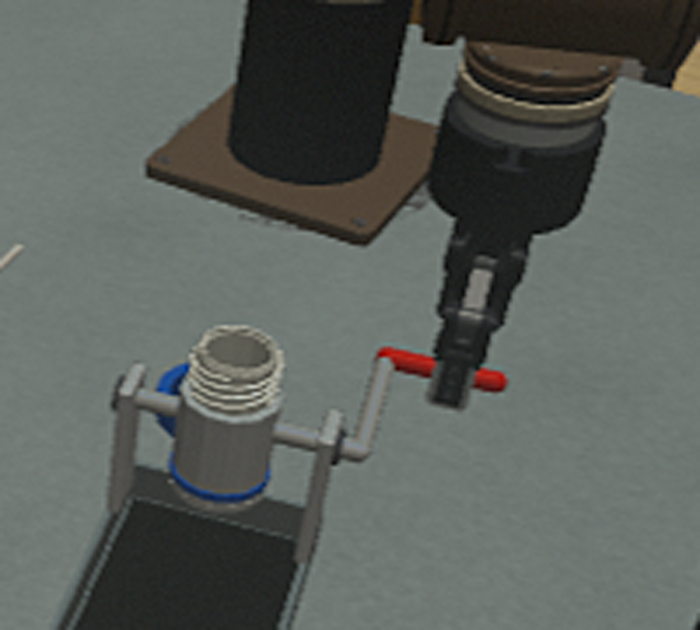

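```bash
python3 -m pendant '[{"linear":[3.4,-8.4,0],"turn":[0,0,0],"gripper":235},{"linear":[7.9,-16.3,0],"turn":[0,0,0],"gripper":235},{"linear":[13.5,-23.5,0],"turn":[0,0,0],"gripper":235},{"linear":[20,-29.8,0],"turn":[0,0,0],"gripper":235},{"linear":[27.4,-35.1,0],"turn":[0,0,0],"gripper":235},{"linear":[35.4,-39.4,0],"turn":[0,0,0],"gripper":235},{"linear":[43.9,-42.5,0],"turn":[0,0,0],"gripper":235},{"linear":[52.8,-44.4,0],"turn":[0,0,0],"gripper":235},{"linear":[61.9,-45.1,0],"turn":[0,0,0],"gripper":235},{"linear":[70.9,-44.5,0],"turn":[0,0,0],"gripper":235},{"linear":[79.8,-42.6,0],"turn":[0,0,0],"gripper":235},{"linear":[88.4,-39.5,0],"turn":[0,0,0],"gripper":235}]' 50
python3 - <<'E'
from h import *
s=shot("scene","l_s.png",(360,120,560,300),3.5)
E
```

```text
time_s: 16.8
tool_pos: [0.4672, 0.2605, 0.151]
orientation: [[0.977, -0.004, -0.212], [0.212, -0.0, 0.977], [-0.004, -1.0, 0.001]]
ft_force: [-9.3, -1.2, 9.1]
opening: 0.115
```

View pics/l_s.png

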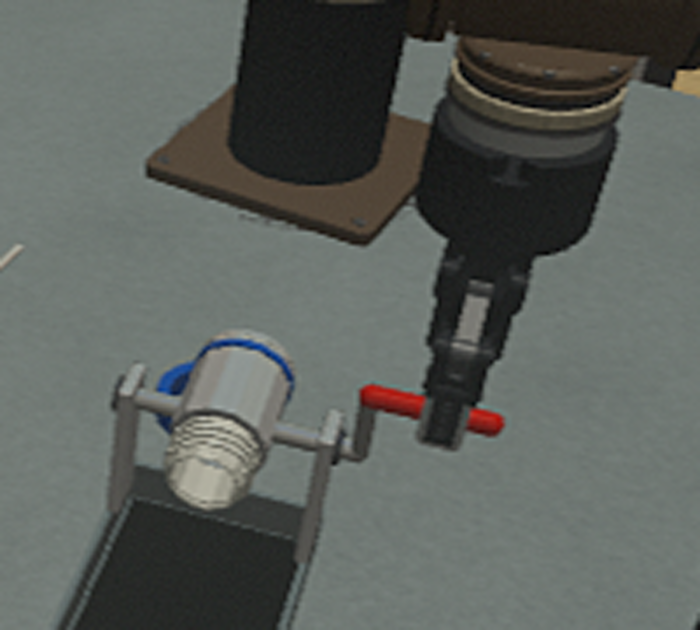

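Works as intended; continuing to the end stop and holding.

```bash
python3 -m pendant '[{"linear":[8,4.2,0],"turn":[0,0,0],"gripper":235},{"linear":[15.4,9.6,0],"turn":[0,0,0],"gripper":235},{"linear":[21.9,15.9,0],"turn":[0,0,0],"gripper":235},{"linear":[27.5,23,0],"turn":[0,0,0],"gripper":235},{"linear":[32.1,30.9,0],"turn":[0,0,0],"gripper":235},{"linear":[34.7,37.1,0],"turn":[0,0,0],"gripper":235},{"linear":[34.7,37.1,0],"turn":[0,0,0],"gripper":235},{"linear":[34.7,37.1,0],"turn":[0,0,0],"gripper":235},{"linear":[34.7,37.1,0],"turn":[0,0,0],"gripper":235},{"linear":[34.7,37.1,0],"turn":[0,0,0],"gripper":235},{"linear":[34.7,37.1,0],"turn":[0,0,0],"gripper":235},{"linear":[34.7,37.1,0],"turn":[0,0,0],"gripper":235}]' 50
python3 - <<'E'
from h import *
s=shot("scene","m_s.png",(360,150,480,330),3.3);t=shot("top","m_t.png",(180,220,300,360),4)
E
```

```text
time_s: 18.05
tool_pos: [0.5, 0.2676, 0.1119]
orientation: [[0.977, -0.007, -0.212], [0.212, -0.001, 0.977], [-0.006, -1.0, 0.001]]
ft_force: [-7.6, 0.1, 4.0]
opening: 0.118
```

View pics/m_s.png

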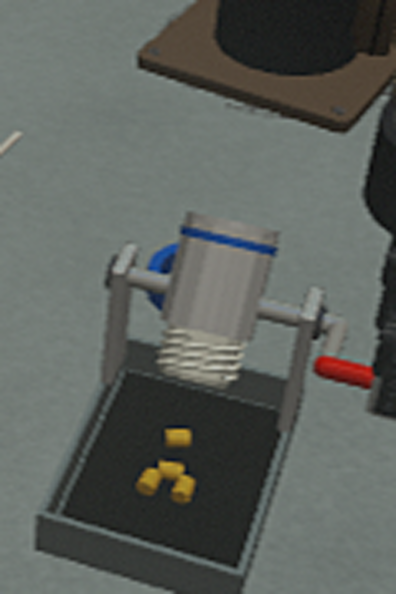

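View pics/m_t.png

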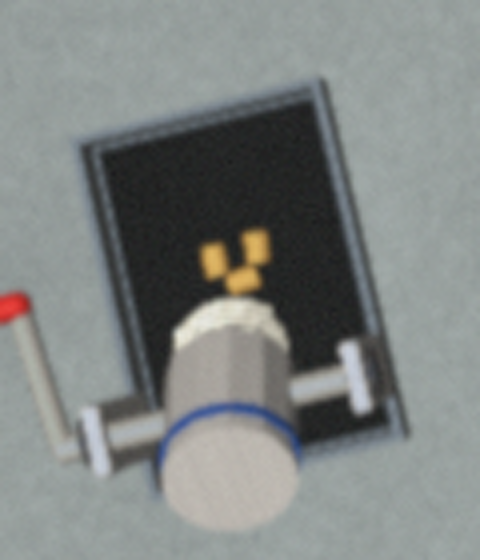

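```bash
python3 -m pendant '[{"linear":[-3.7,-8.3,0],"turn":[0,0,0],"gripper":235},{"linear":[-8.5,-16,0],"turn":[0,0,0],"gripper":235},{"linear":[-14.3,-22.9,0],"turn":[0,0,0],"gripper":235},{"linear":[-21.1,-29,0],"turn":[0,0,0],"gripper":235},{"linear":[-28.6,-34,0],"turn":[0,0,0],"gripper":235},{"linear":[-36.8,-38,0],"turn":[0,0,0],"gripper":235},{"linear":[-45.5,-40.8,0],"turn":[0,0,0],"gripper":235},{"linear":[-54.4,-42.4,0],"turn":[0,0,0],"gripper":235},{"linear":[-63.5,-42.7,0],"turn":[0,0,0],"gripper":235},{"linear":[-72.5,-41.7,0],"turn":[0,0,0],"gripper":235},{"linear":[-81.3,-39.5,0],"turn":[0,0,0],"gripper":235},{"linear":[-89.7,-36.1,0],"turn":[0,0,0],"gripper":235}]' 50
python3 -m pendant '[{"linear":[-7.9,4.6,0],"turn":[0,0,0],"gripper":235},{"linear":[-15,10.2,0],"turn":[0,0,0],"gripper":235},{"linear":[-21.3,16.7,0],"turn":[0,0,0],"gripper":235},{"linear":[-26.7,24.1,0],"turn":[0,0,0],"gripper":235},{"linear":[-30.9,32.1,0],"turn":[0,0,0],"gripper":235},{"linear":[-33.4,38.5,0],"turn":[0,0,0],"gripper":235},{"linear":[-34,40.5,0],"turn":[0,0,0],"gripper":235},{"linear":[-34,40.5,0],"turn":[0,0,0],"gripper":235}]' 50
python3 - <<'E'
from h import *
s=shot("scene","n_s.png",(360,120,560,300),3.5)
E
```

```text
time_s: 19.35
tool_pos: [0.4267, 0.2517, 0.1605]
orientation: [[0.977, 0.035, -0.212], [0.212, 0.01, 0.977], [0.036, -0.999, 0.003]]
ft_force: [6.8, 1.7, 29.0]
opening: 0.119
time_s: 20.15
tool_pos: [0.3797, 0.2411, 0.1109]
orientation: [[0.977, -0.006, -0.212], [0.212, -0.002, 0.977], [-0.007, -1.0, -0.001]]
ft_force: [-16.8, -3.5, 18.7]
opening: 0.121
```

View pics/n_s.png

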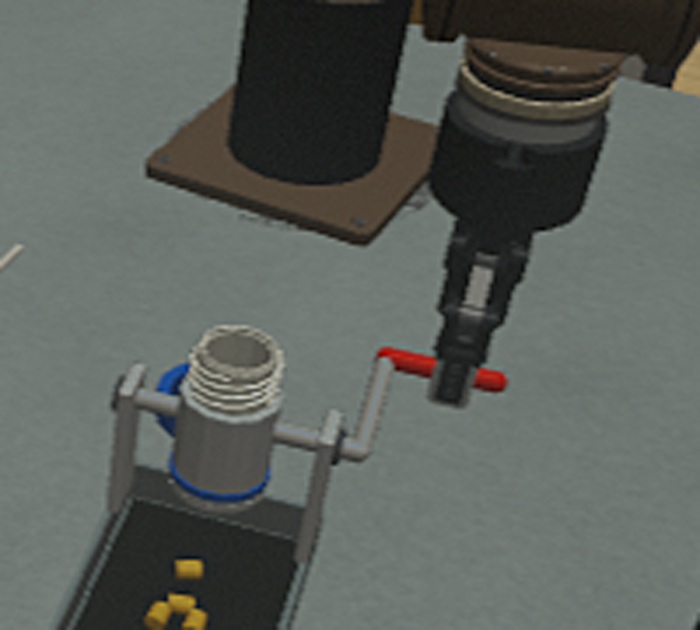

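```bash
python3 -m pendant '[{"linear":[0,-3,0],"turn":[0,0,0],"gripper":200},{"linear":[0,-3,0],"turn":[0,0,0],"gripper":140},{"linear":[0,-20,0],"turn":[0,0,0],"gripper":140},{"linear":[0,-60,0],"turn":[0,0,0],"gripper":140},{"linear":[0,-105,0],"turn":[0,0,0],"gripper":140},{"linear":[0,-150,0],"turn":[0,0,0],"gripper":100},{"linear":[0,-150,-40],"turn":[0,-8,0],"gripper":0},{"linear":[18,-150,-85],"turn":[0,-16,0],"gripper":0},{"linear":[38,-150,-130],"turn":[0,-24,0],"gripper":0},{"linear":[58,-150,-175],"turn":[0,-32,0],"gripper":0},{"linear":[76,-150,-215],"turn":[0,-40,0],"gripper":0},{"linear":[94,-150,-255],"turn":[0,-48,0],"gripper":0}]' 50
python3 -m pendant '[{"linear":[0,0,0],"turn":[0,-38,0],"gripper":0},{"linear":[0,0,0],"turn":[0,-38,0],"gripper":0},{"linear":[0,0,0],"turn":[0,-38,0],"gripper":0},{"linear":[0,0,0],"turn":[0,-38,0],"gripper":0},{"linear":[0,0,0],"turn":[0,-38,0],"gripper":0},{"linear":[0,0,0],"turn":[0,-38,0],"gripper":0}]' 50
python3 - <<'E'
from h import *
np.set_printoptions(precision=4,suppress=True)
w=shot("wrist","o_w.png");t=shot("top","o_t.png",(150,200,390,380),3.3);x=sense();print(x["tool_pos"],x["joints"],x["orientation"])
m=mask(w,(3,170,150),(14,255,255));m=cv2.morphologyEx(m,cv2.MORPH_OPEN,np.ones((3,3),np.uint8));m=cv2.morphologyEx(m,cv2.MORPH_CLOSE,np.ones((15,15),np.uint8));print(blob(m)[:2],onz(w,*blob(m)[0],.030))
E
```

```text
time_s: 21.4
tool_pos: [0.5247, 0.015, 0.2577]
orientation: [[0.507, 0.003, -0.862], [0.862, -0.001, 0.507], [0.001, -1.0, -0.003]]
ft_force: [0.4, -0.6, 0.7]
opening: 0.999
time_s: 22.0
tool_pos: [0.5238, 0.0166, 0.2574]
orientation: [[-0.125, 0.002, -0.992], [0.992, -0.001, -0.125], [-0.001, -1.0, -0.002]]
ft_force: [-0.9, 0.1, 0.1]
opening: 1.002
[0.5236 0.0168 0.2571] [-0.1614 -0.071   1.9178 -0.0004  1.2934 -1.8561] [[-0.1237  0.0013 -0.9923]
 [ 0.9923 -0.0006 -0.1237]
 [-0.0008 -1.     -0.0012]]Traceback (most recent call last):
  File "<stdin>", line 4, in <module>
TypeError: 'NoneType' object is not subscriptable
```

View pics/o_w.png

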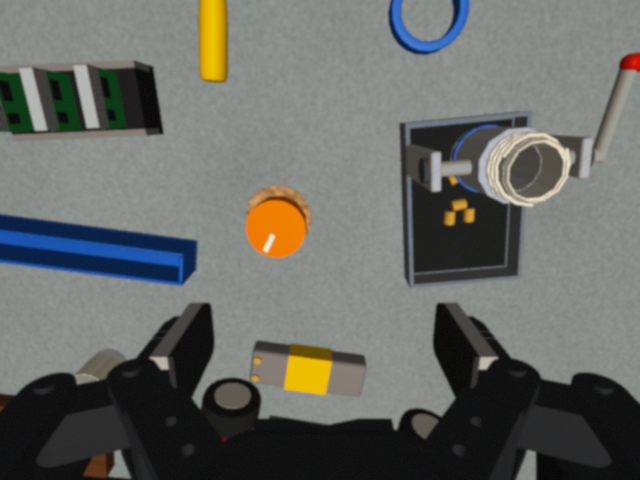

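View pics/o_t.png

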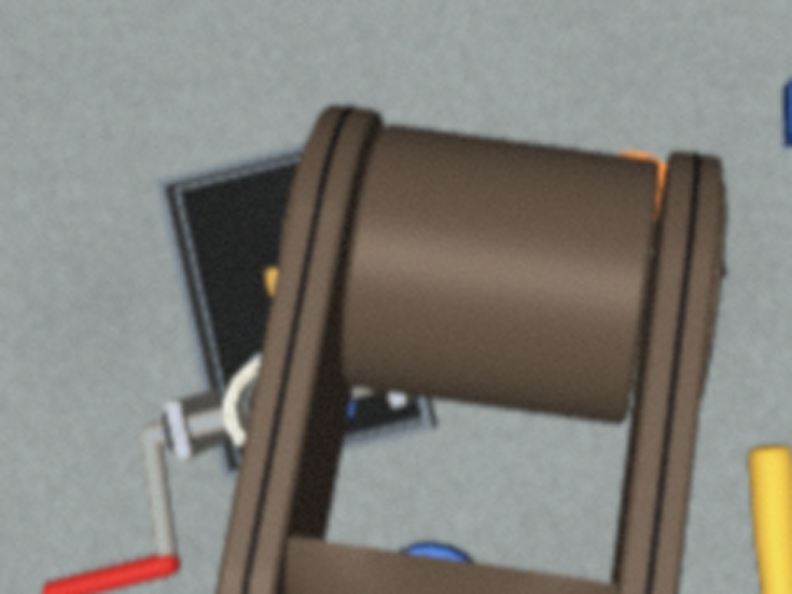

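```bash
cat >> h.py <<'E'
def cap(c,z):
    m=mask(c,(3,215,140),(20,255,255));m=cv2.morphologyEx(m,cv2.MORPH_OPEN,np.ones((3,3),np.uint8));m=cv2.morphologyEx(m,cv2.MORPH_CLOSE,np.ones((15,15),np.uint8))
    b=blob(m);return b[0],b[1],onz(c,*b[0],z)
E
python3 - <<'E'
from h import *
np.set_printoptions(precision=4,suppress=True)
w=camera("wrist");print(w["pixels"][225,285]);print(cap(w,.030))
E
```

```text
[238 127   0]
(array([275.5308, 227.5489]), array([ 247,  200,   58,   57, 2585], dtype=int32), array([ 0.5592, -0.0267,  0.03  ]))
```

```bash
python3 -m pendant '[{"linear":[-25,45,-14],"turn":[0,-1,0],"gripper":0},{"linear":[-49,90,-29],"turn":[0,-1,0],"gripper":0},{"linear":[-49,135,-29],"turn":[0,-1,0],"gripper":0},{"linear":[-49,180,-29],"turn":[0,-1,0],"gripper":0},{"linear":[-49,215,-29],"turn":[0,-1,0],"gripper":0},{"linear":[-49,235,-29],"turn":[0,-1,0],"gripper":0},{"linear":[-49,246,-29],"turn":[0,-1,0],"gripper":0},{"linear":[-49,250,-29],"turn":[0,-1,0],"gripper":0},{"linear":[-49,252,-29],"turn":[0,-1,0],"gripper":0},{"linear":[-49,252,-29],"turn":[0,-1,0],"gripper":0}]' 60
python3 - <<'E'
from h import *
w=shot("wrist","p_w.png")
E
```

```text
time_s: 23.15
tool_pos: [0.5593, -0.028, 0.0056]
orientation: [[-0.143, 0.002, -0.99], [0.99, -0.001, -0.143], [-0.001, -1.0, -0.002]]
ft_force: [0.6, -0.7, 0.3]
opening: 1.002
```

View pics/p_w.png

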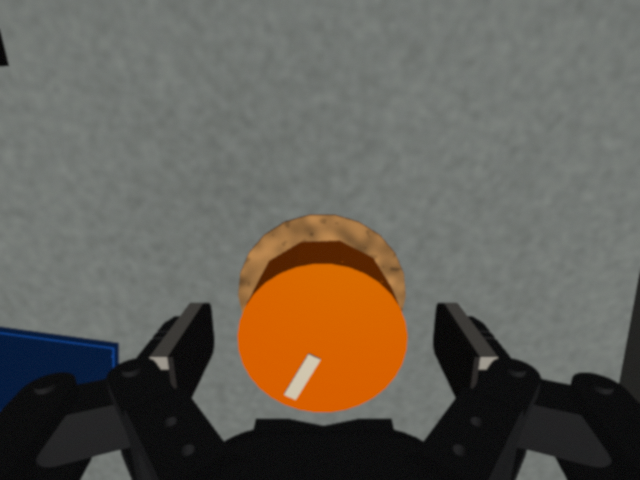

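```bash
python3 -m pendant '[{"linear":[0,1,0],"turn":[0,0,0],"gripper":60},{"linear":[0,1,0],"turn":[0,0,0],"gripper":110},{"linear":[0,1,0],"turn":[0,0,0],"gripper":120},{"linear":[0,1,0],"turn":[0,0,0],"gripper":120},{"linear":[0,1,0],"turn":[0,0,0],"gripper":120}]' 90
python3 -m pendant '[{"linear":[0,-10,0],"turn":[0,0,0],"gripper":120},{"linear":[0,-40,0],"turn":[0,0,0],"gripper":120},{"linear":[0,-90,0],"turn":[0,0,0],"gripper":120},{"linear":[0,-140,0],"turn":[0,0,0],"gripper":120},{"linear":[0,-190,0],"turn":[0,0,0],"gripper":120},{"linear":[0,-225,0],"turn":[0,0,0],"gripper":120},{"linear":[0,-225,0],"turn":[0,0,0],"gripper":120}]' 90
```

```text
time_s: 23.7
tool_pos: [0.5594, -0.028, 0.0049]
orientation: [[-0.143, 0.002, -0.99], [0.99, -0.001, -0.143], [-0.001, -1.0, -0.002]]
ft_force: [-1.9, 0.5, 6.1]
opening: 0.669
time_s: 24.4
tool_pos: [0.5614, -0.0284, 0.2364]
orientation: [[-0.143, 0.013, -0.99], [0.99, -0.003, -0.143], [-0.005, -1.0, -0.013]]
ft_force: [0.6, -0.9, 0.3]
opening: 0.674
```

```bash
python3 -m pendant '[{"linear":[30,0,10],"turn":[0,-8,0],"gripper":120},{"linear":[60,0,20],"turn":[0,-16,0],"gripper":120},{"linear":[95,0,35],"turn":[0,-24,0],"gripper":120},{"linear":[130,0,48],"turn":[0,-32,0],"gripper":120},{"linear":[165,0,60],"turn":[0,-40,0],"gripper":120},{"linear":[188,0,70],"turn":[0,-48,0],"gripper":120},{"linear":[188,20,70],"turn":[0,-56,0],"gripper":120},{"linear":[188,40,70],"turn":[0,-60,0],"gripper":120},{"linear":[188,55,70],"turn":[0,-60,0],"gripper":120},{"linear":[188,55,70],"turn":[0,-60,0],"gripper":120}]' 90
python3 - <<'E'
from h import *
np.set_printoptions(precision=4,suppress=True)
w=shot("wrist","q_w.png");x=sense();p=x["tool_pos"]
ce,st,X=cap(w,p[2]+.0255);print(ce,st,X,"in tool mm",1e3*x["orientation"].T@(X-p));print(p,x["orientation"],x["joints"][5])
g=cv2.imread("pics/g_w.png")[:,:,::-1];c=dict(w);c["pixels"]=np.ascontiguousarray(g);print("old",cap(c,.1)[:2])
s=shot("scene","q_s.png",(360,120,520,280),4)
E
```

```text
time_s: 25.4
tool_pos: [0.4594, 0.1481, 0.1698]
orientation: [[-0.929, -0.007, -0.371], [0.371, -0.001, -0.929], [0.006, -1.0, 0.003]]
ft_force: [-0.1, 0.5, -0.3]
opening: 0.674
[323.2142 338.825 ] [  241   265   165   149 19600] [0.4598 0.147  0.197 ] in tool mm [  0.4198 -25.4957   1.4444]
[0.4606 0.1482 0.1715] [[-0.9285 -0.0042 -0.3714]
 [ 0.3714 -0.0005 -0.9285]
 [ 0.0038 -1.      0.002 ]] -2.6599191240763402
old (array([323.2803, 350.1834]), array([  237,   277,   173,   149, 20297], dtype=int32))
```

View pics/q_w.png

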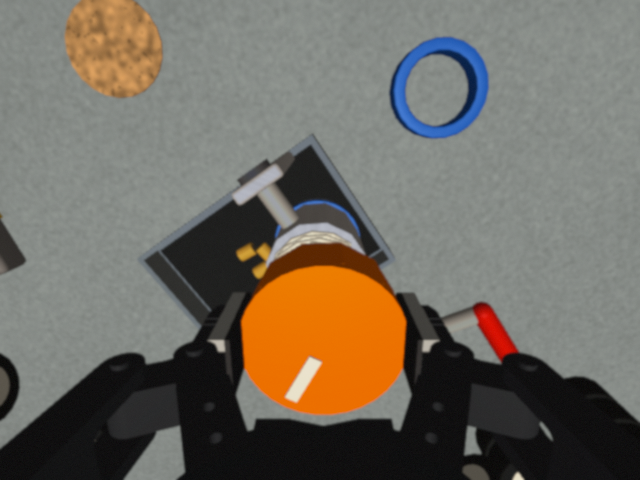

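View pics/q_s.png

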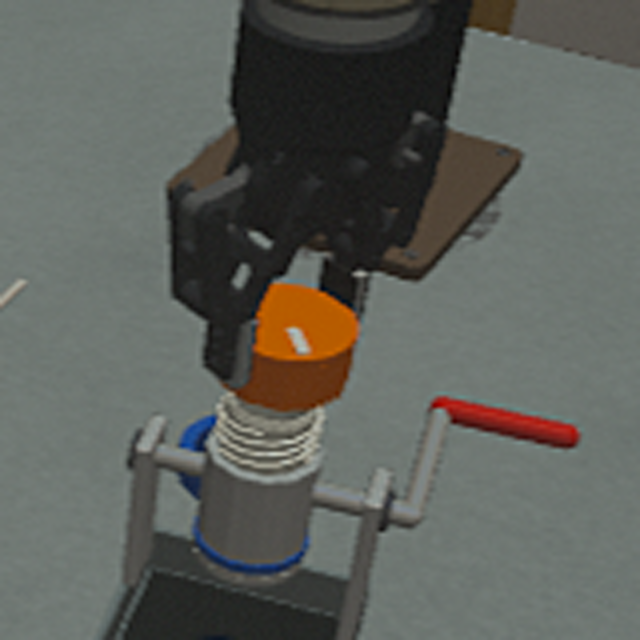

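```bash
python3 - <<'E'
from h import *
np.set_printoptions(precision=4,suppress=True)
w=camera("wrist");x=sense();p=x["tool_pos"]
print(p,x["orientation"])
for h in(.029,.031): print("old",h,1e3*x["orientation"].T@(onz(w,323.28,350.18,p[2]+h)-p))
ce,st,X=cap(w,p[2]+.0255);print("new",1e3*x["orientation"].T@(X-p))
E
```

```text
[0.4623 0.1482 0.1737] [[-0.9284  0.0003 -0.3715]
 [ 0.3715 -0.     -0.9284]
 [-0.0003 -1.     -0.0001]]
old 0.029 [ -0.0064 -28.9999  -1.4827]
old 0.031 [ -0.011 -31.     -0.147]
new [ -0.0231 -25.5001   0.7505]
```

```bash
python3 -m pendant '[{"linear":[0,0,0],"turn":[0,0,0],"gripper":120},{"linear":[0,0,0],"turn":[0,0,0],"gripper":120},{"linear":[0,0,0],"turn":[0,0,0],"gripper":120},{"linear":[0,0,0],"turn":[0,0,0],"gripper":120}]' 90
```

```text
time_s: 25.95
tool_pos: [0.4623, 0.1483, 0.1737]
orientation: [[-0.928, 0.001, -0.371], [0.371, 0.0, -0.928], [-0.001, -1.0, -0.0]]
ft_force: [-0.0, -0.0, -0.5]
opening: 0.67
```

```bash
python3 -m pendant '[{"linear":[-2.8,5,-1.9],"turn":[0,0,0],"gripper":120},{"linear":[-2.8,10,-1.9],"turn":[0,0,0],"gripper":120},{"linear":[-2.8,14,-1.9],"turn":[0,0,0],"gripper":120},{"linear":[-2.8,17,-1.9],"turn":[0,0,0],"gripper":120},{"linear":[-2.8,20,-1.9],"turn":[0,0,0],"gripper":120},{"linear":[-2.8,20,-1.9],"turn":[0,0,0],"gripper":120}]' 90
python3 -m pendant '[{"linear":[0,1,0],"turn":[0,0,0],"gripper":120},{"linear":[0,2,0],"turn":[0,0,0],"gripper":120},{"linear":[0,3,0],"turn":[0,0,0],"gripper":120},{"linear":[0,3,0],"turn":[0,0,0],"gripper":120}]' 90
python3 - <<'E'
from h import *
s=shot("scene","r_s.png",(360,120,520,280),4)
E
```

```text
time_s: 26.55
tool_pos: [0.4651, 0.149, 0.153]
orientation: [[-0.928, -0.001, -0.371], [0.371, -0.0, -0.928], [0.001, -1.0, 0.001]]
ft_force: [-1.1, 0.3, -0.3]
opening: 0.675
time_s: 26.95
tool_pos: [0.4648, 0.1488, 0.1507]
orientation: [[-0.929, -0.002, -0.371], [0.371, -0.001, -0.929], [0.002, -1.0, 0.001]]
ft_force: [-4.5, -1.2, 5.0]
opening: 0.672
```

View pics/r_s.png

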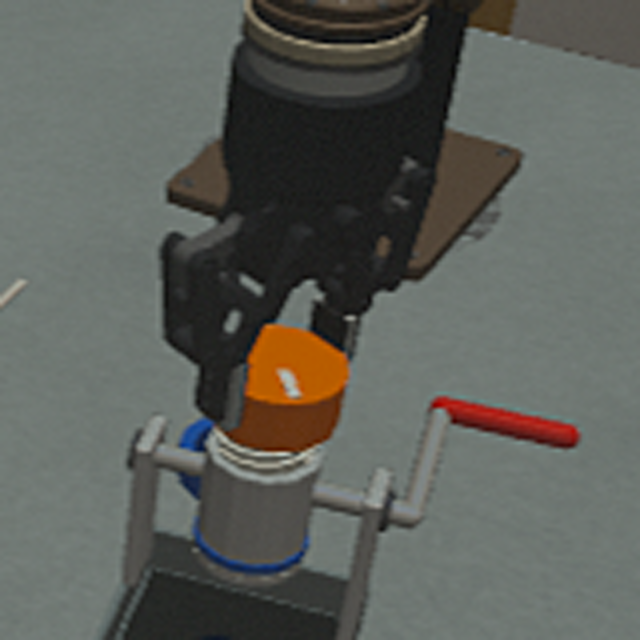

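```bash
python3 -m pendant '[{"linear":[0,0.4,0],"turn":[0,8,0],"gripper":120},{"linear":[0,0.8,0],"turn":[0,16,0],"gripper":120},{"linear":[0,1.2,0],"turn":[0,24,0],"gripper":120},{"linear":[0,1.6,0],"turn":[0,32,0],"gripper":120},{"linear":[0,2,0],"turn":[0,40,0],"gripper":120},{"linear":[0,2.4,0],"turn":[0,48,0],"gripper":120},{"linear":[0,2.8,0],"turn":[0,56,0],"gripper":120},{"linear":[0,3.2,0],"turn":[0,64,0],"gripper":120},{"linear":[0,3.6,0],"turn":[0,72,0],"gripper":120},{"linear":[0,4,0],"turn":[0,80,0],"gripper":120},{"linear":[0,4.4,0],"turn":[0,88,0],"gripper":120},{"linear":[0,4.8,0],"turn":[0,96,0],"gripper":120}]' 90
python3 - <<'E'
from h import *
w=shot("wrist","s_w.png")
s=shot("scene","s_s.png",(360,120,520,280),4)
E
```

```text
time_s: 28.2
tool_pos: [0.4634, 0.148, 0.1438]
orientation: [[0.471, -0.006, -0.882], [0.882, -0.003, 0.471], [-0.005, -1.0, 0.004]]
ft_force: [-5.4, -2.2, 0.0]
opening: 0.672
```

View pics/s_w.png

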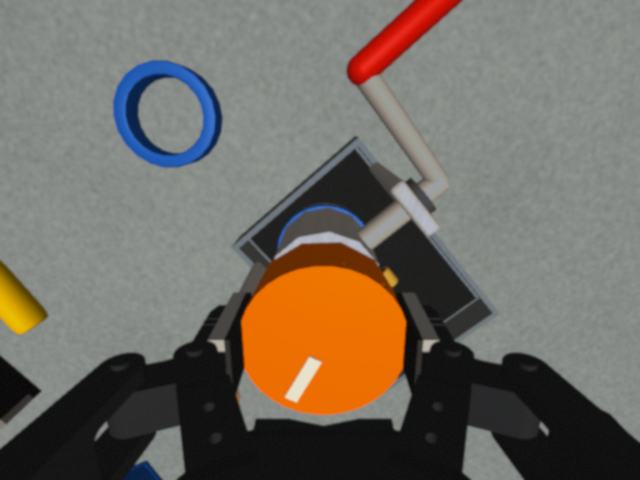

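View pics/s_s.png

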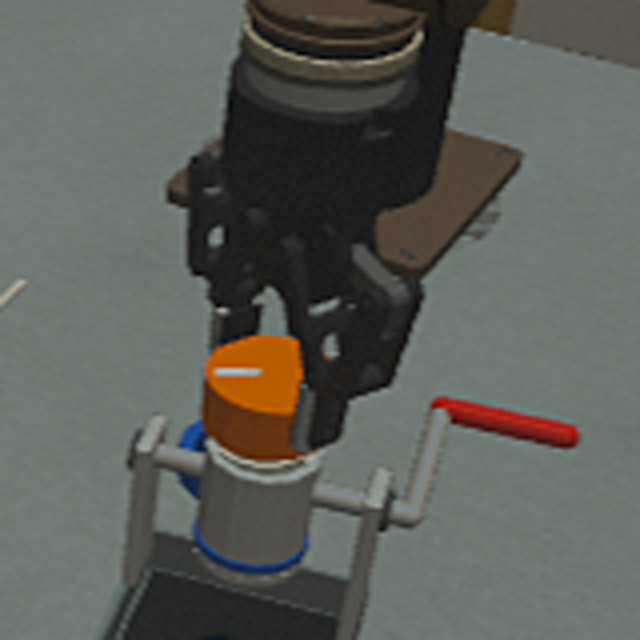

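```bash
python3 -m pendant '[{"linear":[0,0.4,0],"turn":[0,8,0],"gripper":120},{"linear":[0,0.8,0],"turn":[0,16,0],"gripper":120},{"linear":[0,1.2,0],"turn":[0,24,0],"gripper":120},{"linear":[0,1.6,0],"turn":[0,32,0],"gripper":120},{"linear":[0,2,0],"turn":[0,40,0],"gripper":120},{"linear":[0,2.4,0],"turn":[0,48,0],"gripper":120},{"linear":[0,2.8,0],"turn":[0,56,0],"gripper":120},{"linear":[0,3.2,0],"turn":[0,64,0],"gripper":120},{"linear":[0,3.6,0],"turn":[0,72,0],"gripper":120},{"linear":[0,4,0],"turn":[0,80,0],"gripper":120},{"linear":[0,4.4,0],"turn":[0,88,0],"gripper":120},{"linear":[0,4.8,0],"turn":[0,96,0],"gripper":120}]' 90
python3 -m pendant '[{"linear":[0,0.4,0],"turn":[0,8,0],"gripper":120},{"linear":[0,0.8,0],"turn":[0,16,0],"gripper":120},{"linear":[0,1.2,0],"turn":[0,24,0],"gripper":120},{"linear":[0,1.6,0],"turn":[0,32,0],"gripper":120},{"linear":[0,2,0],"turn":[0,40,0],"gripper":120},{"linear":[0,2.4,0],"turn":[0,48,0],"gripper":120},{"linear":[0,2.8,0],"turn":[0,56,0],"gripper":120},{"linear":[0,3.2,0],"turn":[0,64,0],"gripper":120},{"linear":[0,3.6,0],"turn":[0,72,0],"gripper":120},{"linear":[0,4,0],"turn":[0,80,0],"gripper":120}]' 90
python3 - <<'E'
from h import *
print(sense()["moment"],sense()["joints"])
w=shot("wrist","t_w.png")
s=shot("scene","t_s.png",(360,120,520,280),4)
E
```

```text
time_s: 29.5
tool_pos: [0.4646, 0.1493, 0.1394]
orientation: [[0.828, -0.002, 0.56], [-0.56, 0.001, 0.828], [-0.002, -1.0, -0.0]]
ft_force: [-1.5, 0.5, -2.1]
opening: 0.675
time_s: 30.5
tool_pos: [0.4657, 0.1487, 0.1356]
orientation: [[-0.408, 0.001, 0.913], [-0.913, -0.001, -0.408], [-0.0, -1.0, 0.002]]
ft_force: [-0.3, -0.8, -3.6]
opening: 0.671
[-0.22987858 -0.06554841  0.08892726] [ 1.01638633e-01 -2.50415582e-02  2.10752852e+00 -9.00555995e-04
  1.05769473e+00  2.09270479e+00]
```

View pics/t_w.png

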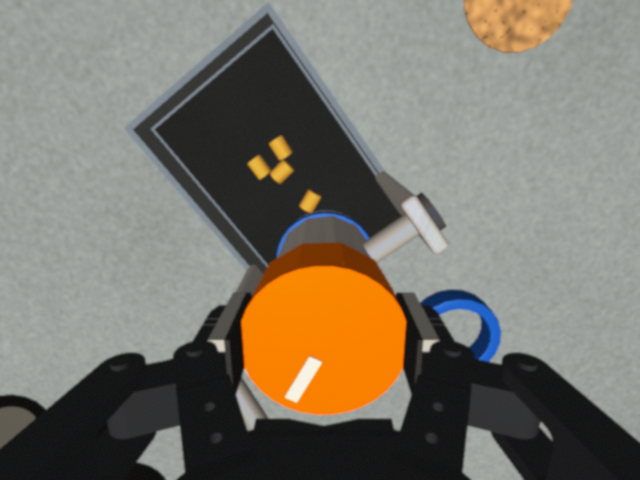

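View pics/t_s.png

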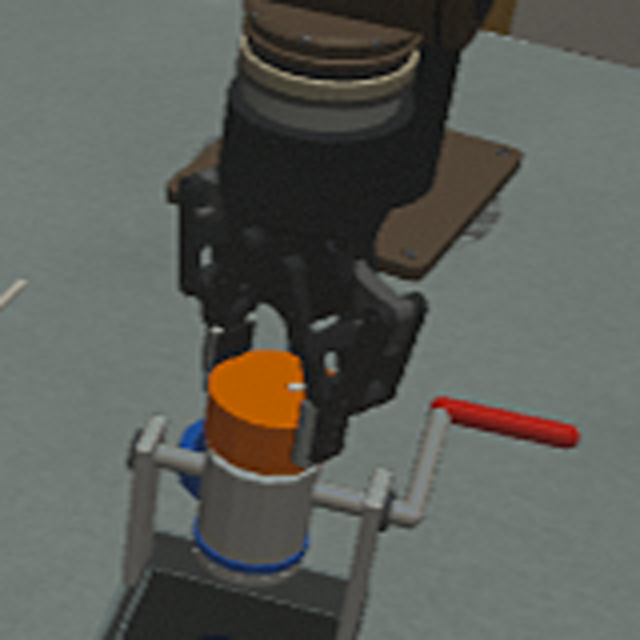

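```bash
python3 -m pendant '[{"linear":[0,0.4,0],"turn":[0,8,0],"gripper":120},{"linear":[0,0.8,0],"turn":[0,16,0],"gripper":120},{"linear":[0,1.2,0],"turn":[0,24,0],"gripper":120},{"linear":[0,1.6,0],"turn":[0,32,0],"gripper":120},{"linear":[0,1.6,0],"turn":[0,32,0],"gripper":120}]' 90
python3 - <<'E'
from h import *
print(sense()["moment"],sense()["joints"][5])
w=shot("wrist","u_w.png")
s=shot("scene","u_s.png",(360,120,520,280),4)
E
```

```text
time_s: 31.1
tool_pos: [0.4649, 0.1484, 0.134]
orientation: [[-0.825, -0.001, 0.565], [-0.565, -0.001, -0.825], [0.002, -1.0, 0.0]]
ft_force: [-0.8, -3.1, -5.2]
opening: 0.674
[-0.36984224  0.0195464  -0.03522134] 2.6433012994857568
```

View pics/u_w.png

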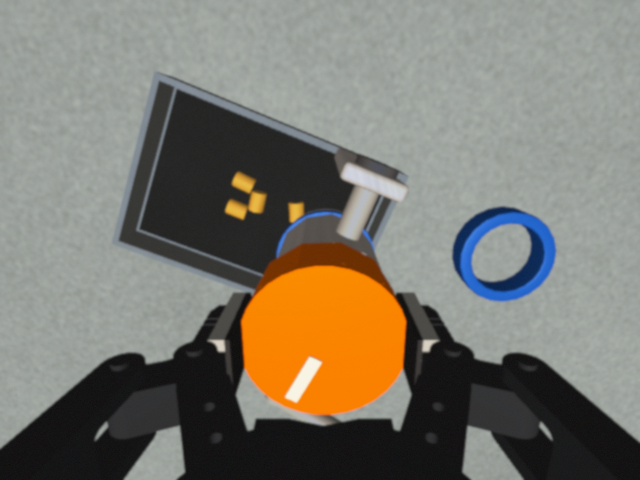

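View pics/u_s.png

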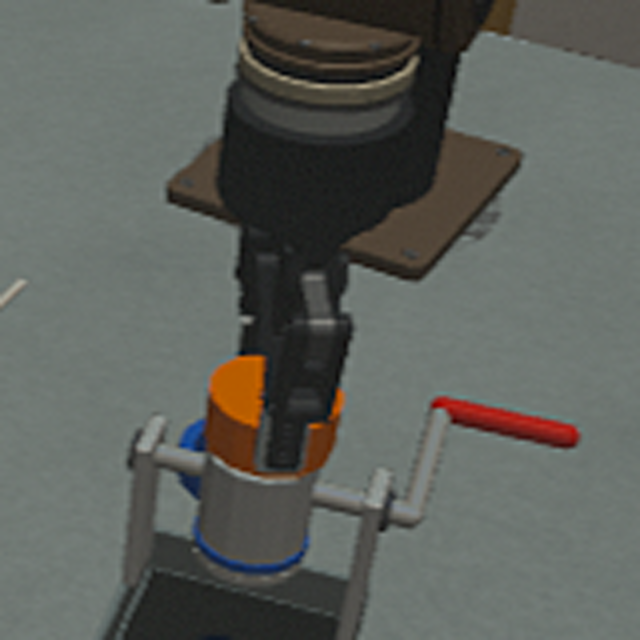

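```bash
python3 -m pendant '[{"linear":[0,0,0],"turn":[0,0,0],"gripper":60},{"linear":[0,0,0],"turn":[0,0,0],"gripper":0},{"linear":[0,0,0],"turn":[0,0,0],"gripper":0},{"linear":[0,0,0],"turn":[0,-8,0],"gripper":0},{"linear":[0,0,0],"turn":[0,-16,0],"gripper":0},{"linear":[0,0,0],"turn":[0,-24,0],"gripper":0},{"linear":[0,0,0],"turn":[0,-32,0],"gripper":0},{"linear":[0,0,0],"turn":[0,-40,0],"gripper":0},{"linear":[0,0,0],"turn":[0,-48,0],"gripper":0},{"linear":[0,0,0],"turn":[0,-56,0],"gripper":0},{"linear":[0,0,0],"turn":[0,-64,0],"gripper":0},{"linear":[0,0,0],"turn":[0,-72,0],"gripper":0}]' 90
python3 - <<'E'
from h import *
s=shot("scene","v_s.png",(360,120,520,280),4)
E
python3 -m pendant '[{"linear":[0,0,0],"turn":[0,-8,0],"gripper":0},{"linear":[0,0,0],"turn":[0,-16,0],"gripper":0},{"linear":[0,0,0],"turn":[0,-24,0],"gripper":0},{"linear":[0,0,0],"turn":[0,-32,0],"gripper":0},{"linear":[0,0,0],"turn":[0,-40,0],"gripper":0},{"linear":[0,0,0],"turn":[0,-48,0],"gripper":0},{"linear":[0,0,0],"turn":[0,-48,0],"gripper":60},{"linear":[0,0,0],"turn":[0,-48,0],"gripper":110},{"linear":[0,0,0],"turn":[0,-48,0],"gripper":120},{"linear":[0,0,0],"turn":[0,-48,0],"gripper":120},{"linear":[0,0,0],"turn":[0,-48,0],"gripper":120},{"linear":[0,0,0],"turn":[0,-48,0],"gripper":120}]' 90
```

```text
time_s: 32.4
tool_pos: [0.4663, 0.1494, 0.1363]
orientation: [[0.285, 0.002, 0.958], [-0.958, 0.001, 0.285], [-0.0, -1.0, 0.003]]
ft_force: [-0.0, -0.5, 0.4]
opening: 0.998
time_s: 33.65
tool_pos: [0.4656, 0.1493, 0.1366]
orientation: [[0.899, -0.0, 0.438], [-0.438, 0.0, 0.899], [-0.001, -1.0, 0.0]]
ft_force: [-2.7, 0.3, 6.3]
opening: 0.676
```

View pics/v_s.png

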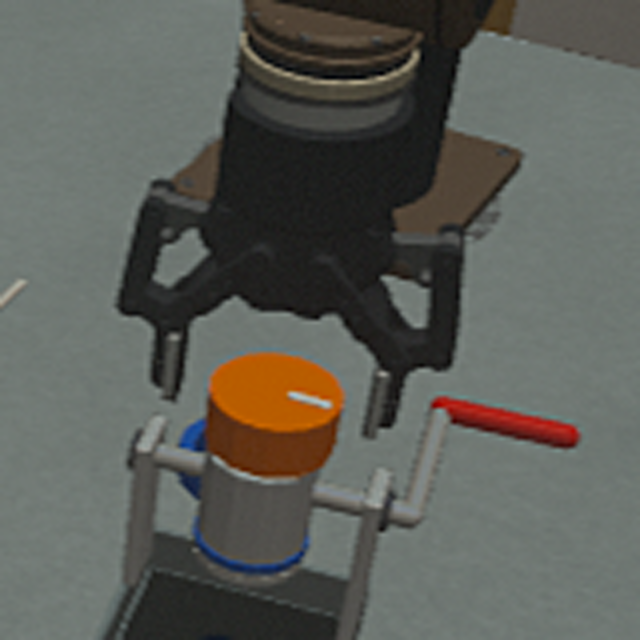

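```bash
python3 -m pendant '[{"linear":[0,0.4,0],"turn":[0,8,0],"gripper":120},{"linear":[0,0.8,0],"turn":[0,16,0],"gripper":120},{"linear":[0,1.2,0],"turn":[0,24,0],"gripper":120},{"linear":[0,1.2,0],"turn":[0,24,0],"gripper":120}]' 90
python3 - <<'E'
from h import *
np.set_printoptions(precision=4,suppress=True)
x=sense();print(x["moment"],x["joints"][5],np.degrees(np.arctan2(x["orientation"][1,0],x["orientation"][0,0])))
w=shot("wrist","w_w.png")
E
```

```text
time_s: 34.05
tool_pos: [0.4649, 0.1483, 0.1362]
orientation: [[0.641, -0.003, 0.767], [-0.767, -0.002, 0.641], [-0.0, -1.0, -0.004]]
ft_force: [-7.4, -3.5, 12.0]
opening: 0.675
[-0.6726  1.2693 -0.2918] 0.9776521483027663 -50.128110524736826
```

View pics/w_w.png

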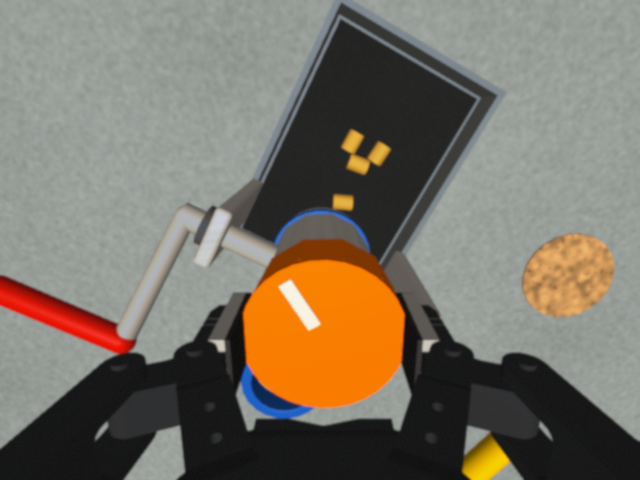

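```bash
cat >> h.py <<'E'
def stripe(w):
    x=sense();p=x["tool_pos"];b=cap(w,p[2]+.0255);ce=b[0];x0,y0,ww,hh=b[1][:4]
    m=mask(w,(0,0,150),(180,110,255),(int(x0)+12,int(y0)+12,int(x0+ww)-12,int(y0+hh)-12));s=blob(m)[0]
    d=(onz(w,*s,p[2]+.0255)-b[2])[:2];ty=np.degrees(np.arctan2(x["orientation"][1,0],x["orientation"][0,0]));sy=np.degrees(np.arctan2(d[1],d[0]))
    return "stripe yaw %.1f tool yaw %.1f rel %.1f width %d Mz %.2f q6 %.2f"%(sy,ty,(sy-ty)%360,ww,x["moment"][2],x["joints"][5])
E
python3 -c "
from h import *
print(stripe(camera('wrist')))"
python3 -m pendant '[{"linear":[0,0.2,0],"turn":[0,8,0],"gripper":120},{"linear":[0,0.4,0],"turn":[0,16,0],"gripper":120},{"linear":[0,0.4,0],"turn":[0,16,0],"gripper":120}]' 90
python3 -c "
from h import *
print(stripe(camera('wrist')))"
python3 -m pendant '[{"linear":[0,0.2,0],"turn":[0,8,0],"gripper":120},{"linear":[0,0.4,0],"turn":[0,16,0],"gripper":120},{"linear":[0,0.4,0],"turn":[0,16,0],"gripper":120}]' 90
python3 -c "
from h import *
print(stripe(camera('wrist')))"
```

```text
stripe yaw 77.4 tool yaw -50.0 rel 127.5 width 162 Mz -0.22 q6 0.98
time_s: 34.45
tool_pos: [0.4644, 0.1487, 0.1362]
orientation: [[0.403, -0.005, 0.915], [-0.915, -0.001, 0.403], [-0.001, -1.0, -0.005]]
ft_force: [-9.2, -3.5, 15.4]
opening: 0.672
stripe yaw 60.8 tool yaw -66.2 rel 127.0 width 162 Mz -0.60 q6 1.26
time_s: 34.8
tool_pos: [0.4642, 0.1498, 0.1366]
orientation: [[0.136, -0.006, 0.991], [-0.991, 0.001, 0.136], [-0.001, -1.0, -0.005]]
ft_force: [-12.0, 1.3, 19.6]
opening: 0.673
stripe yaw 43.8 tool yaw -82.1 rel 125.9 width 162 Mz -0.49 q6 1.54
```

```bash
python3 -m pendant '[{"linear":[0,0,0],"turn":[0,0,0],"gripper":60},{"linear":[0,0,0],"turn":[0,0,0],"gripper":0},{"linear":[0,0,0],"turn":[0,0,0],"gripper":0},{"linear":[0,-40,0],"turn":[0,0,0],"gripper":0},{"linear":[0,-80,0],"turn":[0,0,0],"gripper":0},{"linear":[0,-120,0],"turn":[0,0,0],"gripper":0},{"linear":[0,-120,0],"turn":[0,0,0],"gripper":0}]' 90
python3 - <<'E'
from h import *
np.set_printoptions(precision=4,suppress=True)
s=shot("scene","x_s.png",(360,190,520,340),4)
a=cv2.imread("pics/a_scene.png")[:,:,::-1];c0=dict(s);c0["pixels"]=np.ascontiguousarray(a)
print(cap(c0,.159));print(cap(s,.159));w=shot("wrist","x_w.png");print(cap(w,.159));print(sense()["tool_pos"])
E
```

```text
time_s: 35.55
tool_pos: [0.469, 0.1493, 0.2601]
orientation: [[0.142, 0.013, 0.99], [-0.99, 0.001, 0.142], [0.001, -1.0, 0.013]]
ft_force: [0.6, -0.5, 1.0]
opening: 0.998
(array([427.6722, 217.2589]), array([412, 208,  31,  19, 479], dtype=int32), array([0.4661, 0.1492, 0.159 ]))
(array([428.9337, 217.5433]), array([413, 207,  33,  21, 543], dtype=int32), array([0.4656, 0.1515, 0.159 ]))
(array([320.4602, 242.497 ]), array([ 277,  199,   88,   88, 6098], dtype=int32), array([0.4663, 0.1518, 0.159 ]))
[0.4661 0.149  0.2541]
```

View pics/x_s.png

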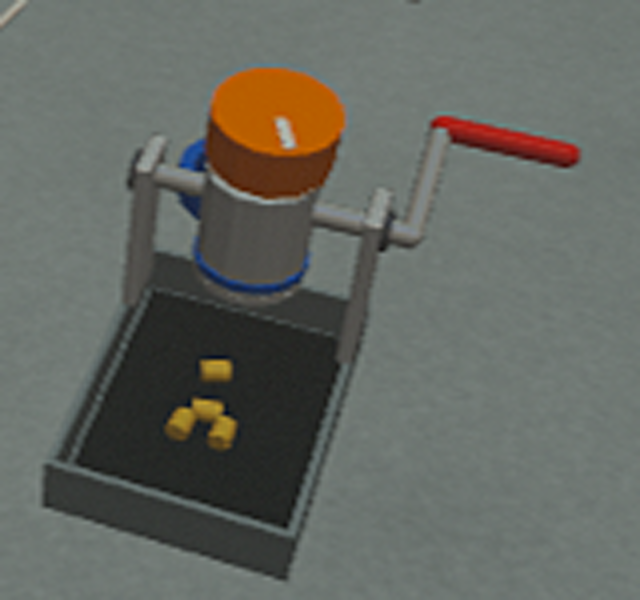

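View pics/x_w.png

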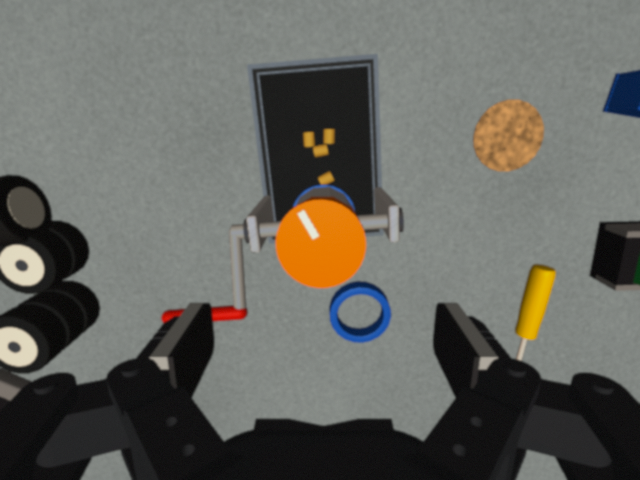

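```bash
python3 - <<'E'
from h import *
s=camera("scene")["pixels"][:,:,::-1];a=cv2.imread("pics/a_scene.png")
z=lambda i:cv2.resize(i[200:275,400:460],None,fx=6,fy=6,interpolation=cv2.INTER_CUBIC)
cv2.imwrite("pics/y.png",np.hstack([z(a),z(s)]))
t=camera("top")["pixels"][:,:,::-1];a=cv2.imread("pics/a_top.png")
z=lambda i:cv2.resize(i[290:350,200:275],None,fx=5,fy=5,interpolation=cv2.INTER_CUBIC)
cv2.imwrite("pics/y2.png",np.hstack([z(a),z(t)]))
E
```

```text
(no output)
```

View pics/y.png

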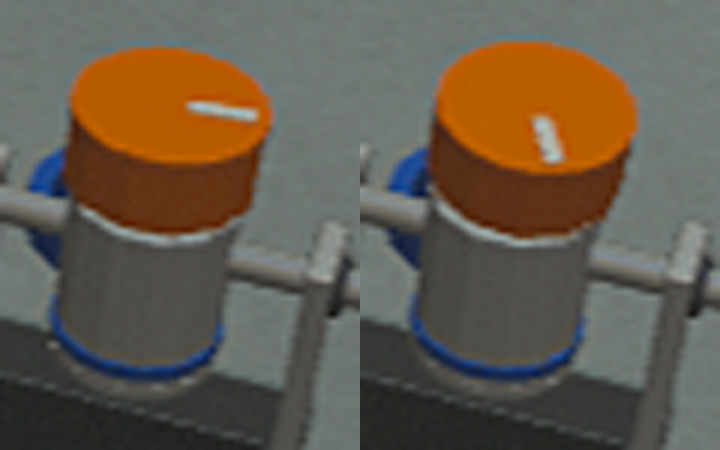

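View pics/y2.png

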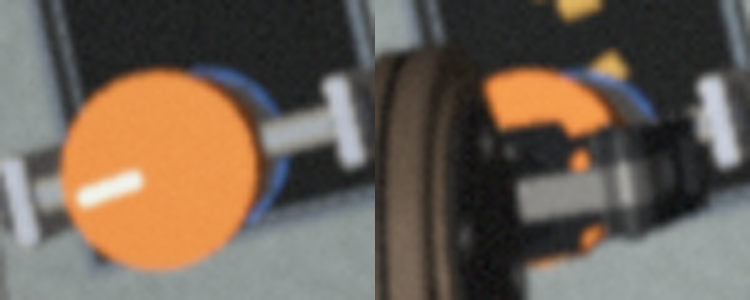

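```bash
python3 -m pendant '[{"linear":[0,40,0],"turn":[0,0,0],"gripper":0},{"linear":[0,80,0],"turn":[0,0,0],"gripper":0},{"linear":[0,108,0],"turn":[0,0,0],"gripper":0},{"linear":[0,117,0],"turn":[0,0,0],"gripper":0},{"linear":[0,117,0],"turn":[0,0,0],"gripper":0},{"linear":[0,117,0],"turn":[0,0,0],"gripper":60},{"linear":[0,117,0],"turn":[0,0,0],"gripper":110},{"linear":[0,117,0],"turn":[0,0,0],"gripper":120},{"linear":[0,117,0],"turn":[0,0,0],"gripper":120},{"linear":[0,117,0],"turn":[0,0,0],"gripper":120}]' 60
python3 -c "
from h import *
print(stripe(shot('wrist','z_w.png')));print(sense()['moment'])"
python3 -m pendant '[{"linear":[0,0,0],"turn":[0,-8,0],"gripper":120},{"linear":[0,0,0],"turn":[0,-16,0],"gripper":120},{"linear":[0,-0.2,0],"turn":[0,-24,0],"gripper":120},{"linear":[0,-0.4,0],"turn":[0,-32,0],"gripper":120},{"linear":[0,-0.6,0],"turn":[0,-40,0],"gripper":120},{"linear":[0,-0.8,0],"turn":[0,-48,0],"gripper":120},{"linear":[0,-1,0],"turn":[0,-56,0],"gripper":120},{"linear":[0,-1,0],"turn":[0,-56,0],"gripper":120}]' 80
python3 - <<'E'
from h import *
print(stripe(camera("wrist")));print(sense()['moment'])
s=camera("scene")["pixels"][:,:,::-1];a=cv2.imread("pics/a_scene.png")
z=lambda i:cv2.resize(i[200:275,400:460],None,fx=6,fy=6,interpolation=cv2.INTER_CUBIC)
cv2.imwrite("pics/z.png",np.hstack([z(a),z(s)]))
E
```

```text
time_s: 36.75
tool_pos: [0.4664, 0.1503, 0.1389]
orientation: [[0.142, 0.003, 0.99], [-0.99, 0.003, 0.142], [-0.003, -1.0, 0.003]]
ft_force: [-2.4, 4.1, 5.2]
opening: 0.68
stripe yaw 43.6 tool yaw -81.8 rel 125.4 width 161 Mz -0.03 q6 1.53
[ 0.56282355  0.52352688 -0.03090475]
time_s: 37.6
tool_pos: [0.4657, 0.1517, 0.1408]
orientation: [[0.901, 0.0, 0.433], [-0.433, 0.006, 0.901], [-0.002, -1.0, 0.006]]
ft_force: [-7.1, 7.1, 9.9]
opening: 0.672
stripe yaw 99.7 tool yaw -25.8 rel 125.5 width 159 Mz 0.00 q6 0.55
[1.05428594e+00 1.44274113e+00 1.00375453e-03]
```

View pics/z.png

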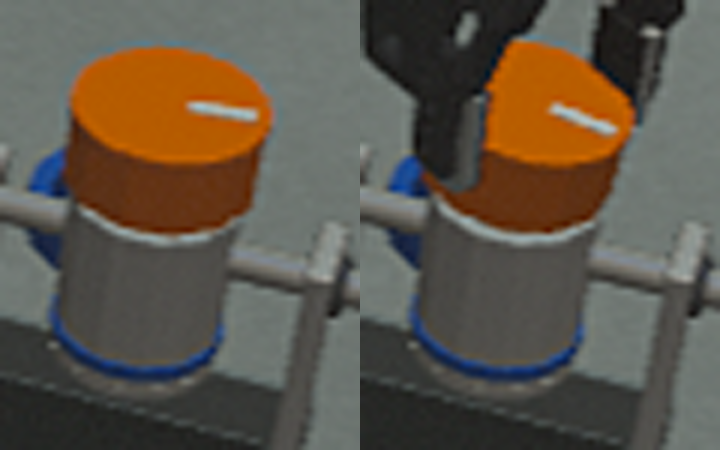

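View pics/z_w.png

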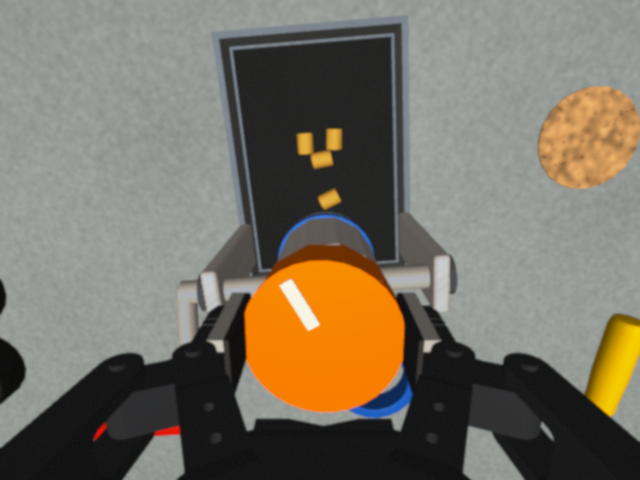

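```bash
python3 - <<'E'
from h import *
a=cv2.imread("pics/a_scene.png")
z=cv2.resize(a[200:275,400:460],None,fx=6,fy=6,interpolation=cv2.INTER_CUBIC)
v=cv2.resize(cv2.imread("pics/v_s.png")[320:620,160:400],(360,450),interpolation=cv2.INTER_CUBIC)
cv2.imwrite("pics/zz.png",np.hstack([z,v]))
E
```

```text
(no output)
```

View pics/zz.png

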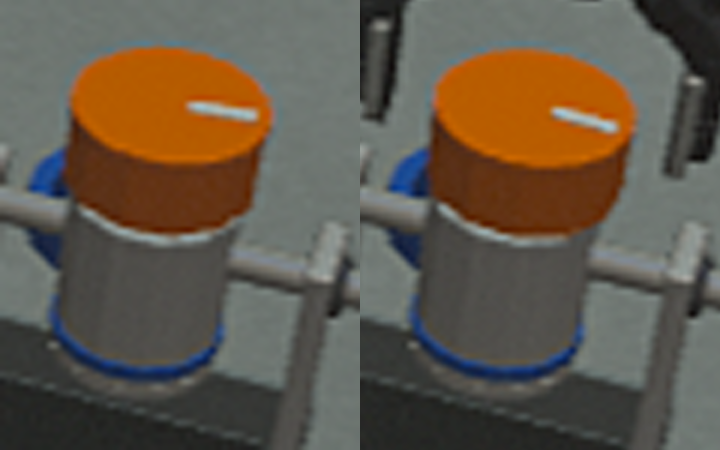

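```bash
python3 - <<'E'
from h import *
w=camera("wrist")
for f in("e_w","f_w","g_w","s_w","u_w"):
    c=dict(w);c["pixels"]=np.ascontiguousarray(cv2.imread(f"pics/{f}.png")[:,:,::-1]);print(f,stripe(c))
print(stripe(w),sense()["ft_force"])
E
```

```text
e_w stripe yaw -139.9 tool yaw -25.8 rel 245.9 width 186 Mz -0.02 q6 0.55
f_w stripe yaw -138.9 tool yaw -25.8 rel 246.9 width 173 Mz -0.02 q6 0.55
g_w stripe yaw -139.8 tool yaw -25.8 rel 246.0 width 173 Mz -0.02 q6 0.55
s_w stripe yaw -140.0 tool yaw -25.8 rel 245.8 width 165 Mz -0.02 q6 0.55
u_w stripe yaw -139.8 tool yaw -25.8 rel 246.0 width 166 Mz -0.02 q6 0.55
stripe yaw 99.9 tool yaw -25.8 rel 125.7 width 159 Mz -0.02 q6 0.55 [-8.57506199  5.36512294  9.06285256]
```

```bash
python3 -m pendant '[{"linear":[0,-0.8,0],"turn":[0,-8,0],"gripper":120},{"linear":[0,-1.2,0],"turn":[0,-16,0],"gripper":120},{"linear":[0,-1.6,0],"turn":[0,-24,0],"gripper":120},{"linear":[0,-2,0],"turn":[0,-32,0],"gripper":120},{"linear":[0,-2.4,0],"turn":[0,-40,0],"gripper":120},{"linear":[0,-2.8,0],"turn":[0,-48,0],"gripper":120},{"linear":[0,-2.8,0],"turn":[0,-48,0],"gripper":120}]' 80
python3 - <<'E'
from h import *
print(stripe(shot("wrist","A_w.png")));print(sense()['moment'])
s=camera("scene")["pixels"][:,:,::-1];a=cv2.imread("pics/a_scene.png")
z=lambda i:cv2.resize(i[200:275,400:460],None,fx=6,fy=6,interpolation=cv2.INTER_CUBIC)
cv2.imwrite("pics/A.png",np.hstack([z(a),z(s)]))
E
```

```text
time_s: 38.45
tool_pos: [0.463, 0.1516, 0.1408]
orientation: [[0.925, -0.007, -0.379], [0.379, 0.006, 0.925], [-0.004, -1.0, 0.008]]
ft_force: [-7.1, 7.3, 4.8]
opening: 0.677
stripe yaw 148.4 tool yaw 22.2 rel 126.2 width 159 Mz 0.03 q6 -0.29
[1.42572994 1.49883278 0.03249488]
```

View pics/A.png

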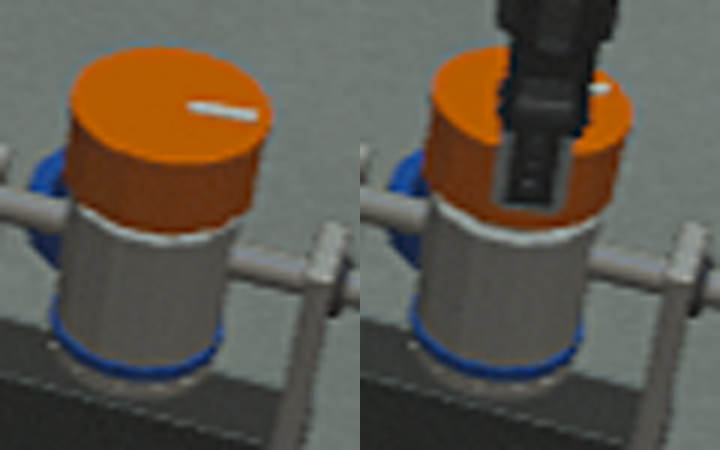

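View pics/A_w.png

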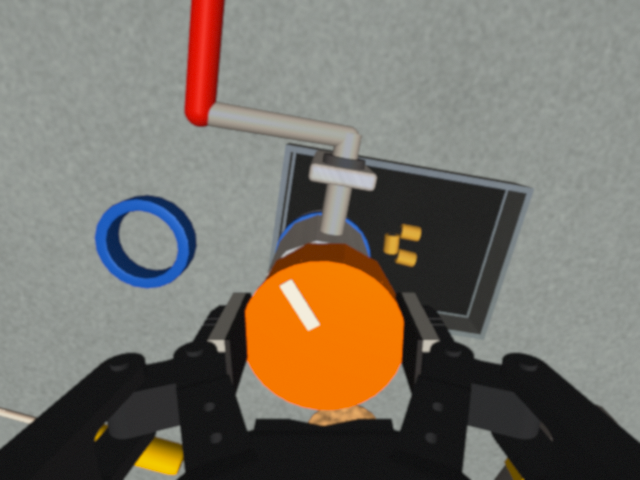

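```bash
python3 -m pendant '[{"linear":[0,0,0],"turn":[0,0,0],"gripper":60},{"linear":[0,0,0],"turn":[0,0,0],"gripper":0},{"linear":[0,0,0],"turn":[0,0,0],"gripper":0},{"linear":[0,0,0],"turn":[0,-8,0],"gripper":0},{"linear":[0,0,0],"turn":[0,-16,0],"gripper":0},{"linear":[0,0,0],"turn":[0,-24,0],"gripper":0},{"linear":[0,0,0],"turn":[0,-30,0],"gripper":0},{"linear":[0,0,0],"turn":[0,-30,0],"gripper":0},{"linear":[0,0,0],"turn":[0,-30,0],"gripper":0}]' 60
python3 - <<'E'
from h import *
w=shot("wrist","B_w.png");print(stripe(w));x=sense();p=x["tool_pos"];print(p,x["orientation"],cap(w,.161))
s=camera("scene")["pixels"][:,:,::-1];a=cv2.imread("pics/a_scene.png")
z=lambda i:cv2.resize(i[200:275,400:460],None,fx=6,fy=6,interpolation=cv2.INTER_CUBIC)
cv2.imwrite("pics/B.png",np.hstack([z(a),z(s)]))
E
```

```text
time_s: 39.45
tool_pos: [0.4659, 0.1488, 0.1403]
orientation: [[0.615, 0.001, -0.789], [0.789, -0.0, 0.615], [0.0, -1.0, -0.001]]
ft_force: [-0.3, 0.3, -0.9]
opening: 1.0
stripe yaw 142.3 tool yaw 52.1 rel 90.3 width 165 Mz 0.03 q6 -0.81
[0.46576669 0.14883837 0.14021241] [[ 6.14594177e-01  6.86930944e-04 -7.88843157e-01]
 [ 7.88843386e-01 -1.15549963e-04  6.14594255e-01]
 [ 3.31033015e-04 -9.99999757e-01 -6.12897266e-04]] (array([323.6965091 , 326.51160849]), array([  242,   252,   165,   146, 17961], dtype=int32), array([0.46426902, 0.15220003, 0.161     ]))
```

View pics/B.png

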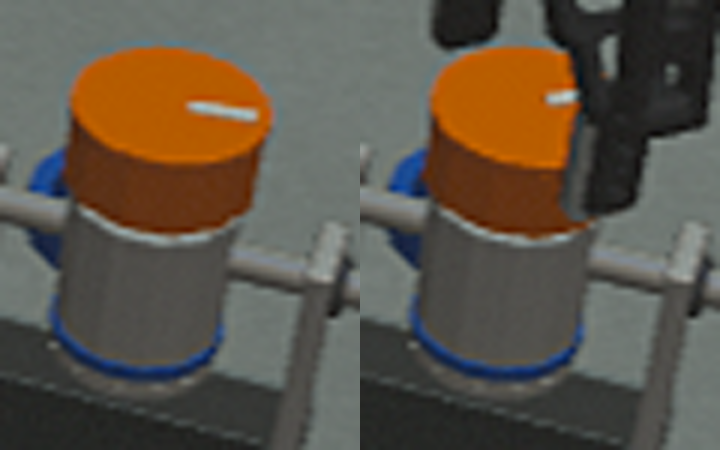

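View pics/B_w.png

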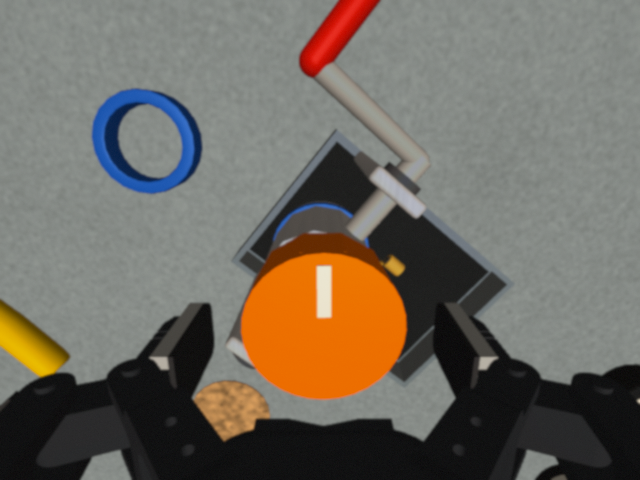

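```bash
python3 -m pendant '[{"linear":[0,0,0],"turn":[0,8,0],"gripper":0},{"linear":[0,0,0],"turn":[0,16,0],"gripper":0},{"linear":[0,0,0],"turn":[0,24,0],"gripper":0},{"linear":[0,0,0],"turn":[0,32,0],"gripper":0},{"linear":[0,0,0],"turn":[0,40,0],"gripper":0},{"linear":[0,0,0],"turn":[0,48,0],"gripper":0},{"linear":[0,0,0],"turn":[0,56,0],"gripper":0},{"linear":[0,0,0],"turn":[0,64,0],"gripper":0},{"linear":[0,0,0],"turn":[0,72,0],"gripper":0},{"linear":[0,0,0],"turn":[0,80,0],"gripper":0},{"linear":[0,0,0],"turn":[0,88,0],"gripper":0},{"linear":[0,0,0],"turn":[0,96,0],"gripper":0}]' 60
python3 -m pendant '[{"linear":[0,0,0],"turn":[0,90,0],"gripper":0},{"linear":[0,0,0],"turn":[0,90,0],"gripper":0},{"linear":[0,0,0],"turn":[0,90,0],"gripper":0},{"linear":[0,0,0],"turn":[0,90,0],"gripper":0},{"linear":[0,0,0],"turn":[0,90,0],"gripper":0},{"linear":[0,0,0],"turn":[0,90,0],"gripper":0},{"linear":[0,0,0],"turn":[0,90,0],"gripper":0},{"linear":[0,0,0],"turn":[0,90,0],"gripper":0},{"linear":[0,0,0],"turn":[0,90,0],"gripper":0},{"linear":[0,0,0],"turn":[0,90,0],"gripper":0},{"linear":[0,0,0],"turn":[0,90,0],"gripper":0},{"linear":[0,0,0],"turn":[0,90,0],"gripper":0}]' 60
python3 - <<'E'
from h import *
w=shot("wrist","C_w.png");print(stripe(w));x=sense();p=x["tool_pos"];print(p,cap(w,.160))
E
```

```text
time_s: 40.75
tool_pos: [0.4655, 0.149, 0.14]
orientation: [[0.717, 0.0, 0.697], [-0.697, -0.0, 0.717], [0.0, -1.0, 0.0]]
ft_force: [0.2, 0.0, -1.1]
opening: 0.999
time_s: 41.95
tool_pos: [0.4655, 0.149, 0.14]
orientation: [[-0.693, 0.0, 0.721], [-0.721, -0.0, -0.693], [-0.0, -1.0, 0.0]]
ft_force: [0.2, 0.5, -0.6]
opening: 0.998
stripe yaw 140.6 tool yaw -133.8 rel 274.3 width 163 Mz -0.05 q6 2.44
[0.46552474 0.14895821 0.13999315] (array([322.8955615 , 326.55408721]), array([  242,   256,   163,   146, 17934], dtype=int32), array([0.46883778, 0.14807599, 0.16      ]))
```

View pics/C_w.png

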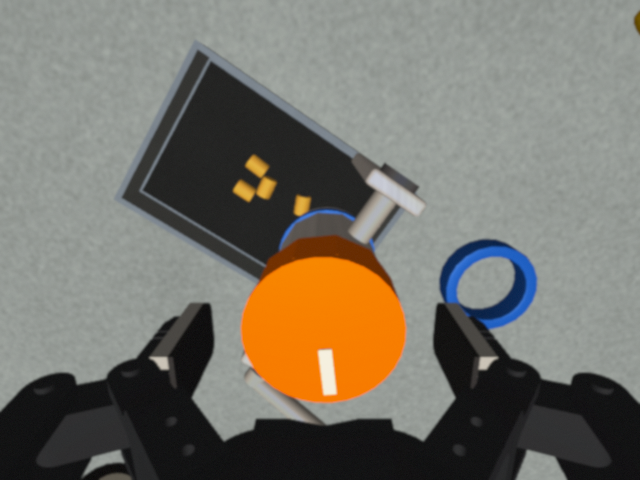

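```bash
python3 -m pendant '[{"linear":[0,0,0],"turn":[0,0,0],"gripper":60},{"linear":[0,0,0],"turn":[0,0,0],"gripper":110},{"linear":[0,0,0],"turn":[0,0,0],"gripper":120},{"linear":[0,0,0],"turn":[0,0,0],"gripper":120},{"linear":[0,0,0],"turn":[0,0,0],"gripper":120}]' 60
python3 -m pendant '[{"linear":[0,-0.4,0],"turn":[0,-8,0],"gripper":120},{"linear":[0,-0.8,0],"turn":[0,-16,0],"gripper":120},{"linear":[0,-1.2,0],"turn":[0,-24,0],"gripper":120},{"linear":[0,-1.6,0],"turn":[0,-32,0],"gripper":120},{"linear":[0,-2,0],"turn":[0,-40,0],"gripper":120},{"linear":[0,-2.4,0],"turn":[0,-48,0],"gripper":120},{"linear":[0,-2.8,0],"turn":[0,-56,0],"gripper":120},{"linear":[0,-3.2,0],"turn":[0,-64,0],"gripper":120},{"linear":[0,-3.6,0],"turn":[0,-72,0],"gripper":120},{"linear":[0,-4,0],"turn":[0,-80,0],"gripper":120},{"linear":[0,-4.4,0],"turn":[0,-88,0],"gripper":120},{"linear":[0,-4.8,0],"turn":[0,-96,0],"gripper":120}]' 80
python3 - <<'E'
from h import *
w=shot("wrist","D_w.png");print(stripe(w))
s=camera("scene")["pixels"][:,:,::-1];a=cv2.imread("pics/a_scene.png")
z=lambda i:cv2.resize(i[200:275,400:460],None,fx=6,fy=6,interpolation=cv2.INTER_CUBIC)
cv2.imwrite("pics/D.png",np.hstack([z(a),z(s)]))
E
```

```text
time_s: 42.5
tool_pos: [0.4656, 0.149, 0.1404]
orientation: [[-0.692, 0.0, 0.722], [-0.722, -0.0, -0.692], [-0.0, -1.0, 0.0]]
ft_force: [-1.5, -0.9, 2.9]
opening: 0.681
time_s: 43.7
tool_pos: [0.4639, 0.1504, 0.1452]
orientation: [[0.793, -0.005, 0.61], [-0.61, 0.004, 0.793], [-0.006, -1.0, -0.0]]
ft_force: [-6.6, 3.5, 8.7]
opening: 0.675
stripe yaw -123.7 tool yaw -37.2 rel 273.5 width 160 Mz 0.12 q6 0.75
```

View pics/D.png

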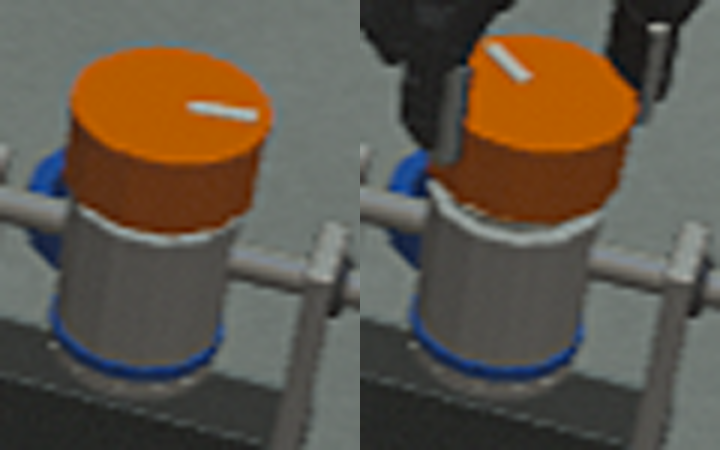

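View pics/D_w.png

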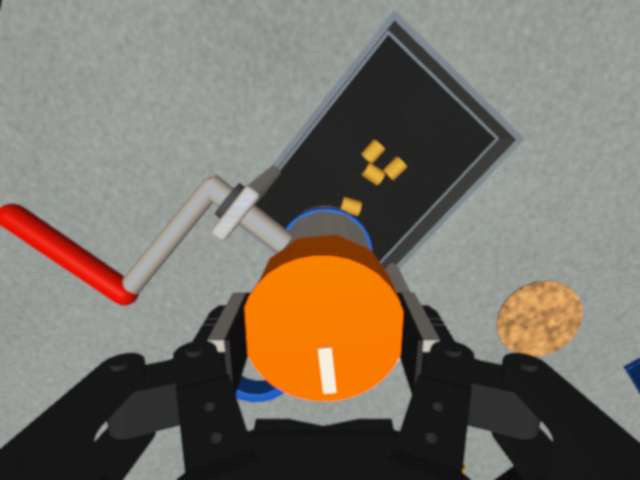

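```bash
python3 -m pendant '[{"linear":[0,-0.4,0],"turn":[0,-8,0],"gripper":120},{"linear":[0,-0.8,0],"turn":[0,-16,0],"gripper":120},{"linear":[0,-1.2,0],"turn":[0,-24,0],"gripper":120},{"linear":[0,-1.6,0],"turn":[0,-32,0],"gripper":120},{"linear":[0,-2,0],"turn":[0,-40,0],"gripper":120},{"linear":[0,-2.4,0],"turn":[0,-48,0],"gripper":120},{"linear":[0,-2.8,0],"turn":[0,-56,0],"gripper":120},{"linear":[0,-3.2,0],"turn":[0,-64,0],"gripper":120},{"linear":[0,-3.6,0],"turn":[0,-72,0],"gripper":120},{"linear":[0,-4,0],"turn":[0,-80,0],"gripper":120},{"linear":[0,-4.4,0],"turn":[0,-88,0],"gripper":120},{"linear":[0,-4.8,0],"turn":[0,-96,0],"gripper":120}]' 80
python3 -c "
from h import *
print(stripe(camera('wrist')))"
python3 -m pendant '[{"linear":[0,-0.4,0],"turn":[0,-8,0],"gripper":120},{"linear":[0,-0.8,0],"turn":[0,-16,0],"gripper":120},{"linear":[0,-1.2,0],"turn":[0,-24,0],"gripper":120},{"linear":[0,-1.6,0],"turn":[0,-32,0],"gripper":120},{"linear":[0,-2,0],"turn":[0,-40,0],"gripper":120},{"linear":[0,-2.4,0],"turn":[0,-48,0],"gripper":120},{"linear":[0,-2.8,0],"turn":[0,-56,0],"gripper":120},{"linear":[0,-3.2,0],"turn":[0,-64,0],"gripper":120},{"linear":[0,-3.6,0],"turn":[0,-72,0],"gripper":120},{"linear":[0,-3.6,0],"turn":[0,-72,0],"gripper":120}]' 80
python3 - <<'E'
from h import *
w=shot("wrist","E_w.png");print(stripe(w))
s=camera("scene")["pixels"][:,:,::-1];a=cv2.imread("pics/a_scene.png")
z=lambda i:cv2.resize(i[200:275,400:460],None,fx=6,fy=6,interpolation=cv2.INTER_CUBIC)
cv2.imwrite("pics/E.png",np.hstack([z(a),z(s)]))
E
```

```text
time_s: 45.0
tool_pos: [0.4638, 0.1493, 0.1502]
orientation: [[0.522, -0.005, -0.853], [0.853, 0.0, 0.522], [-0.003, -1.0, 0.005]]
ft_force: [-7.3, 0.3, 9.2]
opening: 0.677
stripe yaw -27.7 tool yaw 58.8 rel 273.5 width 160 Mz 0.02 q6 -0.92
time_s: 46.05
tool_pos: [0.4652, 0.1483, 0.1537]
orientation: [[-0.648, -0.001, -0.761], [0.761, -0.002, -0.648], [-0.001, -1.0, 0.002]]
ft_force: [-3.3, -2.7, 5.0]
opening: 0.674
stripe yaw 44.7 tool yaw 130.3 rel 274.4 width 159 Mz 0.11 q6 -2.17
```

View pics/E.png

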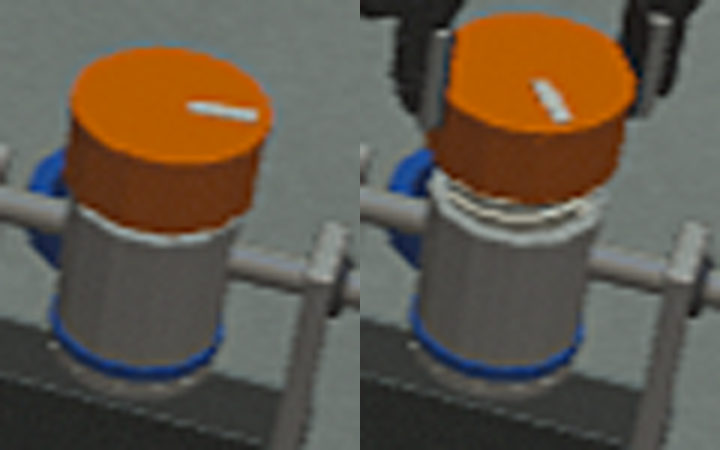

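View pics/E_w.png

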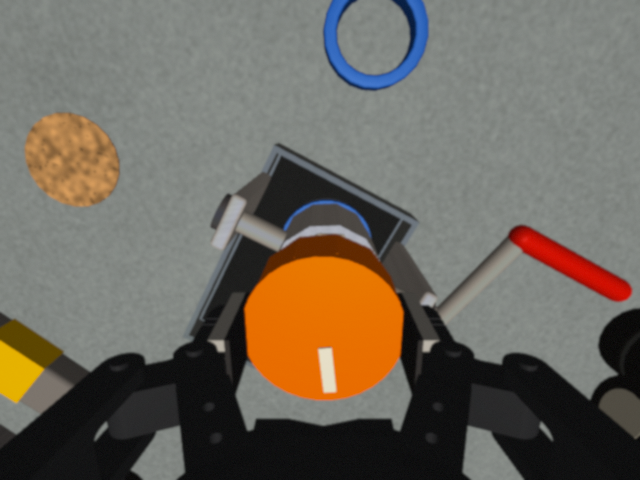

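```bash
python3 -m pendant '[{"linear":[0,0.4,0],"turn":[0,8,0],"gripper":120},{"linear":[0,0.8,0],"turn":[0,16,0],"gripper":120},{"linear":[0,1.2,0],"turn":[0,24,0],"gripper":120},{"linear":[0,1.6,0],"turn":[0,32,0],"gripper":120},{"linear":[0,2,0],"turn":[0,40,0],"gripper":120},{"linear":[0,2.4,0],"turn":[0,48,0],"gripper":120},{"linear":[0,2.8,0],"turn":[0,56,0],"gripper":120},{"linear":[0,3.2,0],"turn":[0,64,0],"gripper":120},{"linear":[0,3.6,0],"turn":[0,72,0],"gripper":120},{"linear":[0,3.6,0],"turn":[0,72,0],"gripper":120}]' 80
python3 - <<'E'
from h import *
w=shot("wrist","F_w.png");print(stripe(w))
s=camera("scene")["pixels"][:,:,::-1];a=cv2.imread("pics/a_scene.png")
z=lambda i:cv2.resize(i[200:275,400:460],None,fx=6,fy=6,interpolation=cv2.INTER_CUBIC)
cv2.imwrite("pics/F.png",np.hstack([z(a),z(s)]))
E
python3 -m pendant '[{"linear":[0,0,0],"turn":[0,0,0],"gripper":90},{"linear":[0,0,0],"turn":[0,0,0],"gripper":40},{"linear":[0,0,0],"turn":[0,0,0],"gripper":0},{"linear":[0,0,0],"turn":[0,0,0],"gripper":0}]' 80
python3 - <<'E'
from h import *
w=shot("wrist","G_w.png");print(stripe(w));print(cap(w,.170),sense()["tool_pos"])
s=camera("scene")["pixels"][:,:,::-1];a=cv2.imread("pics/a_scene.png")
z=lambda i:cv2.resize(i[200:275,400:460],None,fx=6,fy=6,interpolation=cv2.INTER_CUBIC)
cv2.imwrite("pics/G.png",np.hstack([z(a),z(s)]))
E
```

```text
time_s: 47.15
tool_pos: [0.4646, 0.1485, 0.1504]
orientation: [[0.529, -0.003, -0.849], [0.849, -0.002, 0.529], [-0.003, -1.0, 0.002]]
ft_force: [-5.8, -2.3, 8.7]
opening: 0.675
stripe yaw -28.0 tool yaw 58.2 rel 273.8 width 160 Mz -0.08 q6 -0.91
time_s: 47.65
tool_pos: [0.4654, 0.1491, 0.1491]
orientation: [[0.527, 0.0, -0.85], [0.85, 0.0, 0.527], [0.0, -1.0, -0.0]]
ft_force: [-0.2, -0.0, 0.5]
opening: 1.004
stripe yaw -26.8 tool yaw 58.2 rel 275.0 width 165 Mz 0.00 q6 -0.91
(array([321.46925156, 326.3497325 ]), array([  240,   256,   165,   145, 18131], dtype=int32), array([0.46305416, 0.15155923, 0.17      ])) [0.46540443 0.14907558 0.14916738]
```

View pics/F.png

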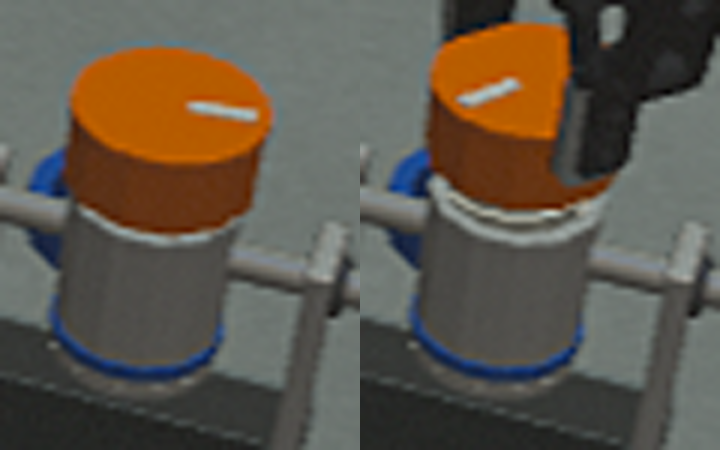

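View pics/G.png

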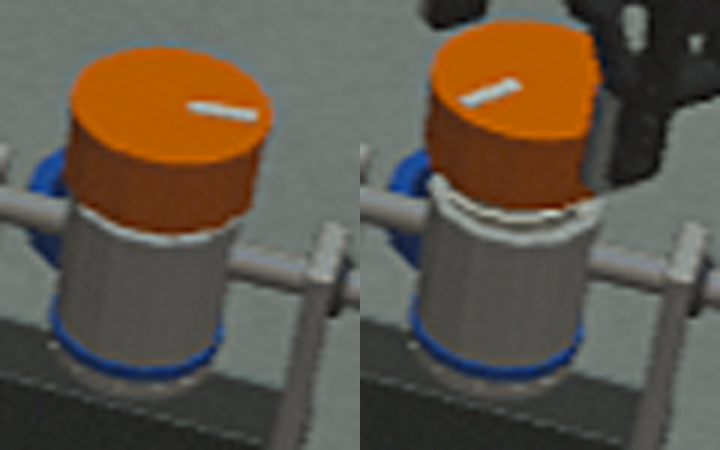

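View pics/G_w.png

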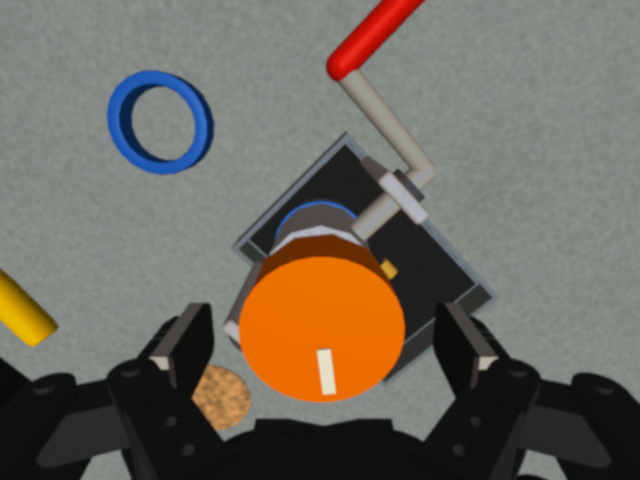

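```bash
python3 -m pendant '[{"linear":[0,0,0],"turn":[0,-89,0],"gripper":0},{"linear":[0,0,0],"turn":[0,-89,0],"gripper":0},{"linear":[0,0,0],"turn":[0,-89,0],"gripper":0},{"linear":[0,0,0],"turn":[0,-89,0],"gripper":0},{"linear":[0,0,0],"turn":[0,-89,0],"gripper":0},{"linear":[0,0,0],"turn":[0,-89,0],"gripper":0},{"linear":[0,0,0],"turn":[0,-89,0],"gripper":0},{"linear":[0,0,0],"turn":[0,-89,0],"gripper":0},{"linear":[0,0,0],"turn":[0,-89,0],"gripper":0},{"linear":[0,0,0],"turn":[0,-89,0],"gripper":0},{"linear":[0,0,0],"turn":[0,-89,0],"gripper":0},{"linear":[0,0,0],"turn":[0,-89,0],"gripper":0}]' 60
python3 -m pendant '[{"linear":[0,0,0],"turn":[0,0,0],"gripper":60},{"linear":[0,0,0],"turn":[0,0,0],"gripper":100},{"linear":[0,0,0],"turn":[0,0,0],"gripper":120},{"linear":[0,0,0],"turn":[0,0,0],"gripper":120},{"linear":[0,0,0],"turn":[0,0,0],"gripper":120}]' 60
python3 -c "
from h import *
print(stripe(camera('wrist')))"
python3 -m pendant '[{"linear":[0,0.4,0],"turn":[0,8,0],"gripper":120},{"linear":[0,0.8,0],"turn":[0,16,0],"gripper":120},{"linear":[0,1.2,0],"turn":[0,24,0],"gripper":120},{"linear":[0,1.6,0],"turn":[0,32,0],"gripper":120},{"linear":[0,2,0],"turn":[0,40,0],"gripper":120},{"linear":[0,2.4,0],"turn":[0,48,0],"gripper":120},{"linear":[0,2.8,0],"turn":[0,56,0],"gripper":120},{"linear":[0,3.2,0],"turn":[0,64,0],"gripper":120},{"linear":[0,3.6,0],"turn":[0,72,0],"gripper":120},{"linear":[0,4,0],"turn":[0,80,0],"gripper":120},{"linear":[0,4.4,0],"turn":[0,88,0],"gripper":120},{"linear":[0,4.8,0],"turn":[0,96,0],"gripper":120}]' 80
python3 -c "
from h import *
print(stripe(camera('wrist')))"
python3 -m pendant '[{"linear":[0,0.4,0],"turn":[0,8,0],"gripper":120},{"linear":[0,0.8,0],"turn":[0,16,0],"gripper":120},{"linear":[0,1.2,0],"turn":[0,24,0],"gripper":120},{"linear":[0,1.6,0],"turn":[0,32,0],"gripper":120},{"linear":[0,2,0],"turn":[0,40,0],"gripper":120},{"linear":[0,2.4,0],"turn":[0,48,0],"gripper":120},{"linear":[0,2.8,0],"turn":[0,56,0],"gripper":120},{"linear":[0,3.2,0],"turn":[0,64,0],"gripper":120},{"linear":[0,3.6,0],"turn":[0,72,0],"gripper":120},{"linear":[0,4,0],"turn":[0,80,0],"gripper":120},{"linear":[0,4.4,0],"turn":[0,88,0],"gripper":120},{"linear":[0,4.8,0],"turn":[0,96,0],"gripper":120}]' 80
python3 - <<'E'
from h import *
w=shot("wrist","H_w.png");print(stripe(w))
s=camera("scene")["pixels"][:,:,::-1];a=cv2.imread("pics/a_scene.png")
z=lambda i:cv2.resize(i[200:275,400:460],None,fx=6,fy=6,interpolation=cv2.INTER_CUBIC)
cv2.imwrite("pics/H.png",np.hstack([z(a),z(s)]))
E
```

```text
time_s: 48.95
tool_pos: [0.4655, 0.149, 0.1494]
orientation: [[-0.84, -0.0, -0.542], [0.542, 0.0, -0.84], [0.0, -1.0, -0.0]]
ft_force: [1.3, 0.3, -0.1]
opening: 1.003
time_s: 49.45
tool_pos: [0.4658, 0.1491, 0.15]
orientation: [[-0.84, 0.001, -0.542], [0.542, 0.0, -0.84], [-0.001, -1.0, -0.001]]
ft_force: [1.0, 0.0, 2.9]
opening: 0.687
stripe yaw -16.0 tool yaw 147.2 rel 196.8 width 162 Mz 0.00 q6 -2.47
time_s: 50.7
tool_pos: [0.466, 0.1481, 0.1457]
orientation: [[0.63, 0.001, -0.777], [0.777, -0.003, 0.63], [-0.001, -1.0, -0.003]]
ft_force: [-0.7, -4.7, 5.2]
opening: 0.681
stripe yaw -112.1 tool yaw 50.7 rel 197.2 width 160 Mz -0.02 q6 -0.78
time_s: 51.95
tool_pos: [0.4642, 0.1483, 0.1404]
orientation: [[0.706, -0.004, 0.708], [-0.708, -0.002, 0.706], [-0.001, -1.0, -0.005]]
ft_force: [-3.0, -0.8, 6.7]
opening: 0.678
stripe yaw 152.2 tool yaw -45.4 rel 197.6 width 160 Mz -0.07 q6 0.89
```

View pics/H.png

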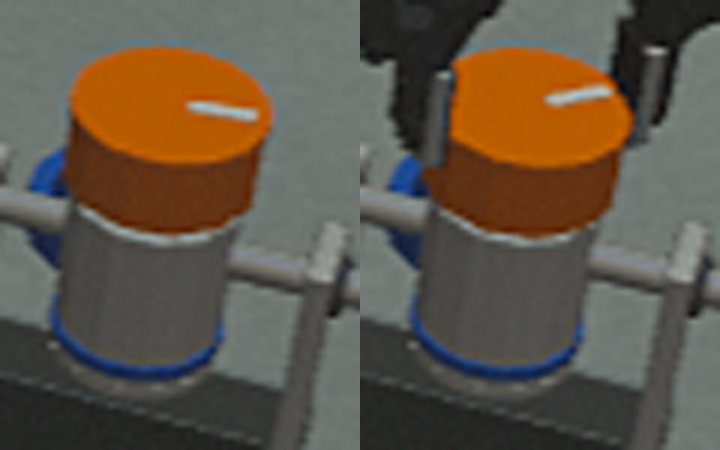

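View pics/H_w.png

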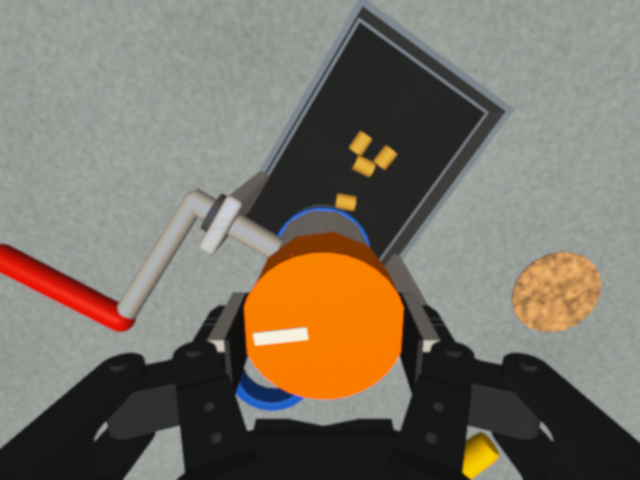

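```bash
python3 -m pendant '[{"linear":[0,0.4,0],"turn":[0,7,0],"gripper":120},{"linear":[0,0.7,0],"turn":[0,14,0],"gripper":120},{"linear":[0,1,0],"turn":[0,21,0],"gripper":120},{"linear":[0,1.3,0],"turn":[0,26,0],"gripper":120},{"linear":[0,1.3,0],"turn":[0,26,0],"gripper":120},{"linear":[0,1.3,0],"turn":[0,26,0],"gripper":120}]' 80
python3 - <<'E'
from h import *
w=shot("wrist","I_w.png");print(stripe(w))
s=camera("scene")["pixels"][:,:,::-1];a=cv2.imread("pics/a_scene.png")
z=lambda i:cv2.resize(i[200:275,400:460],None,fx=6,fy=6,interpolation=cv2.INTER_CUBIC)
cv2.imwrite("pics/I.png",np.hstack([z(a),z(s)]))
E
```

```text
time_s: 52.65
tool_pos: [0.4648, 0.1486, 0.1394]
orientation: [[0.329, -0.003, 0.944], [-0.944, -0.001, 0.329], [0.0, -1.0, -0.003]]
ft_force: [-4.5, -2.1, 7.7]
opening: 0.675
stripe yaw 126.1 tool yaw -70.8 rel 196.9 width 160 Mz -0.12 q6 1.34
```

View pics/I.png

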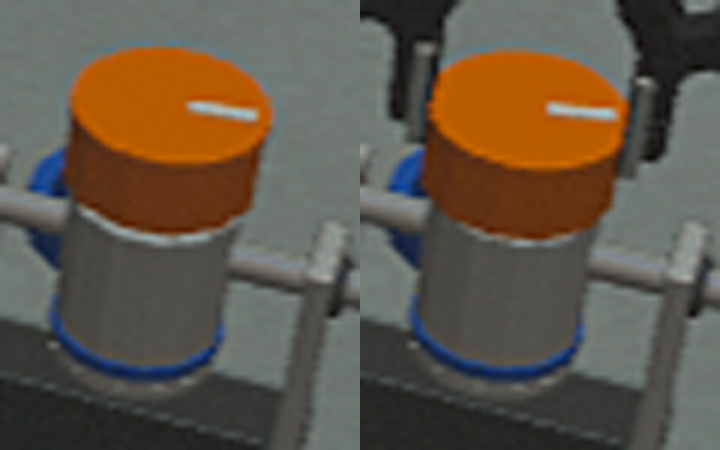

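```bash
python3 -m pendant '[{"linear":[0,-0.5,0],"turn":[0,3,0],"gripper":120},{"linear":[0,-0.5,0],"turn":[0,6,0],"gripper":120},{"linear":[0,-0.5,0],"turn":[0,6,0],"gripper":120},{"linear":[0,-0.5,0],"turn":[0,6,0],"gripper":120}]' 80
python3 -c "
from h import *
w=camera('wrist');print(stripe(w),sense()['moment'])"
python3 -m pendant '[{"linear":[0,0,0],"turn":[0,0,0],"gripper":90},{"linear":[0,0,0],"turn":[0,0,0],"gripper":40},{"linear":[0,0,0],"turn":[0,0,0],"gripper":0},{"linear":[0,0,0],"turn":[0,0,0],"gripper":0}]' 80
python3 - <<'E'
from h import *
w=shot("wrist","J_w.png");print(stripe(w))
sc=camera("scene");s=sc["pixels"][:,:,::-1];a=cv2.imread("pics/a_scene.png")
z=lambda i:cv2.resize(i[200:275,400:460],None,fx=6,fy=6,interpolation=cv2.INTER_CUBIC)
cv2.imwrite("pics/J.png",np.hstack([z(a),z(s)]))
E
```

```text
time_s: 53.15
tool_pos: [0.4646, 0.1483, 0.1394]
orientation: [[0.229, -0.003, 0.973], [-0.973, -0.002, 0.229], [0.001, -1.0, -0.003]]
ft_force: [-3.7, -2.7, 5.0]
opening: 0.673
stripe yaw 120.3 tool yaw -76.8 rel 197.1 width 160 Mz -0.06 q6 1.44 [-0.42170379  0.68527751 -0.06200167]
time_s: 53.6
tool_pos: [0.4654, 0.1491, 0.1388]
orientation: [[0.228, -0.0, 0.974], [-0.974, 0.0, 0.228], [-0.0, -1.0, -0.0]]
ft_force: [0.8, -0.0, 0.7]
opening: 1.0
stripe yaw 120.3 tool yaw -76.8 rel 197.1 width 163 Mz 0.01 q6 1.44
```

View pics/J.png

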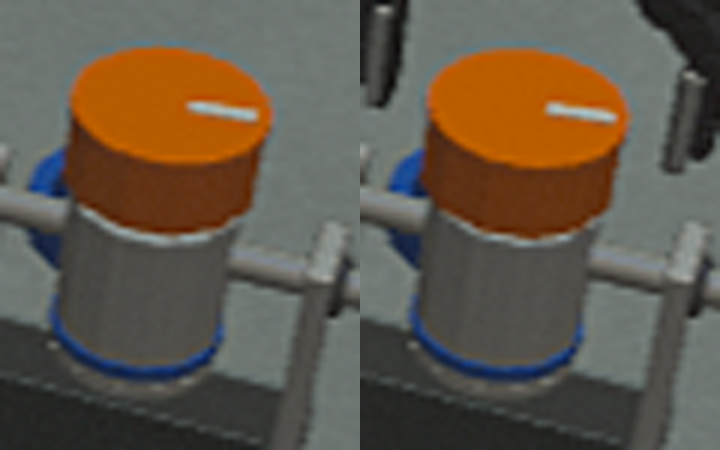

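View pics/J_w.png

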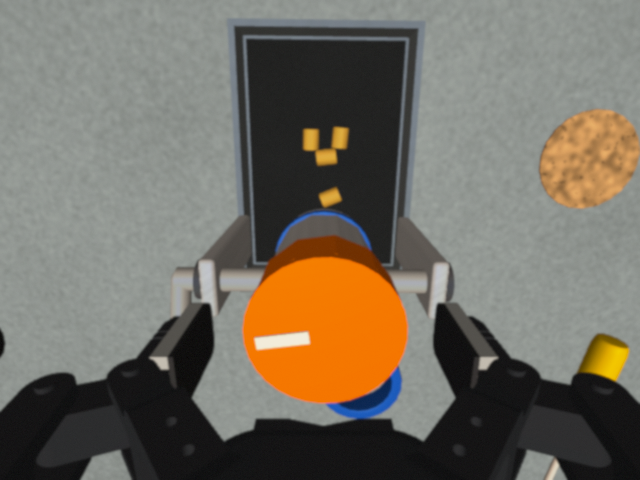

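```bash
python3 -m pendant '[{"linear":[0,0,0],"turn":[0,0,0],"gripper":60},{"linear":[0,0,0],"turn":[0,0,0],"gripper":100},{"linear":[0,0,0],"turn":[0,0,0],"gripper":120},{"linear":[0,0,0],"turn":[0,0,0],"gripper":120},{"linear":[0,0,0],"turn":[0,2,0],"gripper":120},{"linear":[0,0,0],"turn":[0,5,0],"gripper":120},{"linear":[0,0,0],"turn":[0,5,0],"gripper":120},{"linear":[0,0,0],"turn":[0,5,0],"gripper":80},{"linear":[0,0,0],"turn":[0,5,0],"gripper":40},{"linear":[0,0,0],"turn":[0,5,0],"gripper":0},{"linear":[0,0,0],"turn":[0,5,0],"gripper":0}]' 60
python3 - <<'E'
from h import *
w=shot("wrist","K_w.png");print(stripe(w))
sc=camera("scene");s=sc["pixels"][:,:,::-1];a=cv2.imread("pics/a_scene.png")
z=lambda i:cv2.resize(i[200:275,400:460],None,fx=6,fy=6,interpolation=cv2.INTER_CUBIC)
cv2.imwrite("pics/K.png",np.hstack([z(a),z(s)]))
x=sense();print(x["tool_pos"],x["joints"])
E
```

```text
time_s: 54.8
tool_pos: [0.4651, 0.1491, 0.1385]
orientation: [[0.143, -0.001, 0.99], [-0.99, 0.0, 0.143], [-0.0, -1.0, -0.001]]
ft_force: [0.5, -0.3, -1.0]
opening: 0.998
stripe yaw 115.5 tool yaw -81.8 rel 197.2 width 163 Mz 0.06 q6 1.53
[0.46519747 0.14907495 0.13874775] [ 1.01975662e-01 -2.91980919e-02  2.10510666e+00  2.00966145e-04
  1.06627968e+00  1.52941171e+00]
```

View pics/K.png

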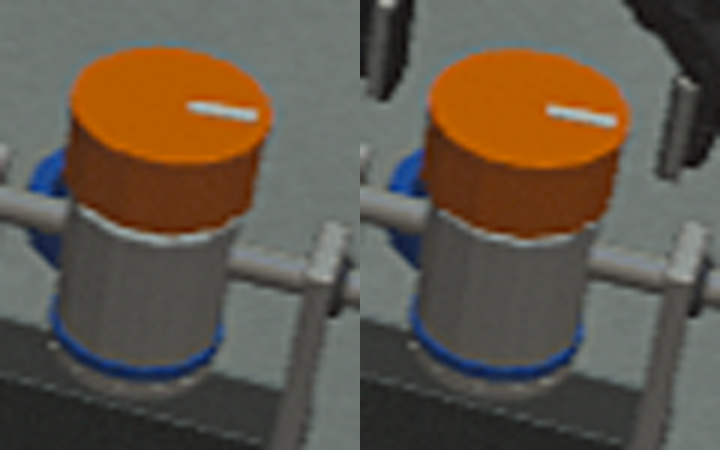

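```bash
python3 -m pendant '[{"linear":[0,-40,0],"turn":[0,0,0],"gripper":0},{"linear":[0,-80,0],"turn":[0,0,0],"gripper":0},{"linear":[10,-105,0],"turn":[0,0,0],"gripper":0},{"linear":[50,-110,-7],"turn":[0,-1,0],"gripper":0},{"linear":[95,-110,-15],"turn":[0,-1,0],"gripper":40},{"linear":[140,-110,-22],"turn":[0,-1,0],"gripper":100},{"linear":[185,-110,-29],"turn":[0,-1,0],"gripper":160},{"linear":[230,-110,-36],"turn":[0,-1,0],"gripper":190},{"linear":[275,-110,-43],"turn":[0,-1,0],"gripper":190},{"linear":[320,-110,-50],"turn":[0,-1,0],"gripper":190},{"linear":[365,-110,-57],"turn":[0,-1,0],"gripper":190},{"linear":[365,-110,-57],"turn":[0,-1,0],"gripper":190}]' 60
python3 - <<'E'
from h import *
w=shot("wrist","L_w.png");x=sense();print(x["tool_pos"],x["joints"],x["orientation"])
shot("scene","L_s.png")
shot("top","L_t.png")
E
```

```text
time_s: 56.1
tool_pos: [0.4606, -0.2249, 0.249]
orientation: [[0.154, -0.0, 0.988], [-0.988, -0.001, 0.154], [0.001, -1.0, -0.0]]
ft_force: [0.3, -0.4, 0.2]
opening: 0.259
[ 0.46067465 -0.22246106  0.24874975] [-6.48511628e-01 -9.26892500e-02  1.95330365e+00  2.09485304e-04
  1.28185257e+00  7.65914568e-01] [[ 1.55674388e-01 -5.75520989e-04  9.87808258e-01]
 [-9.87808126e-01  6.88114916e-04  1.55674768e-01]
 [-7.69319693e-04 -9.99999598e-01 -4.61382441e-04]]
```

View pics/L_w.png

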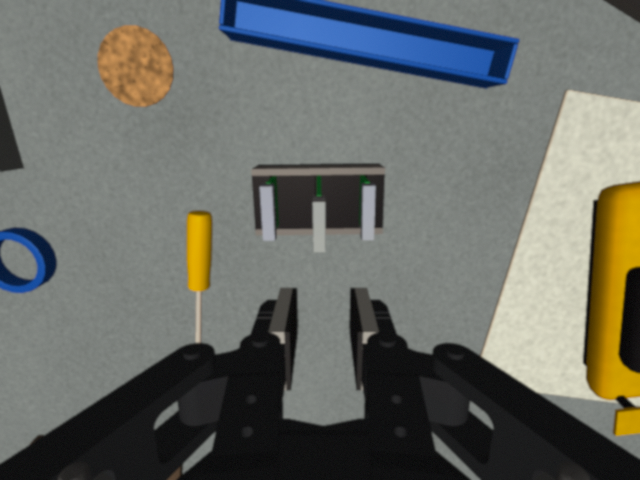

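View pics/L_s.png

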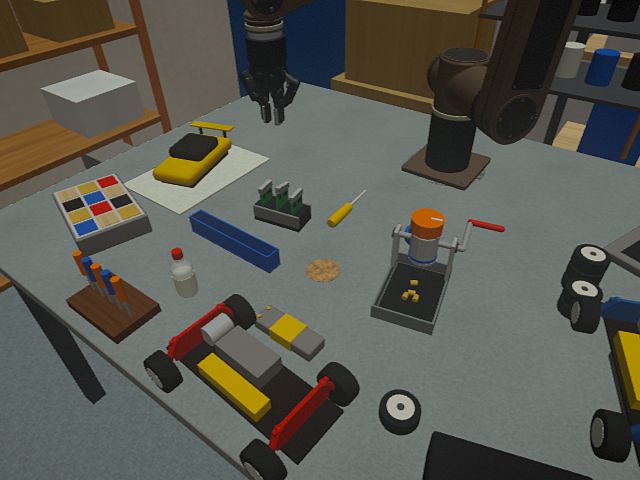

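View pics/L_t.png

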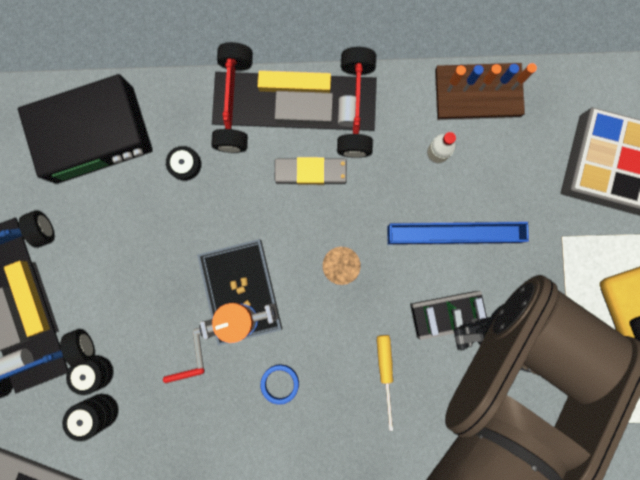

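```bash
python3 - <<'E'
from h import *
np.set_printoptions(precision=4,suppress=True)
s=shot("scene","M_s.png",(240,170,330,240),8)
w=camera("wrist");cv2.imwrite("pics/M_w.png",cv2.resize(w["pixels"][:,:,::-1][140:270,230:410],None,fx=4.4,fy=4.4,interpolation=cv2.INTER_CUBIC))
h=cv2.cvtColor(w["pixels"],cv2.COLOR_RGB2HSV);m=mask(w,(0,0,130),(180,60,255),(250,178,390,260))
g=mask(w,(0,0,0),(180,255,255));n,l,st,ce=cv2.connectedComponentsWithStats(m)
for i in range(1,n):
    if st[i,4]>60: print(st[i],ce[i],onz(w,*ce[i],.087))
E
```

```text
[ 250  178  140   82 5127] [316.6918 233.8566] [ 0.4455 -0.2152  0.087 ]
```

View pics/M_w.png

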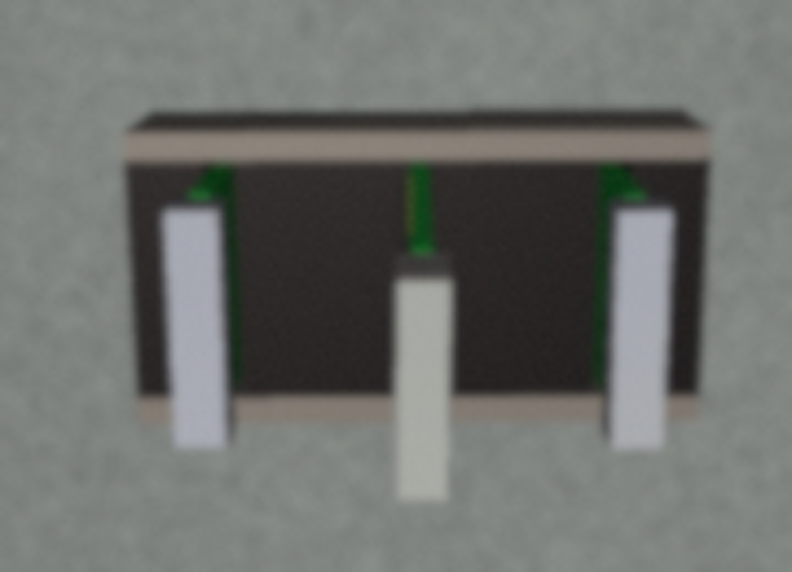

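View pics/M_s.png

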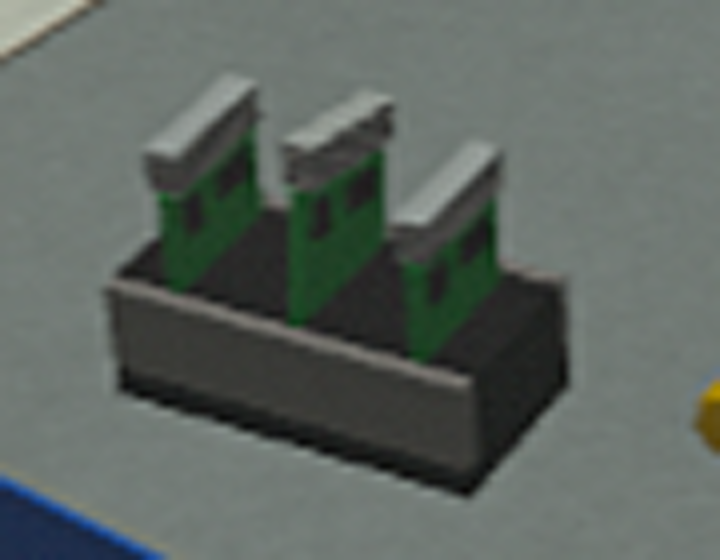

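```bash
python3 - <<'E'
from h import *
np.set_printoptions(precision=4,suppress=True)
w=camera("wrist");x=sense();O=x["orientation"];p=x["tool_pos"];print(p)
for n,u,v,z in(("L",197,328,.087),("R",641,328,.087),("M",423,388,.088)):
    X=onz(w,230+u/4.4,140+v/4.4,z);print(n,X,1e3*O.T@(X-p))
for n,a,b in(("L",(190,207),(201,450)),("R",(642,207),(637,450))):
    A,B=[onz(w,230+q[0]/4.4,140+q[1]/4.4,.087) for q in(a,b)];d=A-B;print(n,np.linalg.norm(d),np.degrees(np.arctan2(d[1],d[0])))
# bin corners in wrist: inner/outer rim
for q in((220,0),(518,38),(515,40),(222,28),(505,85)): print(q,onz(w,*q,.045))
E
```

```text
[ 0.4612 -0.2189  0.249 ]
L [ 0.4565 -0.178   0.087 ] [-41.0775 162.034    1.9582]
R [ 0.47   -0.2605  0.087 ] [ 42.5472 162.0004   1.9394]
M [ 0.4521 -0.2219  0.088 ] [  1.5079 161.0169  -9.5072]
L 0.047058242958989895 9.636944207251446
R 0.04705412710448529 10.463062609855795
(220, 0) [ 0.6146 -0.1086  0.045 ]
(518, 38) [ 0.6268 -0.3539  0.045 ]
(515, 40) [ 0.625  -0.3519  0.045 ]
(222, 28) [ 0.5948 -0.1118  0.045 ]
(505, 85) [ 0.5902 -0.3542  0.045 ]
```

```bash
python3 -m pendant '[{"linear":[-25,20,0],"turn":[0,0,0],"gripper":190},{"linear":[-41,60,1],"turn":[0,0,0],"gripper":190},{"linear":[-41,105,1],"turn":[0,0,0],"gripper":190},{"linear":[-41,145,1],"turn":[0,0,0],"gripper":190},{"linear":[-41,172,1],"turn":[0,0,0],"gripper":190},{"linear":[-41,187,1],"turn":[0,0,0],"gripper":190},{"linear":[-41,187,1],"turn":[0,0,0],"gripper":190},{"linear":[-41,187,1],"turn":[0,0,0],"gripper":190}]' 50
python3 - <<'E'
from h import *
w=shot("wrist","N_w.png");x=sense();print(x["tool_pos"])
E
```

```text
time_s: 57.2
tool_pos: [0.456, -0.1791, 0.0627]
orientation: [[0.161, 0.0, 0.987], [-0.987, -0.0, 0.161], [0.0, -1.0, 0.0]]
ft_force: [1.2, -0.9, 0.2]
opening: 0.257
[ 0.45647131 -0.17963022  0.06340114]
```

View pics/N_w.png

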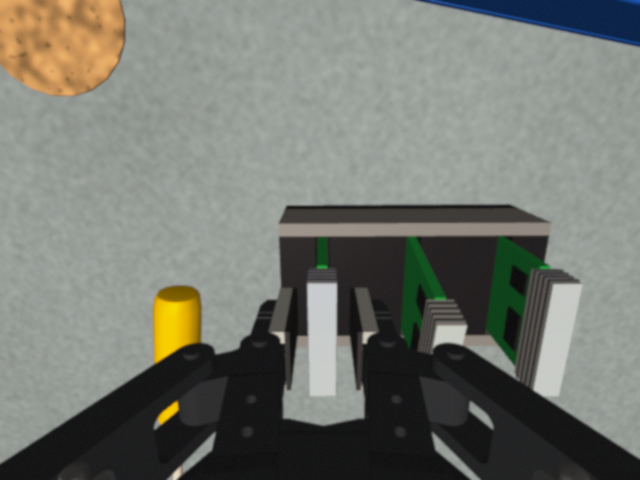

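```bash
python3 -m pendant '[{"linear":[0,0,0],"turn":[0,0,0],"gripper":215},{"linear":[0,0,0],"turn":[0,0,0],"gripper":240},{"linear":[0,0,0],"turn":[0,0,0],"gripper":240},{"linear":[0,0,0],"turn":[0,0,0],"gripper":240},{"linear":[0,-10,0],"turn":[0,0,0],"gripper":240},{"linear":[0,-25,0],"turn":[0,0,0],"gripper":240},{"linear":[0,-45,0],"turn":[0,0,0],"gripper":240},{"linear":[0,-70,0],"turn":[0,0,0],"gripper":240},{"linear":[0,-90,0],"turn":[0,0,0],"gripper":240},{"linear":[0,-100,0],"turn":[0,0,0],"gripper":240},{"linear":[0,-100,0],"turn":[0,0,0],"gripper":240}]' 60
python3 - <<'E'
from h import *
w=shot("wrist","O_w.png");x=sense();print(x["tool_pos"])
E
```

```text
time_s: 58.35
tool_pos: [0.4563, -0.1804, 0.1639]
orientation: [[0.16, 0.003, 0.987], [-0.987, -0.002, 0.16], [0.003, -1.0, 0.003]]
ft_force: [-0.0, -0.4, -0.6]
opening: 0.102
[ 0.45554754 -0.17988032  0.16243181]
```

View pics/O_w.png

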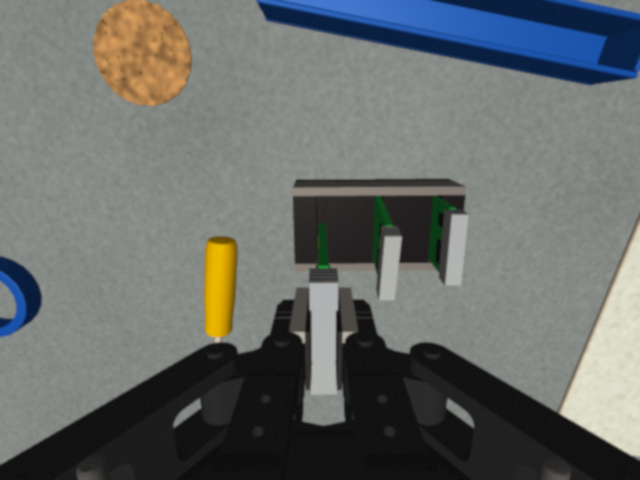

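```bash
python3 -m pendant '[{"linear":[1,0,16],"turn":[0,-8,0],"gripper":240},{"linear":[2,0,32],"turn":[0,-16,0],"gripper":240},{"linear":[3,0,48],"turn":[0,-24,0],"gripper":240},{"linear":[4,0,64],"turn":[0,-32,0],"gripper":240},{"linear":[5,0,80],"turn":[0,-40,0],"gripper":240},{"linear":[6,0,97],"turn":[0,-48,0],"gripper":240},{"linear":[7,0,114],"turn":[0,-56,0],"gripper":240},{"linear":[8,0,131],"turn":[0,-64,0],"gripper":240},{"linear":[10,0,148],"turn":[0,-72,0],"gripper":240},{"linear":[11,0,163],"turn":[0,-80,0],"gripper":240},{"linear":[11,0,163],"turn":[0,-80,0],"gripper":240},{"linear":[11,0,163],"turn":[0,-80,0],"gripper":240}]' 60
python3 - <<'E'
from h import *
np.set_printoptions(precision=4,suppress=True)
w=shot("wrist","P_w.png");x=sense();print(x["tool_pos"],x["orientation"],x["joints"]);shot("scene","P_s.png",(150,120,330,280),4)
E
```

```text
time_s: 59.6
tool_pos: [0.6171, -0.1642, 0.1603]
orientation: [[1.0, -0.003, 0.017], [-0.017, 0.001, 1.0], [-0.003, -1.0, 0.001]]
ft_force: [-0.2, 0.2, 0.2]
opening: 0.104
[ 0.617  -0.1643  0.1606] [[ 0.9999 -0.0028  0.0165]
 [-0.0165  0.001   0.9999]
 [-0.0028 -1.      0.001 ]] [-0.4189  0.2726  1.7275 -0.0002  1.1445 -0.4022]
```

View pics/P_w.png

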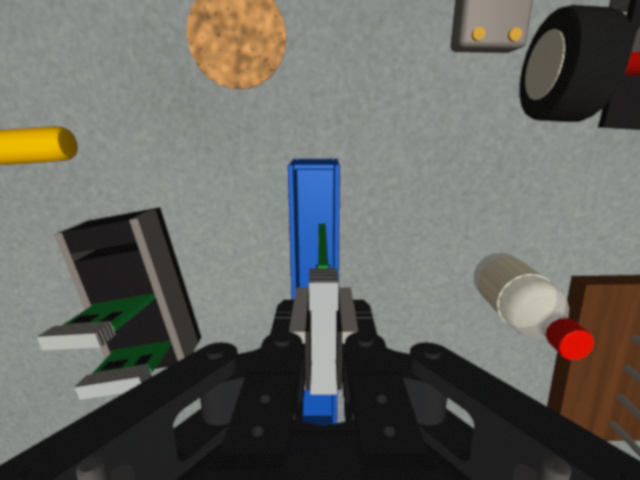

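View pics/P_s.png

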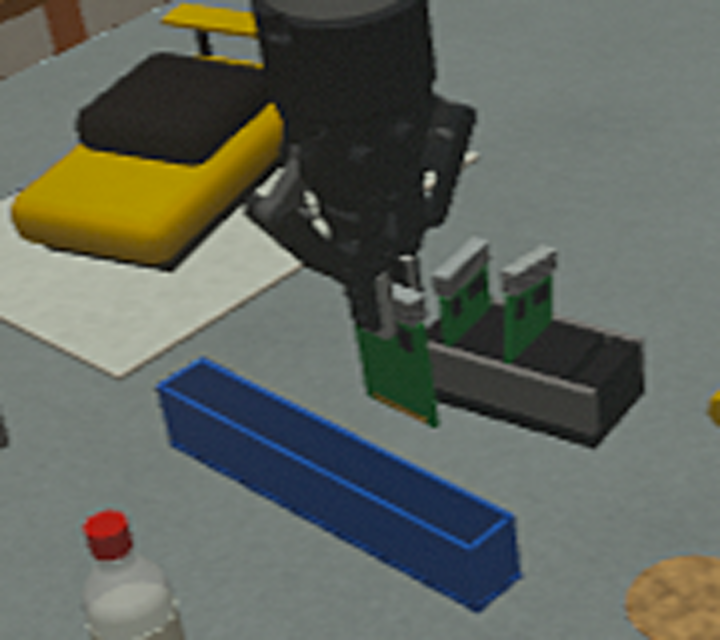

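```bash
python3 - <<'E'
from h import *
w=camera("wrist")
im=cv2.resize(w["pixels"][:,:,::-1][150:300,270:360],None,fx=5,fy=4,interpolation=cv2.INTER_CUBIC);cv2.imwrite("pics/Q.png",im)
g=w["pixels"][200].astype(int);print([(u,tuple(g[u])) for u in range(284,346,2)])
for q in((290,170),(339,170),(290,159),(338,159)):print(q,onz(w,*q,.045))
E
```

```text
[(284, (np.int64(139), np.int64(144), np.int64(140))), (286, (np.int64(137), np.int64(142), np.int64(138))), (288, (np.int64(97), np.int64(112), np.int64(145))), (290, (np.int64(43), np.int64(96), np.int64(183))), (292, (np.int64(42), np.int64(93), np.int64(175))), (294, (np.int64(18), np.int64(49), np.int64(98))), (296, (np.int64(19), np.int64(45), np.int64(91))), (298, (np.int64(41), np.int64(90), np.int64(168))), (300, (np.int64(52), np.int64(109), np.int64(199))), (302, (np.int64(52), np.int64(109), np.int64(199))), (304, (np.int64(53), np.int64(109), np.int64(200))), (306, (np.int64(52), np.int64(109), np.int64(199))), (308, (np.int64(52), np.int64(110), np.int64(199))), (310, (np.int64(52), np.int64(109), np.int64(200))), (312, (np.int64(52), np.int64(109), np.int64(199))), (314, (np.int64(53), np.int64(111), np.int64(201))), (316, (np.int64(52), np.int64(110), np.int64(200))), (318, (np.int64(52), np.int64(110), np.int64(200))), (320, (np.int64(54), np.int64(111), np.int64(200))), (322, (np.int64(54), np.int64(110), np.int64(200))), (324, (np.int64(54), np.int64(111), np.int64(201))), (326, (np.int64(54), np.int64(111), np.int64(201))), (328, (np.int64(54), np.int64(111), np.int64(201))), (330, (np.int64(55), np.int64(111), np.int64(201))), (332, (np.int64(42), np.int64(92), np.int64(169))), (334, (np.int64(24), np.int64(67), np.int64(132))), (336, (np.int64(42), np.int64(96), np.int64(184))), (338, (np.int64(60), np.int64(99), np.int64(173))), (340, (np.int64(125), np.int64(132), np.int64(141))), (342, (np.int64(134), np.int64(139), np.int64(135))), (344, (np.int64(136), np.int64(141), np.int64(137)))]
(290, 170) [ 0.59594217 -0.11967309  0.045     ]
(339, 170) [ 0.62923304 -0.12020202  0.045     ]
(290, 159) [ 0.59625026 -0.11232497  0.045     ]
(338, 159) [ 0.62858872 -0.11284111  0.045     ]
```

View pics/Q.png

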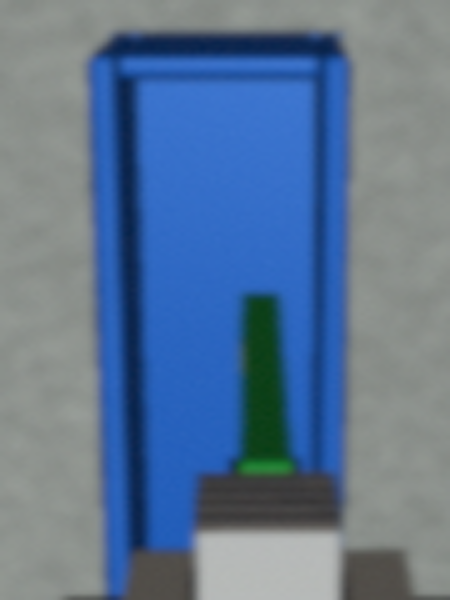

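```bash
python3 -m pendant '[{"linear":[6,0,0],"turn":[0,0,8],"gripper":240},{"linear":[6,30,0],"turn":[0,0,8],"gripper":240},{"linear":[6,60,0],"turn":[0,0,8],"gripper":240},{"linear":[6,80,0],"turn":[0,0,8],"gripper":240},{"linear":[6,92,0],"turn":[0,0,8],"gripper":240},{"linear":[6,97,0],"turn":[0,0,8],"gripper":240},{"linear":[6,99,0],"turn":[0,0,8],"gripper":240},{"linear":[6,99,0],"turn":[0,0,8],"gripper":240}]' 60
python3 - <<'E'
from h import *
w=shot("wrist","R_w.png");x=sense();print(x["tool_pos"]);shot("scene","R_s.png",(150,120,330,280),4)
E
```

```text
time_s: 60.55
tool_pos: [0.6248, -0.165, 0.0643]
orientation: [[0.99, -0.138, 0.014], [-0.014, 0.001, 1.0], [-0.138, -0.991, -0.001]]
ft_force: [0.5, -0.4, 0.3]
opening: 0.102
[ 0.62495175 -0.1650166   0.06454868]
```

View pics/R_w.png

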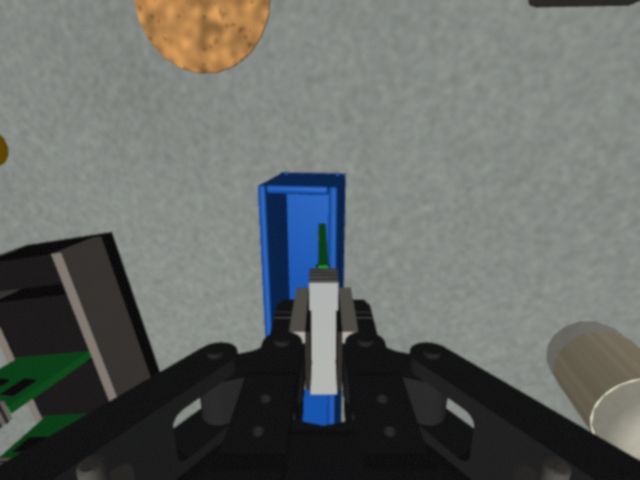

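View pics/R_s.png

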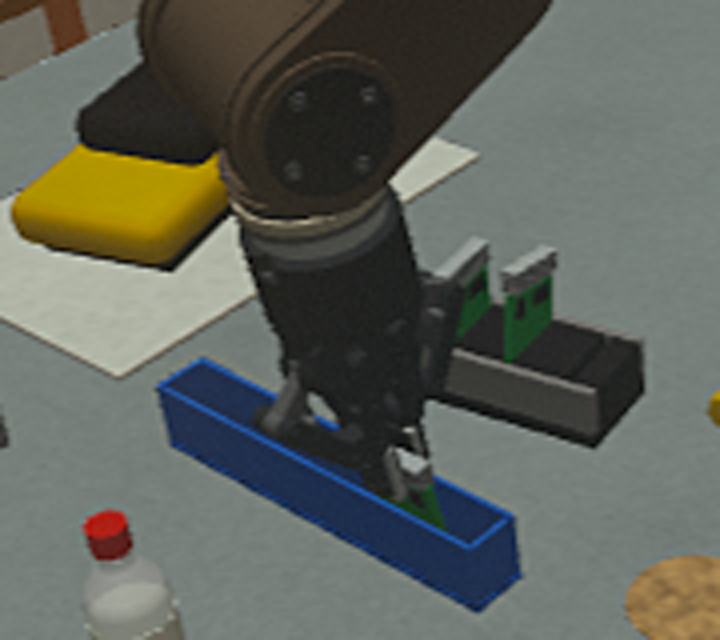

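```bash
python3 -m pendant '[{"linear":[0,3,0],"turn":[0,0,0],"gripper":240},{"linear":[0,5,0],"turn":[0,0,0],"gripper":240},{"linear":[0,6,0],"turn":[0,0,0],"gripper":240},{"linear":[0,6,0],"turn":[0,0,0],"gripper":240}]' 60
python3 -m pendant '[{"linear":[0,1,0],"turn":[0,0,0],"gripper":240},{"linear":[0,2,0],"turn":[0,0,0],"gripper":240},{"linear":[0,2,0],"turn":[0,0,0],"gripper":240}]' 60
```

```text
time_s: 61.05
tool_pos: [0.6235, -0.1647, 0.0575]
orientation: [[0.99, -0.139, 0.014], [-0.014, 0.002, 1.0], [-0.139, -0.99, -0.0]]
ft_force: [0.5, 0.1, 1.0]
opening: 0.104
time_s: 61.35
tool_pos: [0.624, -0.1648, 0.0574]
orientation: [[0.99, -0.138, 0.014], [-0.014, 0.002, 1.0], [-0.138, -0.99, -0.0]]
ft_force: [-1.0, 0.4, 7.2]
opening: 0.102
```

Floor reached. Releasing with a small opening, then up.

```bash
python3 -m pendant '[{"linear":[0,-1,0],"turn":[0,0,0],"gripper":225},{"linear":[0,-1,0],"turn":[0,0,0],"gripper":210},{"linear":[0,-1,0],"turn":[0,0,0],"gripper":190},{"linear":[0,-1,0],"turn":[0,0,0],"gripper":190},{"linear":[0,-15,0],"turn":[0,0,0],"gripper":190},{"linear":[0,-35,0],"turn":[0,0,0],"gripper":190},{"linear":[0,-70,0],"turn":[0,0,0],"gripper":190},{"linear":[0,-110,0],"turn":[0,0,0],"gripper":190},{"linear":[0,-150,0],"turn":[0,0,0],"gripper":190},{"linear":[0,-150,0],"turn":[0,0,-8],"gripper":190},{"linear":[0,-150,0],"turn":[0,0,-8],"gripper":190}]' 60
python3 - <<'E'
from h import *
np.set_printoptions(precision=4,suppress=True)
w=shot("wrist","S_w.png");x=sense();print(x["tool_pos"],x["orientation"]);shot("scene","S_s.png",(150,120,330,280),4)
E
```

```text
time_s: 62.45
tool_pos: [0.6429, -0.1648, 0.2062]
orientation: [[1.0, 0.002, 0.014], [-0.014, -0.001, 1.0], [0.002, -1.0, -0.001]]
ft_force: [-0.5, -0.1, -0.1]
opening: 0.254
[ 0.6428 -0.1648  0.2046] [[ 0.9999 -0.0017  0.0145]
 [-0.0145  0.      0.9999]
 [-0.0017 -1.      0.    ]]
```

View pics/S_w.png

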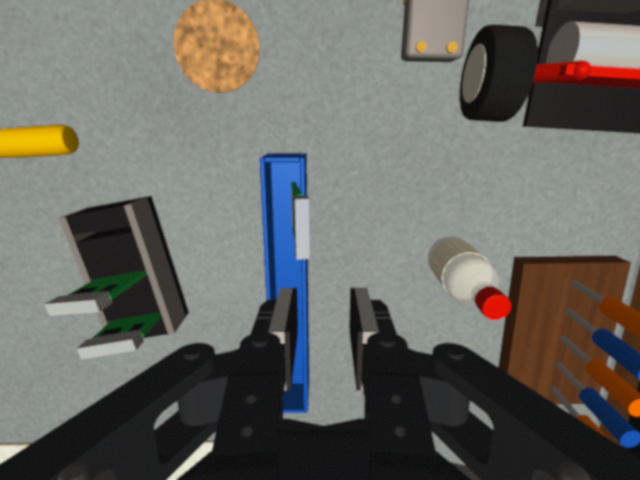

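View pics/S_s.png

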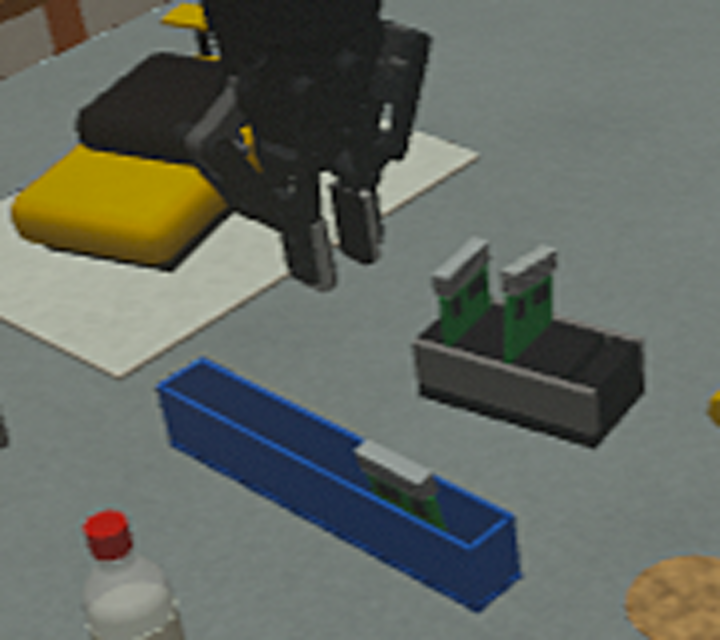

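```bash
python3 -m pendant '[{"linear":[-17,0,-10],"turn":[0,8,0],"gripper":190},{"linear":[-34,0,-20],"turn":[0,16,0],"gripper":190},{"linear":[-51,0,-30],"turn":[0,24,0],"gripper":190},{"linear":[-68,0,-40],"turn":[0,32,0],"gripper":190},{"linear":[-85,0,-50],"turn":[0,40,0],"gripper":190},{"linear":[-105,0,-60],"turn":[0,48,0],"gripper":190},{"linear":[-125,0,-70],"turn":[0,56,0],"gripper":190},{"linear":[-145,0,-85],"turn":[0,64,0],"gripper":190},{"linear":[-172,0,-99],"turn":[0,72,0],"gripper":190},{"linear":[-172,0,-99],"turn":[0,80,0],"gripper":190},{"linear":[-172,0,-99],"turn":[0,80,0],"gripper":190},{"linear":[-172,0,-99],"turn":[0,80,0],"gripper":190}]' 50
python3 - <<'E'
from h import *
np.set_printoptions(precision=4,suppress=True)
w=shot("wrist","T_w.png");x=sense();print(x["tool_pos"],x["orientation"])
E
```

```text
time_s: 63.75
tool_pos: [0.4707, -0.2615, 0.2031]
orientation: [[0.163, -0.002, 0.987], [-0.987, 0.001, 0.163], [-0.002, -1.0, -0.002]]
ft_force: [-0.8, -0.0, -0.3]
opening: 0.255
[ 0.4709 -0.2613  0.2033] [[ 0.1629 -0.0015  0.9866]
 [-0.9866  0.001   0.1629]
 [-0.0012 -1.     -0.0013]]
```

View pics/T_w.png

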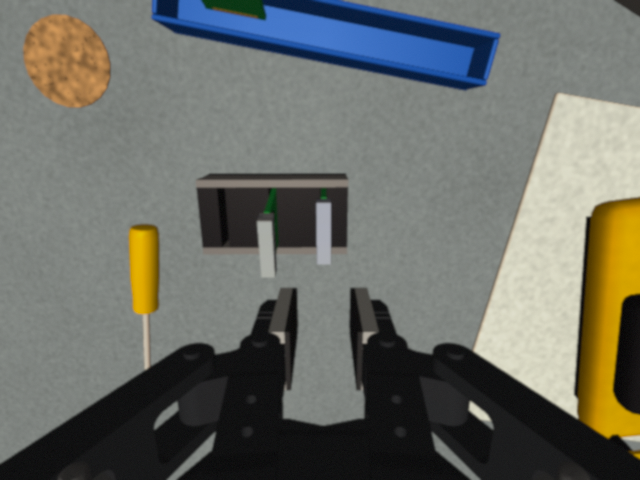

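Board is centred between the fingers (col 323). Descending and gripping.

```bash
python3 -m pendant '[{"linear":[0,45,0],"turn":[0,0,0],"gripper":190},{"linear":[0,90,0],"turn":[0,0,0],"gripper":190},{"linear":[0,120,0],"turn":[0,0,0],"gripper":190},{"linear":[0,135,0],"turn":[0,0,0],"gripper":190},{"linear":[0,140,0],"turn":[0,0,0],"gripper":190},{"linear":[0,140,0],"turn":[0,0,0],"gripper":190},{"linear":[0,140,0],"turn":[0,0,0],"gripper":215},{"linear":[0,140,0],"turn":[0,0,0],"gripper":240},{"linear":[0,140,0],"turn":[0,0,0],"gripper":240},{"linear":[0,140,0],"turn":[0,0,0],"gripper":240}]' 60
python3 -m pendant '[{"linear":[0,-10,0],"turn":[0,0,0],"gripper":240},{"linear":[0,-25,0],"turn":[0,0,0],"gripper":240},{"linear":[0,-45,0],"turn":[0,0,0],"gripper":240},{"linear":[0,-70,0],"turn":[0,0,0],"gripper":240},{"linear":[0,-90,0],"turn":[0,0,0],"gripper":240},{"linear":[0,-100,0],"turn":[0,0,0],"gripper":240},{"linear":[0,-100,0],"turn":[0,0,0],"gripper":240}]' 60
python3 - <<'E'
from h import *
np.set_printoptions(precision=4,suppress=True)
w=shot("wrist","U_w.png");x=sense();print(x["tool_pos"],x["orientation"][:,0])
E
```

```text
time_s: 64.8
tool_pos: [0.472, -0.2625, 0.0659]
orientation: [[0.16, 0.003, 0.987], [-0.987, -0.003, 0.16], [0.003, -1.0, 0.003]]
ft_force: [0.3, 1.0, 5.4]
opening: 0.101
time_s: 65.5
tool_pos: [0.4714, -0.2622, 0.1661]
orientation: [[0.16, 0.003, 0.987], [-0.987, -0.003, 0.16], [0.003, -1.0, 0.003]]
ft_force: [-0.2, -0.4, -0.4]
opening: 0.102
[ 0.4706 -0.2616  0.1644] [ 0.1599 -0.9871  0.0009]
```

View pics/U_w.png

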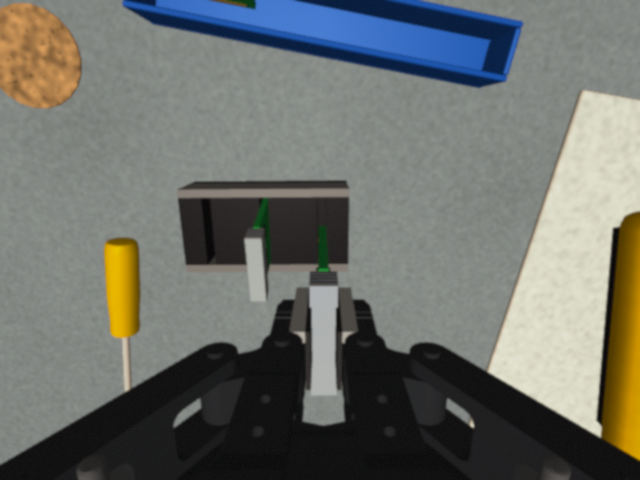

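```bash
python3 -m pendant '[{"linear":[7,0,13],"turn":[0,-8,0],"gripper":240},{"linear":[14,0,27],"turn":[0,-16,0],"gripper":240},{"linear":[21,0,40],"turn":[0,-24,0],"gripper":240},{"linear":[28,0,54],"turn":[0,-32,0],"gripper":240},{"linear":[35,0,68],"turn":[0,-40,0],"gripper":240},{"linear":[42,0,82],"turn":[0,-48,0],"gripper":240},{"linear":[49,0,95],"turn":[0,-56,0],"gripper":240},{"linear":[56,0,109],"turn":[0,-64,0],"gripper":240},{"linear":[63,0,122],"turn":[0,-72,0],"gripper":240},{"linear":[70,0,136],"turn":[0,-80,0],"gripper":240},{"linear":[70,0,136],"turn":[0,-80,0],"gripper":240},{"linear":[70,0,136],"turn":[0,-80,0],"gripper":240}]' 60
python3 - <<'E'
from h import *
np.set_printoptions(precision=4,suppress=True)
w=shot("wrist","V_w.png");x=sense();print(x["tool_pos"],x["orientation"][:,0])
E
```

```text
time_s: 66.75
tool_pos: [0.6151, -0.3083, 0.1618]
orientation: [[1.0, -0.003, 0.016], [-0.016, 0.002, 1.0], [-0.003, -1.0, 0.002]]
ft_force: [-0.0, -0.6, 0.2]
opening: 0.102
[ 0.615  -0.3083  0.1622] [ 0.9999 -0.0161 -0.0026]
```

View pics/V_w.png

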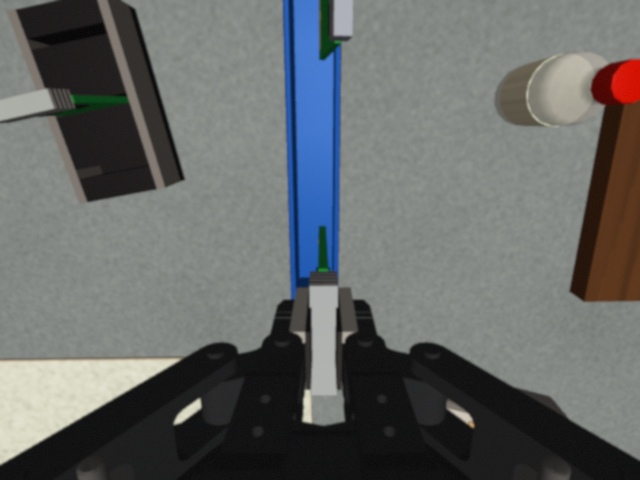

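```bash
python3 - <<'E'
from h import *
w=camera("wrist")
im=cv2.resize(w["pixels"][:,:,::-1][215:310,270:360],None,fx=6,fy=6,interpolation=cv2.INTER_CUBIC);cv2.imwrite("pics/W.png",im)
for q,z in(((305,278),.004),((305,287),.045),((323,227),.1075),((323,228),.1075)):print(q,onz(w,*q,z))
E
```

```text
(305, 278) [ 0.59898442 -0.36092824  0.004     ]
(305, 287) [ 0.60131507 -0.35072567  0.045     ]
(323, 227) [ 0.61607711 -0.28705739  0.1075    ]
(323, 228) [ 0.61606792 -0.28761937  0.1075    ]
```

View pics/W.png

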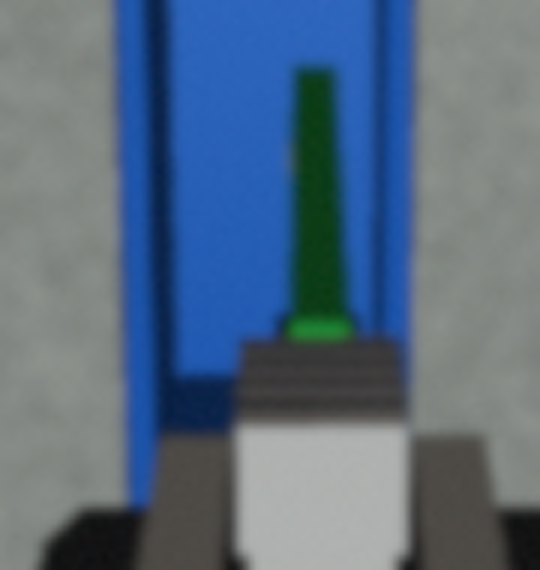

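```bash
python3 -m pendant '[{"linear":[7,0,0],"turn":[0,0,8],"gripper":240},{"linear":[7,30,0],"turn":[0,0,8],"gripper":240},{"linear":[7,60,0],"turn":[0,0,8],"gripper":240},{"linear":[7,80,0],"turn":[0,0,8],"gripper":240},{"linear":[7,92,0],"turn":[0,0,8],"gripper":240},{"linear":[7,97,0],"turn":[0,0,8],"gripper":240},{"linear":[7,99,0],"turn":[0,0,8],"gripper":240},{"linear":[7,99,0],"turn":[0,0,8],"gripper":240}]' 60
python3 -m pendant '[{"linear":[0,2,0],"turn":[0,0,0],"gripper":240},{"linear":[0,4,0],"turn":[0,0,0],"gripper":240},{"linear":[0,4,0],"turn":[0,0,0],"gripper":240}]' 60
python3 -m pendant '[{"linear":[0,1,0],"turn":[0,0,0],"gripper":240},{"linear":[0,2,0],"turn":[0,0,0],"gripper":240},{"linear":[0,2,0],"turn":[0,0,0],"gripper":240}]' 60
```

```text
time_s: 67.65
tool_pos: [0.6232, -0.3093, 0.0658]
orientation: [[0.99, -0.139, 0.014], [-0.014, 0.001, 1.0], [-0.139, -0.99, -0.001]]
ft_force: [-0.3, -0.3, -1.2]
opening: 0.105
time_s: 67.95
tool_pos: [0.6226, -0.3093, 0.0613]
orientation: [[0.99, -0.138, 0.014], [-0.014, 0.001, 1.0], [-0.138, -0.99, -0.001]]
ft_force: [-1.0, -0.3, 0.8]
opening: 0.102
time_s: 68.25
tool_pos: [0.6224, -0.3092, 0.0595]
orientation: [[0.99, -0.139, 0.014], [-0.014, 0.001, 1.0], [-0.139, -0.99, -0.0]]
ft_force: [-2.5, -0.1, 3.8]
opening: 0.102
```

Contact with the floor. Release and go up.

```bash
python3 -m pendant '[{"linear":[0,-0.5,0],"turn":[0,0,0],"gripper":225},{"linear":[0,-0.5,0],"turn":[0,0,0],"gripper":210},{"linear":[0,-0.5,0],"turn":[0,0,0],"gripper":190},{"linear":[0,-0.5,0],"turn":[0,0,0],"gripper":190},{"linear":[0,-15,0],"turn":[0,0,0],"gripper":190},{"linear":[0,-35,0],"turn":[0,0,0],"gripper":190},{"linear":[0,-70,0],"turn":[0,0,0],"gripper":190},{"linear":[0,-110,0],"turn":[0,0,0],"gripper":190},{"linear":[0,-150,0],"turn":[0,0,0],"gripper":190},{"linear":[0,-150,0],"turn":[0,0,-8],"gripper":190},{"linear":[0,-150,0],"turn":[0,0,-8],"gripper":190}]' 60
python3 - <<'E'
from h import *
np.set_printoptions(precision=4,suppress=True)
w=shot("wrist","X_w.png");x=sense();print(x["tool_pos"],x["orientation"][:,0]);shot("scene","X_s.png",(150,120,330,280),4)
E
```

```text
time_s: 69.35
tool_pos: [0.6423, -0.3094, 0.2105]
orientation: [[1.0, 0.003, 0.015], [-0.015, -0.002, 1.0], [0.003, -1.0, -0.002]]
ft_force: [-0.0, 0.3, -0.7]
opening: 0.257
[ 0.6421 -0.3091  0.2086] [ 0.9999 -0.0148 -0.0012]
```

View pics/X_s.png

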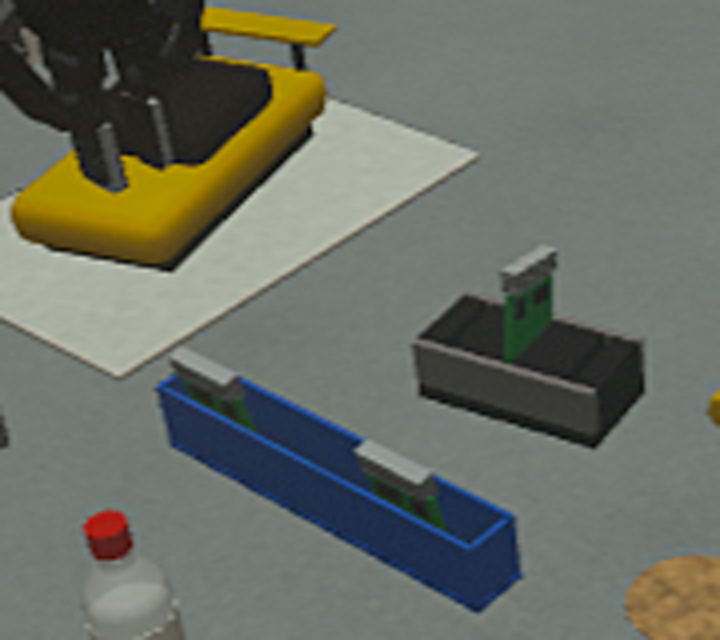

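```bash
python3 -m pendant '[{"linear":[-19,0,8],"turn":[0,8,0],"gripper":190},{"linear":[-38,0,17],"turn":[0,16,0],"gripper":190},{"linear":[-57,0,25],"turn":[0,24,0],"gripper":190},{"linear":[-76,0,34],"turn":[0,32,0],"gripper":190},{"linear":[-95,0,42],"turn":[0,40,0],"gripper":190},{"linear":[-114,0,50],"turn":[0,48,0],"gripper":190},{"linear":[-133,0,59],"turn":[0,56,0],"gripper":190},{"linear":[-152,0,68],"turn":[0,64,0],"gripper":190},{"linear":[-189,0,85],"turn":[0,72,0],"gripper":190},{"linear":[-189,0,85],"turn":[0,80,0],"gripper":190},{"linear":[-189,0,85],"turn":[0,80,0],"gripper":190},{"linear":[-189,0,85],"turn":[0,80,0],"gripper":190}]' 50
python3 - <<'E'
from h import *
np.set_printoptions(precision=4,suppress=True)
w=shot("wrist","Y_w.png");x=sense();print(x["tool_pos"],x["orientation"][:,0])
E
```

```text
time_s: 70.65
tool_pos: [0.4558, -0.2219, 0.2073]
orientation: [[0.163, -0.001, 0.987], [-0.987, 0.0, 0.163], [-0.0, -1.0, -0.001]]
ft_force: [0.1, -0.4, -0.1]
opening: 0.26
[ 0.456  -0.222   0.2074] [ 0.1625 -0.9867 -0.0002]
```

View pics/Y_w.png

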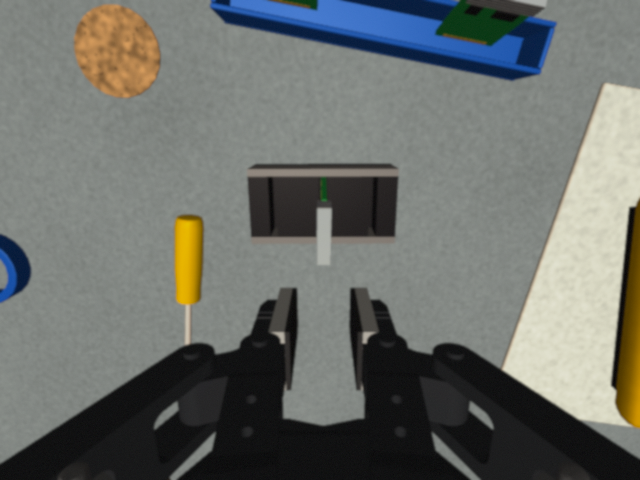

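```bash
python3 -m pendant '[{"linear":[0,45,-1],"turn":[0,0,0],"gripper":190},{"linear":[0,90,-1],"turn":[0,0,0],"gripper":190},{"linear":[0,122,-1],"turn":[0,0,0],"gripper":190},{"linear":[0,138,-1],"turn":[0,0,0],"gripper":190},{"linear":[0,143,-1],"turn":[0,0,0],"gripper":190},{"linear":[0,143,-1],"turn":[0,0,0],"gripper":190},{"linear":[0,143,-1],"turn":[0,0,0],"gripper":215},{"linear":[0,143,-1],"turn":[0,0,0],"gripper":240},{"linear":[0,143,-1],"turn":[0,0,0],"gripper":240},{"linear":[0,143,-1],"turn":[0,0,0],"gripper":240}]' 60
python3 -m pendant '[{"linear":[0,-10,0],"turn":[0,0,0],"gripper":240},{"linear":[0,-25,0],"turn":[0,0,0],"gripper":240},{"linear":[0,-45,0],"turn":[0,0,0],"gripper":240},{"linear":[0,-70,0],"turn":[0,0,0],"gripper":240},{"linear":[0,-90,0],"turn":[0,0,0],"gripper":240},{"linear":[0,-100,0],"turn":[0,0,0],"gripper":240},{"linear":[0,-100,0],"turn":[0,0,0],"gripper":240}]' 60
python3 - <<'E'
from h import *
np.set_printoptions(precision=4,suppress=True)
w=shot("wrist","Z_w.png");x=sense();print(x["tool_pos"],x["orientation"][:,0]);shot("scene","Z_s.png",(200,100,340,240),4)
E
```

```text
time_s: 71.7
tool_pos: [0.4555, -0.2226, 0.0658]
orientation: [[0.16, 0.003, 0.987], [-0.987, -0.002, 0.16], [0.003, -1.0, 0.003]]
ft_force: [0.9, -0.8, 2.0]
opening: 0.107
time_s: 72.4
tool_pos: [0.4548, -0.2222, 0.1662]
orientation: [[0.16, 0.002, 0.987], [-0.987, -0.002, 0.16], [0.002, -1.0, 0.002]]
ft_force: [-0.3, 1.2, -1.1]
opening: 0.105
[ 0.4542 -0.2217  0.1647] [ 0.1599 -0.9871  0.0004]
```

View pics/Z_w.png

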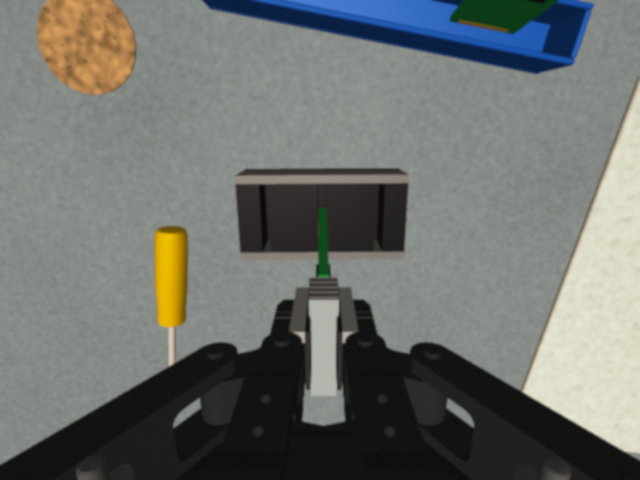

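View pics/Z_s.png

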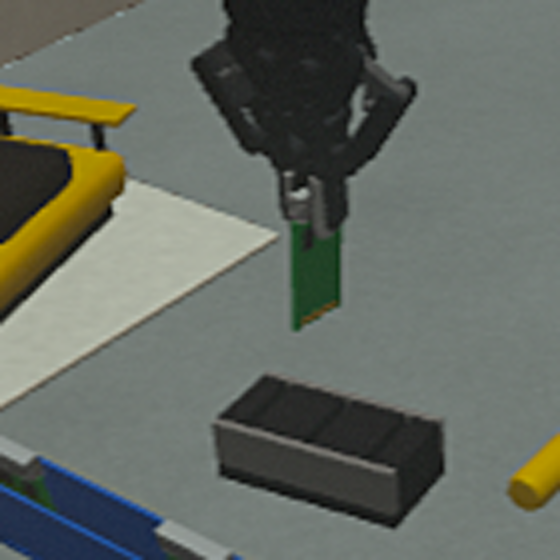

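```bash
python3 -m pendant '[{"linear":[4,0,15],"turn":[0,-8,0],"gripper":240},{"linear":[8,0,31],"turn":[0,-16,0],"gripper":240},{"linear":[12,0,47],"turn":[0,-24,0],"gripper":240},{"linear":[16,0,63],"turn":[0,-32,0],"gripper":240},{"linear":[20,0,79],"turn":[0,-40,0],"gripper":240},{"linear":[24,0,95],"turn":[0,-48,0],"gripper":240},{"linear":[28,0,111],"turn":[0,-56,0],"gripper":240},{"linear":[32,0,127],"turn":[0,-64,0],"gripper":240},{"linear":[36,0,142],"turn":[0,-72,0],"gripper":240},{"linear":[41,0,157],"turn":[0,-80,0],"gripper":240},{"linear":[41,0,157],"turn":[0,-80,0],"gripper":240},{"linear":[41,0,157],"turn":[0,-80,0],"gripper":240}]' 60
python3 -m pendant '[{"linear":[6,0,0],"turn":[-4,0,4],"gripper":240},{"linear":[6,20,0],"turn":[-8,0,8],"gripper":240},{"linear":[6,40,0],"turn":[-8,0,8],"gripper":240},{"linear":[6,50,0],"turn":[-8,0,8],"gripper":240},{"linear":[6,50,0],"turn":[-8,0,8],"gripper":240}]' 60
python3 - <<'E'
from h import *
np.set_printoptions(precision=4,suppress=True)
w=shot("wrist","ZA_w.png");x=sense();print(x["tool_pos"],x["orientation"][:,0]);shot("scene","ZA_s.png",(150,120,330,280),4)
E
```

```text
time_s: 73.7
tool_pos: [0.6148, -0.2366, 0.1624]
orientation: [[1.0, -0.003, 0.016], [-0.016, 0.002, 1.0], [-0.003, -1.0, 0.002]]
ft_force: [-0.3, -0.2, -0.6]
opening: 0.111
time_s: 74.2
tool_pos: [0.6197, -0.2365, 0.1116]
orientation: [[0.989, -0.146, 0.005], [-0.025, -0.134, 0.991], [-0.144, -0.98, -0.136]]
ft_force: [0.1, 0.6, -0.5]
opening: 0.104
[ 0.6206 -0.2371  0.1134] [ 0.9897 -0.0248 -0.1409]
```

View pics/ZA_w.png

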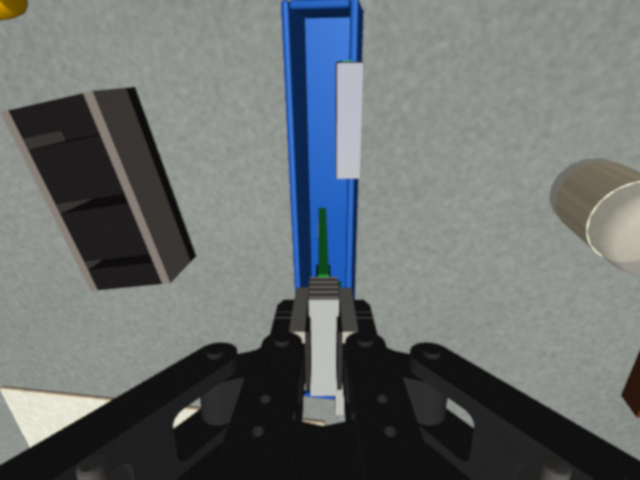

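View pics/ZA_s.png

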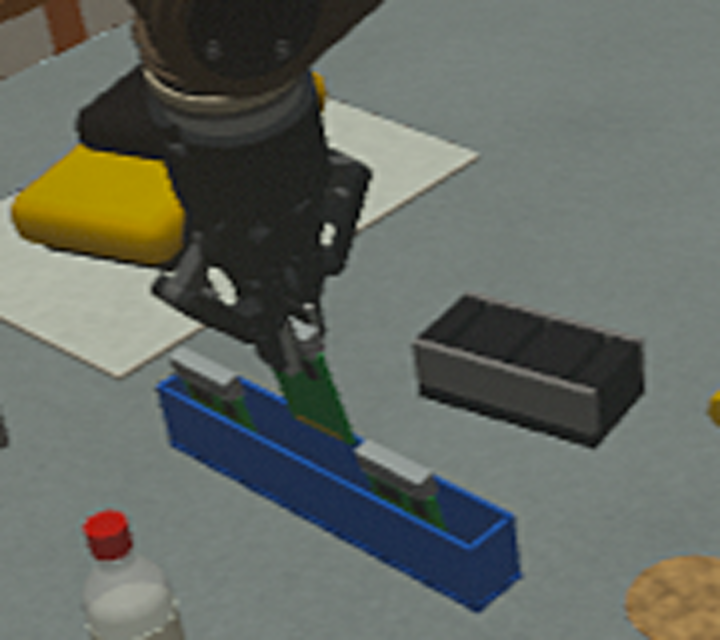

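```bash
python3 -m pendant '[{"linear":[4,20,2.7],"turn":[0,0,0],"gripper":240},{"linear":[7,35,4.8],"turn":[0,0,0],"gripper":240},{"linear":[8.5,43,6],"turn":[0,0,0],"gripper":240},{"linear":[9,47,6.5],"turn":[0,0,0],"gripper":240},{"linear":[9,47,6.5],"turn":[0,0,0],"gripper":240}]' 60
python3 -m pendant '[{"linear":[0.3,2,0.3],"turn":[0,0,0],"gripper":240},{"linear":[0.6,4,0.5],"turn":[0,0,0],"gripper":240},{"linear":[0.6,4,0.5],"turn":[0,0,0],"gripper":240}]' 60
```

```text
time_s: 74.8
tool_pos: [0.6238, -0.2374, 0.0656]
orientation: [[0.99, -0.142, 0.004], [-0.024, -0.136, 0.99], [-0.14, -0.98, -0.138]]
ft_force: [-0.5, -0.5, 0.3]
opening: 0.102
time_s: 75.1
tool_pos: [0.6239, -0.2377, 0.0624]
orientation: [[0.99, -0.141, 0.004], [-0.024, -0.137, 0.99], [-0.139, -0.98, -0.139]]
ft_force: [-3.0, -0.4, 1.6]
opening: 0.102
```

```bash
python3 -m pendant '[{"linear":[0.2,1,0.1],"turn":[0,0,0],"gripper":240},{"linear":[0.3,2,0.2],"turn":[0,0,0],"gripper":240},{"linear":[0.3,2,0.2],"turn":[0,0,0],"gripper":240}]' 60
python3 - <<'E'
from h import *
w=shot("wrist","ZB_w.png");shot("scene","ZB_s.png",(150,120,330,280),4)
E
```

```text
time_s: 75.4
tool_pos: [0.6237, -0.2377, 0.06]
orientation: [[0.99, -0.142, 0.004], [-0.024, -0.137, 0.99], [-0.14, -0.98, -0.139]]
ft_force: [-4.5, -0.5, 3.1]
opening: 0.1
```

View pics/ZB_s.png

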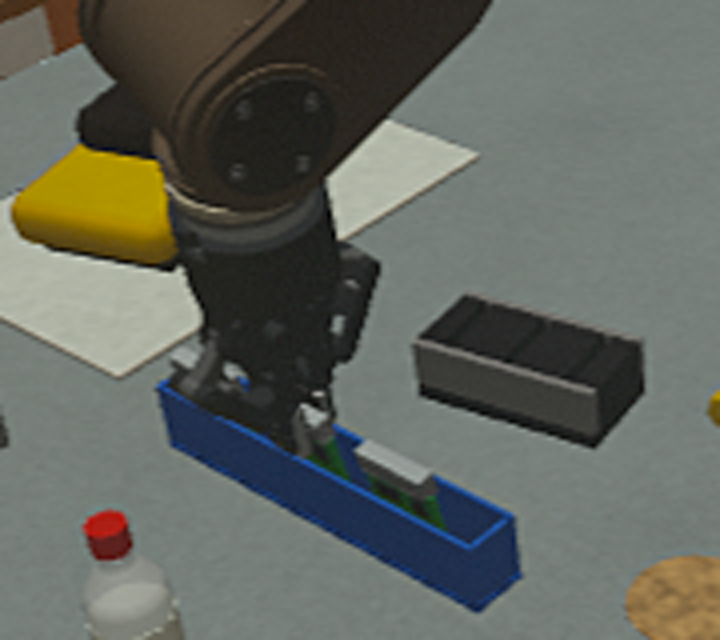

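```bash
python3 -m pendant '[{"linear":[-1,1.5,0.1],"turn":[0,0,0],"gripper":240},{"linear":[-1,1.5,0.1],"turn":[0,0,0],"gripper":240},{"linear":[-1,1,0],"turn":[0,0,0],"gripper":225},{"linear":[-1,1,0],"turn":[0,0,0],"gripper":210},{"linear":[-1,1,0],"turn":[0,0,0],"gripper":190},{"linear":[-1,1,0],"turn":[0,0,0],"gripper":190},{"linear":[-1,-15,0],"turn":[0,0,0],"gripper":190},{"linear":[0,-35,0],"turn":[0,0,0],"gripper":190},{"linear":[0,-75,0],"turn":[0,0,0],"gripper":190},{"linear":[0,-120,0],"turn":[0,0,0],"gripper":190},{"linear":[0,-150,0],"turn":[0,0,0],"gripper":190},{"linear":[0,-150,0],"turn":[0,0,0],"gripper":190}]' 60
python3 - <<'E'
from h import *
np.set_printoptions(precision=4,suppress=True)
w=shot("wrist","ZC_w.png");x=sense();print(x["tool_pos"],x["orientation"]);shot("scene","ZC_s.png",(150,120,330,280),4)
E
```

```text
time_s: 76.7
tool_pos: [0.6491, -0.2176, 0.2162]
orientation: [[0.992, -0.127, 0.005], [-0.023, -0.142, 0.99], [-0.125, -0.982, -0.144]]
ft_force: [-0.2, -0.3, 0.1]
opening: 0.252
[ 0.6475 -0.2173  0.2124] [[ 0.9912 -0.1325  0.0044]
 [-0.0232 -0.1402  0.9899]
 [-0.1305 -0.9812 -0.142 ]]
```

View pics/ZC_s.png

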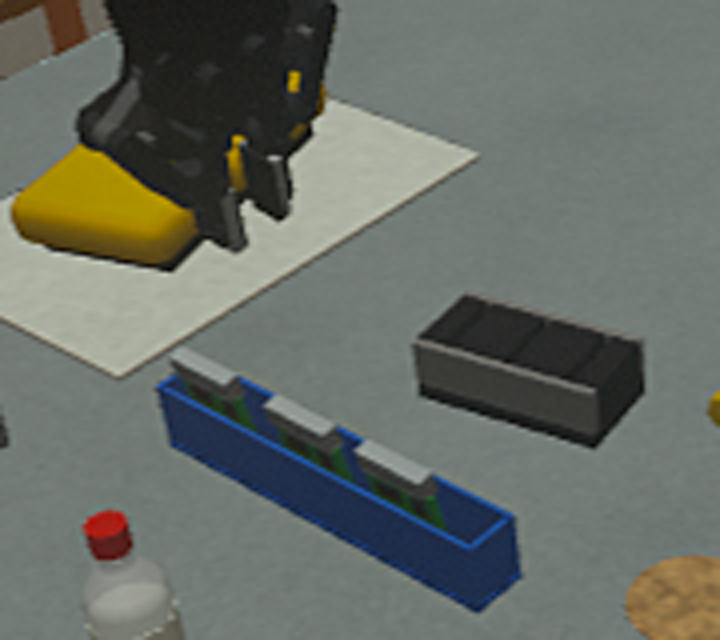

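View pics/ZC_w.png

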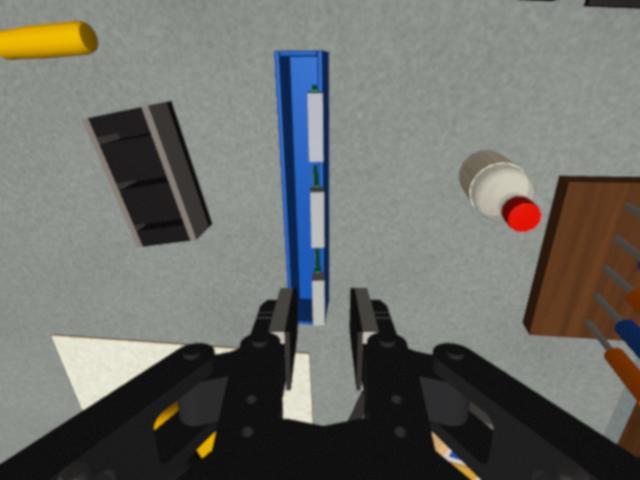

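```bash
python3 - <<'E'
from h import *
np.set_printoptions(precision=4,suppress=True)
s=camera("scene");t=camera("top")
for n,c,r,f in(("scene",s,(200,275,400,460),6),("top",t,(285,355,195,280),5)):
    a=cv2.imread(f"pics/a_{n}.png");z=lambda i:cv2.resize(i[r[0]:r[1],r[2]:r[3]],None,fx=f*.9,fy=f*.9,interpolation=cv2.INTER_CUBIC)
    cv2.imwrite(f"pics/fin_{n}.png",np.hstack([z(a),z(np.ascontiguousarray(c["pixels"][:,:,::-1]))]))
    c0=dict(c);c0["pixels"]=np.ascontiguousarray(a[:,:,::-1])
    for k in(c0,c):
        m=mask(k,(3,180,120),(20,255,255),(400,200,460,240) if n=="scene" else (195,290,275,355))
        m=cv2.morphologyEx(m,cv2.MORPH_CLOSE,np.ones((9,9),np.uint8));b=blob(m);cn=max(cv2.findContours(b[2].astype(np.uint8),0,1)[0],key=cv2.contourArea);print(n,b[0],b[1],cv2.fitEllipse(cn))
cv2.imwrite("pics/fin_s.png",s["pixels"][:,:,::-1])
E
```

```text
scene [428.1    217.4667] [412 208  33  20 510] ((428.0990905761719, 217.4482421875), (18.476329803466797, 32.59028244018555), 97.41427612304688)
scene [427.6928 217.8728] [412 208  33  20 511] ((427.681884765625, 217.84194946289062), (18.581729888916016, 32.540992736816406), 97.94963073730469)
top [250.3125 322.6875] [250 318   2  11  16] ((250.5, 323.0), (0.0, 1.0), 0.0)
top [247.8333 311.8333] [246 310   4   5   6] ((248.5010528564453, 312.5035705566406), (0.08561787009239197, 0.364622563123703), 148.2818145751953)
```

View pics/fin_scene.png

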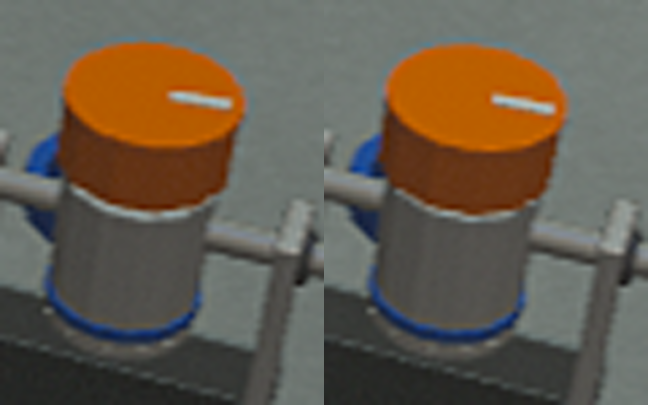

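View pics/fin_top.png

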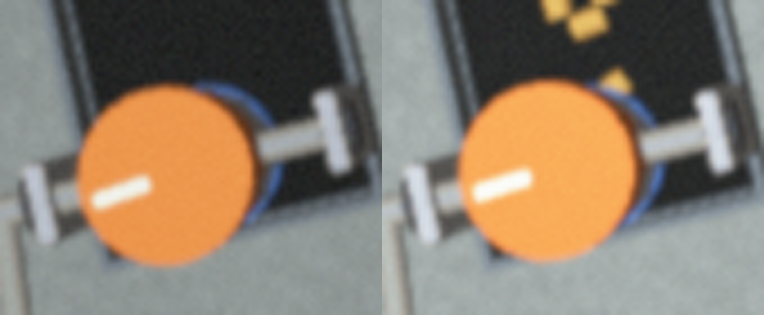

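View pics/fin_s.png

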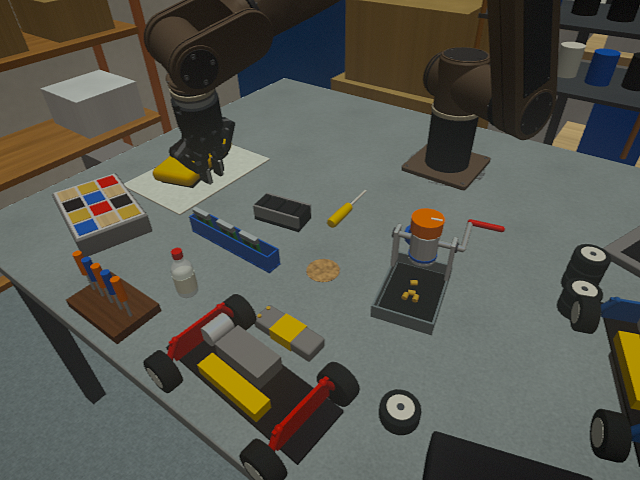

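```bash
python3 - <<'E'
from h import *
np.set_printoptions(precision=4,suppress=True)
for n,roi in(("scene",(450,205,520,245)),("top",(150,350,215,400))):
    c=camera(n);a=dict(c);a["pixels"]=np.ascontiguousarray(cv2.imread(f"pics/a_{n}.png")[:,:,::-1])
    for k in(a,c):
        im=k["pixels"].astype(float);d=np.clip(im[:,:,0]-np.maximum(im[:,:,1],im[:,:,2])-20,0,None);M=np.zeros_like(d);x0,y0,x1,y1=roi;M[y0:y1,x0:x1]=d[y0:y1,x0:x1]
        ys,xs=np.mgrid[:480,:640];print(n,"grip",(M*xs).sum()/M.sum(),(M*ys).sum()/M.sum())
    # blue ring of canister
    roi=(400,235,440,270) if n=="scene" else (225,295,275,345)
    for k in(a,c):
        im=k["pixels"].astype(float);d=np.clip(im[:,:,2]-np.maximum(im[:,:,1],im[:,:,0])-15,0,None);M=np.zeros_like(d);x0,y0,x1,y1=roi;M[y0:y1,x0:x1]=d[y0:y1,x0:x1]
        print(n,"ring",(M*xs).sum()/M.sum(),(M*ys).sum()/M.sum())
    print(n,"proj grip tilt0/.03",*[proj(c,[.382-.0022*0+ (k*.002*.3),.236,.125+k*.002]) for k in(0,1)])
E
```

```text
scene grip 486.5147200772201 224.59133687258688
scene grip 486.5101145930776 224.6003858746492
scene ring 420.32581100141044 257.28396803008934
scene ring 420.2999104744852 257.24350940017905
scene proj grip tilt0/.03 [486.3598 225.4812] [486.4677 224.8078]
top grip 182.60958883325748 374.92993475952056
top grip 182.6044501056968 374.9288308309393
top ring 250.82188125416945 315.6190793862575
top ring 252.74765729585008 320.37884872824634
top proj grip tilt0/.03 [181.2541 374.2659] [180.9028 374.0973]
```

```bash
python3 -m pendant '[{"linear":[0,-30,0],"turn":[4,0,-4],"gripper":100},{"linear":[0,-60,0],"turn":[8,0,-8],"gripper":0},{"linear":[0,-60,0],"turn":[8,0,-8],"gripper":0},{"linear":[0,-60,0],"turn":[8,0,-8],"gripper":0}]' 60
python3 - <<'E'
from h import *
np.set_printoptions(precision=4,suppress=True)
x=sense();p=x["tool_pos"];O=x["orientation"];print(p,O,1e3*O.T@(np.array([.463,.149,.25])-p))
E
```

```text
time_s: 77.4
tool_pos: [0.6534, -0.2095, 0.2658]
orientation: [[1.0, -0.001, 0.015], [-0.015, -0.001, 1.0], [-0.001, -1.0, -0.001]]
ft_force: [1.0, -0.5, -0.9]
opening: 0.916
[ 0.6534 -0.2095  0.2658] [[ 0.9999 -0.0005  0.015 ]
 [-0.015  -0.0007  0.9999]
 [-0.0005 -1.     -0.0007]] [-195.7025   15.6469  355.5767]
```

```bash
python3 -m pendant '[{"linear":[-22,0,40],"turn":[0,-4,0],"gripper":0},{"linear":[-44,0,80],"turn":[0,-9,0],"gripper":0},{"linear":[-68,0,120],"turn":[0,-9,0],"gripper":0},{"linear":[-90,0,160],"turn":[0,-9,0],"gripper":0},{"linear":[-112,0,200],"turn":[0,-9,0],"gripper":0},{"linear":[-135,0,245],"turn":[0,-9,0],"gripper":0},{"linear":[-158,0,285],"turn":[0,-9,0],"gripper":0},{"linear":[-178,5,325],"turn":[0,-9,0],"gripper":0},{"linear":[-196,10,356],"turn":[0,-9,0],"gripper":0},{"linear":[-196,15,356],"turn":[0,-9,0],"gripper":0},{"linear":[-196,15,356],"turn":[0,-9,0],"gripper":0},{"linear":[-196,15,356],"turn":[0,-9,0],"gripper":0}]' 60
python3 - <<'E'
from h import *
np.set_printoptions(precision=4,suppress=True)
w=shot("wrist","ca_w.png");x=sense();print(x["tool_pos"],x["orientation"][:,0],cap(w,.159));print(stripe(w))
E
```

```text
time_s: 78.6
tool_pos: [0.4627, 0.1492, 0.2497]
orientation: [[0.99, -0.002, -0.142], [0.142, -0.001, 0.99], [-0.002, -1.0, -0.001]]
ft_force: [0.3, -0.7, -0.4]
opening: 1.001
[0.4631 0.1489 0.2503] [ 0.99    0.1414 -0.0014] (array([327.2929, 239.9481]), array([ 282,  196,   92,   89, 6459], dtype=int32), array([0.4659, 0.1519, 0.159 ]))
stripe yaw 108.2 tool yaw 8.1 rel 100.1 width 92 Mz 0.00 q6 -0.04
```

View pics/ca_w.png

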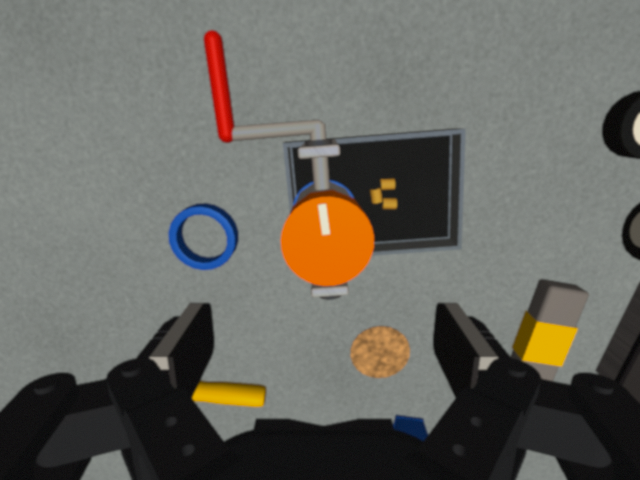

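```bash
python3 - <<'E'
from h import *
np.set_printoptions(precision=4,suppress=True)
w=camera("wrist")
cv2.imwrite("pics/cb.png",cv2.resize(w["pixels"][:,:,::-1][130:310,260:400],None,fx=4,fy=4,interpolation=cv2.INTER_CUBIC))
a,b=onz(w,319.5,150.5,.118),onz(w,329.5,291,.118);print(a,b,(a+b)/2)
c=cap(w,.159)[2];d=(a-b)[:2];d/=np.linalg.norm(d);n=np.array([d[1],-d[0]]);print("cap off the post line mm (+ = stand +x)",1e3*n@(c-(a+b)/2)[:2])
# same in initial top picture & now
t=camera("top")
E
```

```text
[0.4535 0.204  0.118 ] [0.4765 0.0969 0.118 ] [0.465  0.1504 0.118 ]
cap off the post line mm (+ = stand +x) 1.1844863036190358
```

View pics/cb.png

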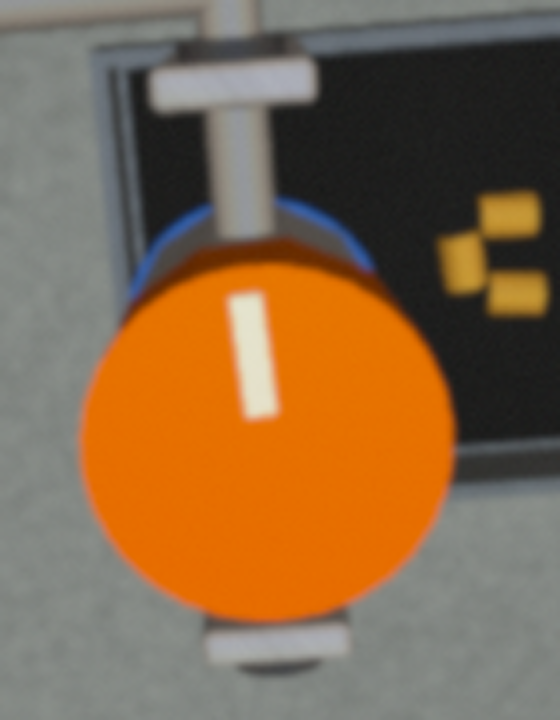

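```bash
python3 -m pendant '[{"linear":[2,40,0],"turn":[0,0,0],"gripper":0},{"linear":[2,80,0],"turn":[0,0,0],"gripper":0},{"linear":[2,105,0],"turn":[0,0,0],"gripper":0},{"linear":[2,111,0],"turn":[0,0,0],"gripper":0},{"linear":[2,111,0],"turn":[0,0,0],"gripper":0},{"linear":[2,111,0],"turn":[0,0,0],"gripper":0}]' 60
python3 -m pendant '[{"linear":[0,0,0],"turn":[0,0,0],"gripper":60},{"linear":[0,0,0],"turn":[0,0,0],"gripper":100},{"linear":[0,0,0],"turn":[0,0,0],"gripper":120},{"linear":[0,0,0],"turn":[0,0,0],"gripper":120},{"linear":[0,0,0],"turn":[0,0,0],"gripper":120}]' 60
python3 -c "
from h import *
w=shot('wrist','cc_w.png');print(stripe(w),sense()['moment'])
t=camera('top')"
python3 -m pendant '[{"linear":[0,0,0],"turn":[0,3,0],"gripper":120},{"linear":[0,0,0],"turn":[0,6,0],"gripper":120},{"linear":[0,0,0],"turn":[0,6,0],"gripper":120},{"linear":[0,0,0],"turn":[0,6,0],"gripper":120}]' 60
python3 -c "
from h import *
w=shot('wrist','cd_w.png');print(stripe(w),sense()['moment'])"
```

```text
time_s: 79.35
tool_pos: [0.4662, 0.1499, 0.1417]
orientation: [[0.99, 0.003, -0.142], [0.142, 0.0, 0.99], [0.003, -1.0, -0.0]]
ft_force: [-0.2, 0.1, -0.9]
opening: 0.997
time_s: 79.85
tool_pos: [0.4652, 0.1501, 0.1423]
orientation: [[0.99, 0.001, -0.143], [0.143, -0.0, 0.99], [0.001, -1.0, -0.0]]
ft_force: [-3.7, -1.0, 7.0]
opening: 0.678
stripe yaw 107.1 tool yaw 8.2 rel 98.9 width 157 Mz -0.02 q6 -0.04 [-0.18803389  0.67212644 -0.01819273]
time_s: 80.35
tool_pos: [0.4653, 0.1499, 0.1423]
orientation: [[0.999, 0.001, -0.039], [0.039, -0.001, 0.999], [0.001, -1.0, -0.001]]
ft_force: [-3.2, -1.3, 7.0]
opening: 0.688
stripe yaw 101.1 tool yaw 2.2 rel 98.8 width 157 Mz -0.04 q6 0.07 [-0.28012688  0.56113139 -0.03866639]
```

View pics/cd_w.png

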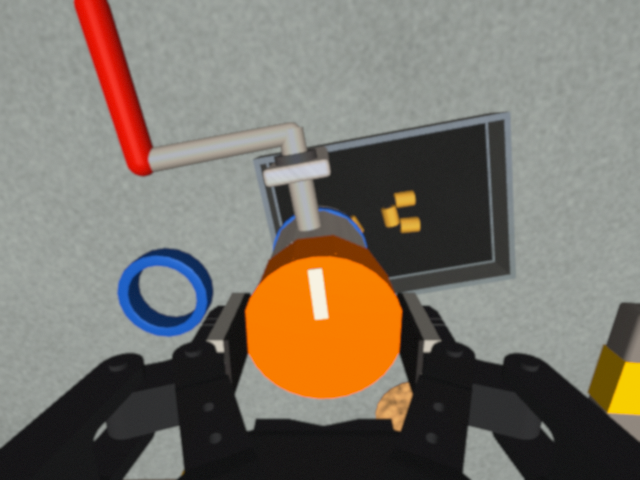

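```bash
python3 -m pendant '[{"linear":[-1,0,0],"turn":[0,-3,0],"gripper":120},{"linear":[-2,0,0],"turn":[0,-6,0],"gripper":120},{"linear":[-2.5,0,0],"turn":[0,-6,0],"gripper":120},{"linear":[-2.5,0,0],"turn":[0,-6,0],"gripper":120}]' 60
python3 -m pendant '[{"linear":[0,0,0],"turn":[0,0,0],"gripper":90},{"linear":[0,0,0],"turn":[0,0,0],"gripper":50},{"linear":[0,0,0],"turn":[0,0,0],"gripper":0},{"linear":[0,0,0],"turn":[0,0,0],"gripper":0},{"linear":[0,-40,0],"turn":[0,0,0],"gripper":0},{"linear":[0,-80,0],"turn":[0,0,0],"gripper":0},{"linear":[0,-111,0],"turn":[0,0,0],"gripper":0},{"linear":[0,-111,0],"turn":[0,0,0],"gripper":0},{"linear":[0,-111,0],"turn":[0,0,0],"gripper":0}]' 60
python3 - <<'E'
from h import *
np.set_printoptions(precision=4,suppress=True)
w=shot("wrist","ce_w.png");x=sense();print(x["tool_pos"],cap(w,.159));print(stripe(w))
cv2.imwrite("pics/cf.png",cv2.resize(w["pixels"][:,:,::-1][130:310,260:400],None,fx=4,fy=4,interpolation=cv2.INTER_CUBIC))
s=camera("scene");a=cv2.imread("pics/a_scene.png");z=lambda i:cv2.resize(np.ascontiguousarray(i[200:275,400:460]),None,fx=6,fy=6,interpolation=cv2.INTER_CUBIC)
cv2.imwrite("pics/cg.png",np.hstack([z(a),z(s["pixels"][:,:,::-1])]))
for k in(dict(s,pixels=np.ascontiguousarray(a[:,:,::-1])),s):
    m=mask(k,(3,180,120),(20,255,255),(400,200,460,240));m=cv2.morphologyEx(m,cv2.MORPH_CLOSE,np.ones((9,9),np.uint8));b=blob(m);cn=max(cv2.findContours(b[2].astype(np.uint8),0,1)[0],key=cv2.contourArea);print(b[0],cv2.fitEllipse(cn))
E
```

```text
time_s: 80.8
tool_pos: [0.4643, 0.1504, 0.1424]
orientation: [[0.99, 0.006, -0.142], [0.142, 0.001, 0.99], [0.006, -1.0, -0.0]]
ft_force: [1.1, 0.2, 6.9]
opening: 0.682
time_s: 81.7
tool_pos: [0.4621, 0.15, 0.251]
orientation: [[0.99, 0.0, -0.142], [0.142, -0.0, 0.99], [0.0, -1.0, -0.0]]
ft_force: [-0.1, -0.7, -0.2]
opening: 0.999
[0.4614 0.15   0.2496] (array([326.2624, 240.6248]), array([ 281,  197,   92,   89, 6368], dtype=int32), array([0.4651, 0.1519, 0.159 ]))
stripe yaw 107.4 tool yaw 8.2 rel 99.2 width 92 Mz -0.03 q6 -0.04
[428.1    217.4667] ((428.0990905761719, 217.4482421875), (18.476329803466797, 32.59028244018555), 97.41427612304688)
[427.959  217.6914] ((427.94842529296875, 217.6590118408203), (18.57048988342285, 32.62217330932617), 97.97679138183594)
```

View pics/cf.png

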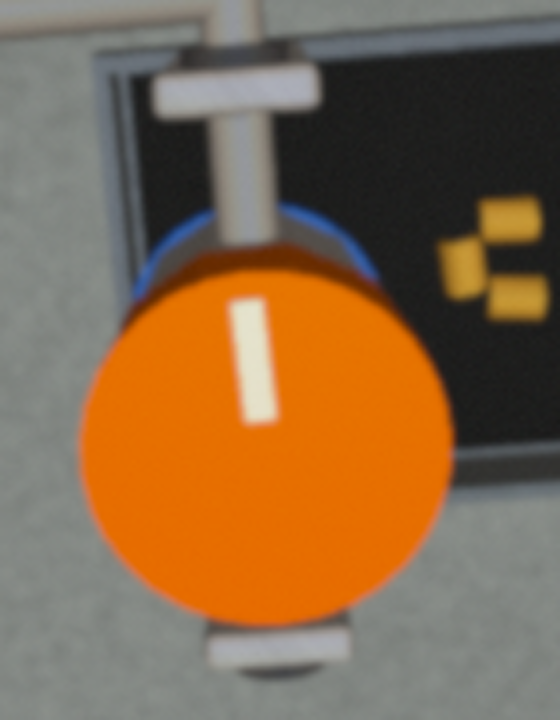

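View pics/cg.png

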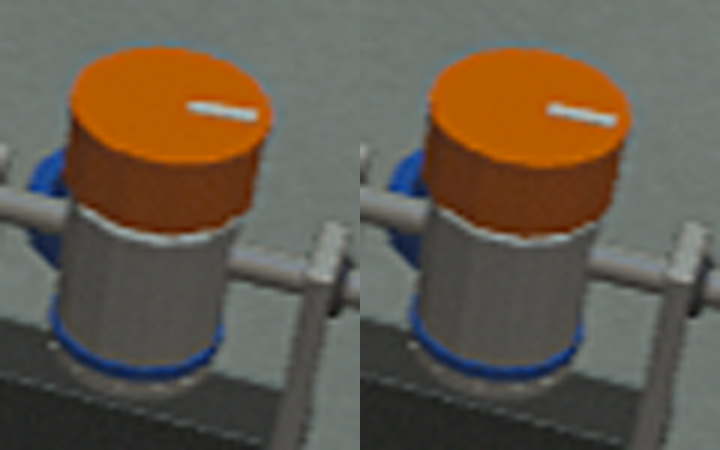

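```bash
python3 -m pendant '[{"linear":[0,-30,0],"turn":[0,0,0],"gripper":0},{"linear":[0,-60,0],"turn":[0,0,0],"gripper":0},{"linear":[0,-60,0],"turn":[0,0,0],"gripper":0}]'
python3 - <<'E'
from h import *
c=shot("scene","zz_s.png");a=dict(c);a["pixels"]=np.ascontiguousarray(cv2.imread("pics/a_scene.png")[:,:,::-1])
for k in(a,c):
    im=k["pixels"].astype(float);d=np.clip(im[:,:,0]-np.maximum(im[:,:,1],im[:,:,2])-20,0,None);M=np.zeros_like(d);M[205:245,455:520]=d[205:245,455:520];ys,xs=np.mgrid[:480,:640];print((M*xs).sum()/M.sum(),(M*ys).sum()/M.sum())
E
```

```text
time_s: 82.1
tool_pos: [0.4635, 0.1502, 0.3137]
orientation: [[0.99, 0.005, -0.143], [0.143, 0.001, 0.99], [0.005, -1.0, -0.0]]
ft_force: [0.6, -0.6, 0.3]
opening: 1.001
486.5147200772201 224.59133687258688
486.5235283484967 224.59251671988915
```

View pics/zz_s.png

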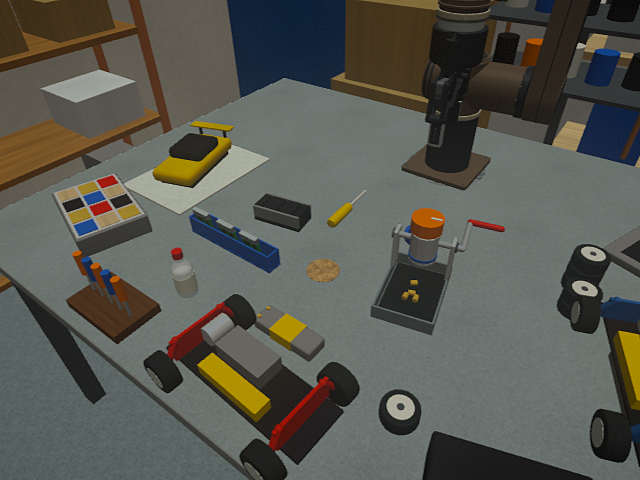

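The last picture shows three boards in the bin at (228,238), four spacers in the tray at (411,293), the cap on the upright canister at (428,218), and the bystanders unmoved.

```bash
python3 -c "
from rig import *
print(finish_job())"
```

```text
the job is handed in; nothing more can be done
None
```

I did the job as asked and handed it in at about 82 s.

- **Cap off and spacers out:** I unscrewed the cap and set it on the cork pad. I cranked the canister to the end stop and held it there until all four spacers were in the tray. It then went back upright, and the crank is where it started to within a few hundredths of a pixel.
- **Cap refit:** The first refit went wrong. I turned the cap about 70° past its starting angle and it cocked. I unscrewed it almost completely and screwed it down again to its original stripe angle. I also nudged it back to centre, because it sat about 1.5 mm to one side.
- **Boards:** All three are in the blue bin with heat sinks up, each leaning slightly on the bin's far wall. The middle board had been knocked crooked in its slot, and I straightened it before placing it.

**Last checks:** In the scene camera the cap matched its first picture to about 0.25 px (under 1 mm), and the stripe angle matched too. The wrist camera put the cap top at 159 mm ±1 mm, which is where it belongs when home. That reading was taken before the final nudge.

**Doubts:** I never felt a clear stop when tightening, so "fully home" rests on the pictures and not on torque. The cap may still sit about half a millimetre off centre.

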